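Weigh the remaining bath salt tablets on the spring scale

ROBOT

A 6-joint arm with a two-finger parallel gripper is mounted at the origin on the work surface. World frame = base frame: x ahead of the robot, y to its left, z up, the work surface at z = 0. Lengths are in m, angles in rad, forces in N, time in s.
With the tool pointing down it reaches from about 0.25 to 0.725 m from the base axis. Payload 4 kg.
Tool frame: the origin (TCP) lies midway between the tips of the shut fingers; the grasp point (between the pads) lies bot.pinch_z behind it (bot.pinch_z is the distance from the TCP to the grasp point, in m); z points along the fingers, y is the direction in which the jaws open and shut (so a half turn about z gives the same grasp; the last joint's range is limited). The gripper opens to 85 mm and grips with 20 to 120 N. Pads are 22 mm wide; open, the fingers measure 114 mm over their backs; the gripper's body (76 mm by 85 mm) begins 54 mm behind the grasp point. The pads swing forward as they close: fully open they stand 13 mm farther back than shut.
Start: joints at [1.323, 0.241, 0.005, 1.335, 0, 1.571], TCP at [0.123, 0.485, 0.231] pointing down, gripper open.
Joint ranges: [-2.72, 2.72], [-1.05, 1.87], [-1.09, 1.28], [-1.99, 2.15], [-1.42, 1.44], [-3.14, 3.14]. Speed limits (rad/s): [2.79, 2.79, 3.14, 3.14, 3.14, 3.14].

INTERFACE

Orientations are given as a unit quaternion [x, y, z, w].
In Python, from workcell import bot gives the robot as it stands. The module is installed in compiled form; this text tells all that it offers.
- The arm moves only by the tool move_arm, never from a script. Its argument "series" is a list that holds one entry, the list of rows, each a list of 7 numbers: the shift along the world's x, y, z in cm, then the turn, a rotation vector about the world's x, y, z in degrees, then the opening, from 0 (shut) to 1 (fully open). A call has exactly 5 rows; each row shifts and turns the pose as measured when the row begins; what a row does not reach is not made up. A row lasts 1/10 s, in which the tool goes at most 50 mm and 8.59 degrees, less where a joint would pass 70% of its speed; a pose out of reach is approached as far as the arm can. A call with a gripper value outside its range is refused whole. The fingers move at their own pace and stop on an object; the grip force is fixed at half the most. Time passes only in rows, so rows that do not move let the fingers close, or fill a call up. It gives the time, the measured TCP pose, the force and the opening at its end, in the units of the state.
- bot.get_obs(): the state, without advancing time (a new reading comes with each control period).
- bot.camera(name): name is "side" or "top"; returns (picture, depth): 400x640x3 uint8, red, green, blue; 400x640 float32, m along the optical axis (not along the pixel's ray), 0 where there is no reading.
- bot.camera_info(name): a dict with "vfov" (degrees; the focal length in pixels is half the picture's height over the tangent of half this angle, whatever the lens; pixels are square), "cx", "cy" (the principal point, pixels), "cam_to_world" (4x4, takes a point from camera to world coordinates). Camera axes: x right, y down, z forward; pixel columns grow to the right and rows downward; lengths in m; the calibration is good to about 2 mm. A picture is of the moment at which its call begins. camera_info takes no time and is no camera call.
- bot.job_done(): hands the job in, once; it reports no verdict.
Trained networks look in the newest picture that a camera, given by its name, has taken for a name from the list of things; names that differ only in an ending like _2 or _b are one class to them, and where a whole thing is asked for, a point or a joint stands for the part that bears it (a point fixed in the world has none). Each returns a list of dicts, best first, with "confidence" (0 to 1); they miss things now and then, are a little off and sometimes report something else, mostly with a low value. They report only what shows in the picture. A call takes as long as a camera call.
- bot.find_in(camera, target): "at" ([x, y, z] in m, in world coordinates, good to about 4 mm: the middle of the surface that is visible of it).
The state is a dict: "clock": time; "joint_pos": joint angles; "joint_vel": joint speeds; "tau": joint torques, N m; "eef_pos": TCP position; "tool_rot": TCP orientation; "ft_force": force on the tool from outside, world axes, zero at the start; "ft_torque": the same for the moment, N m; "grip_width": finger opening in m.
Only numpy, scipy, OpenCV 4.12 (cv2) and the standard library are available. Lean on these libraries where they do the work, as an engineer would, in place of code of your own. Each camera call takes 0.05 s, during which the arm holds its last target.

TASK

Weigh all the pink bath salt tablets that are left: lift the blue insert bin straight up out of the wooden organiser, keeping it upright until it is clear, tip its tablets into the white pail, gather the loose tablets from the bench into the pail too, and put the blue bin back fully home in its own bay. When every tablet is in the pail standing on the bench, hang the pail by its handle on the scale's sprung hook and leave it hanging freely until it has settled still, so that I can read the weight. Leave the grey bin and the other toiletries where they are, and do not overturn the pail.

Things in the scene. Friction and masses are not known exactly. Their poses are not given: they have to be found in the camera images.
- pail: White square enamel pail, 130 x 130 x 60 mm, walls 3 mm, 0.20 kg (+-15%), loose, with a rigid upright hoop handle. Origin: centre of the underside. The handle is a 9 mm round bar in the pail's y-z plane: legs at y = +-64 mm; straight shoulders at bar-centre z = 127 mm from |y| = 16 to 52 mm; a raised kink in the middle (bar centre z = 135 mm at y = 0) where the scale's hook centres itself.
- pail_apex (a point): Bar centre of the kink in the middle of the pail's handle, 135 mm above the pail's underside.
- scale: White column spring scale, fixed. Origin: on the bench straight below the hook's saddle. The hook points to the scale's -x; the column (34 x 44 mm, 380 mm high) stands at +x, its front face 110 mm from the saddle. Base plate 14 mm thick, x = -30 to +160 mm, 100 mm wide. Nothing is above the hook.
- hook_saddle (a point): Wire centre at the bottom of the hook's saddle, 235 mm up unloaded; rides down with it. 8 mm round wire in the scale's x-z plane: arm from the column 16 mm above the saddle, flat saddle x = +-9 mm, free tip at x = -24 mm, 22 mm above it. Bring the pail in from -x, its bar along the scale's y: wire passes under the bar, then lower the bar into the saddle (bar centre then 8.5 mm above this point).
- carriage (a joint): Dip of the scale's sprung hook in m: 0 unloaded, grows downward, stop at 0.09. Spring 80 N/m, lightly damped: it bobs and takes about 3 to 4 s (pail swing included) to come to rest after loading.
- organiser: Open wooden frame, fixed, 182 x 115 x 40 mm, origin: centre of the underside; two bays side by side along its x (centres at x = +-43.5 mm), each 79 x 99 mm inside with a 5 mm floor; walls 8 mm with rounded rims.
- bin: Blue insert bin holding tablets, 76 (x) x 96 (y) x 60 mm, walls 3 to 4 mm, 0.12 kg empty. Origin: centre of the underside, z up. In either bay, axes as the organiser's; 1.5 mm play all round; underside 5 mm above the bench when home. A scoop ramp inside the -x wall (24 degrees from upright) lets tablets slide out over the -x rim when tipped 100 to 110 degrees to that side.
- bin_tab (a point): Grip point on the blue bin's tab, an upright plate 26 mm wide (x) and 10 mm thick (y) on the rim of the -y end, from z = 56 to 98 mm; this point: x = 0, y = -43, z = 80 mm in the bin's frame. Grasp from above, fingers closing along the bin's y (one finger over the mouth, one outside).
- sparebin: Grey insert bin of the same shape in the other bay, with a nail brush in it. Leave it alone.
- tablet1: Pink pressed bath salt tablet, a disc 34 mm across and 18 mm thick, 0.030 kg; origin: centre of its underside, z along the disc's axis. Starts in the blue bin.
- tablet2: Pink pressed bath salt tablet, a disc 34 mm across and 18 mm thick, 0.030 kg; origin: centre of its underside, z along the disc's axis. Starts in the blue bin.
- tablet3: Pink pressed bath salt tablet, a disc 34 mm across and 18 mm thick, 0.030 kg; origin: centre of its underside, z along the disc's axis. Starts in the blue bin (may be absent).
- tablet4: Pink pressed bath salt tablet, a disc 34 mm across and 18 mm thick, 0.030 kg; origin: centre of its underside, z along the disc's axis. Starts in the blue bin (may be absent).
- tablet5: Pink pressed bath salt tablet, a disc 34 mm across and 18 mm thick, 0.030 kg; origin: centre of its underside, z along the disc's axis. Starts lying flat and loose on the bench (may be absent).
- tablet6: Pink pressed bath salt tablet, a disc 34 mm across and 18 mm thick, 0.030 kg; origin: centre of its underside, z along the disc's axis. Starts lying flat and loose on the bench (may be absent).
- tablet7: Pink pressed bath salt tablet, a disc 34 mm across and 18 mm thick, 0.030 kg; origin: centre of its underside, z along the disc's axis. Starts lying flat and loose on the bench (may be absent).
- bowl: Blue ceramic trinket bowl, 96 mm across, 40 mm high, origin under its centre. Bystander.
- bottle: White plastic travel bottle, 38 mm across, 110 mm tall, origin under its centre. Bystander.
- case: Metal tweezers case, 95 (x) x 24 x 14 mm, origin under its centre. Bystander.
- saltbox: Round wooden bath salts box with a little door, 90 mm across, 80 mm high, origin under its centre. Bystander.
- stick1: Bamboo hair stick, 150 mm along x, 8 mm thick, origin under its middle. Bystander.
- stick2: Bamboo hair stick, 150 mm along x, 8 mm thick, origin under its middle. Bystander.

How it is judged:
On the way, in this order (a step that is already met when the one before it is completed fails the run):
1. the blue bin is lifted clear of the organiser, upright (z of bin in the frame of organiser above 0.045 m and angle between bin's own z axis and vertical below 0.35 rad), for 0.1 s.
2. the blue bin is tipped over the pail (angle between bin's own z axis and vertical above 0.9 rad and horizontal distance between bin and pail below 0.16 m and height (world z) of bin above 0.08 m), for 0.05 s.
3. every tablet is in the pail while it stands on the bench (x of tablet1 in the frame of pail between -0.066 and 0.066 m and y of tablet1 in the frame of pail between -0.066 and 0.066 m and z of tablet1 in the frame of pail between -0.004 and 0.062 m and x of tablet2 in the frame of pail between -0.066 and 0.066 m and y of tablet2 in the frame of pail between -0.066 and 0.066 m and z of tablet2 in the frame of pail between -0.004 and 0.062 m and x of tablet3 in the frame of pail between -0.066 and 0.066 m and y of tablet3 in the frame of pail between -0.066 and 0.066 m and z of tablet3 in the frame of pail between -0.004 and 0.062 m and x of tablet4 in the frame of pail between -0.066 and 0.066 m and y of tablet4 in the frame of pail between -0.066 and 0.066 m and z of tablet4 in the frame of pail between -0.004 and 0.062 m and x of tablet5 in the frame of pail between -0.066 and 0.066 m and y of tablet5 in the frame of pail between -0.066 and 0.066 m and z of tablet5 in the frame of pail between -0.004 and 0.062 m and x of tablet6 in the frame of pail between -0.066 and 0.066 m and y of tablet6 in the frame of pail between -0.066 and 0.066 m and z of tablet6 in the frame of pail between -0.004 and 0.062 m and x of tablet7 in the frame of pail between -0.066 and 0.066 m and y of tablet7 in the frame of pail between -0.066 and 0.066 m and z of tablet7 in the frame of pail between -0.004 and 0.062 m and height (world z) of pail below 0.02 m and angle between pail's own z axis and vertical below 0.1 rad), for 0.2 s.
4. the pail hangs on the hook, let go and settled, with the tablets in it (distance between pail_apex and hook_saddle below 0.018 m and contact force between pail and scale above 1.2 N and value of joint carriage above 0.015 m and velocity of joint carriage between -0.015 and 0.015 m/s and linear speed of pail below 0.03 m/s and angle between pail's own z axis and vertical below 0.6 rad and contact force between the fingers and pail below 0.1 N and x of tablet1 in the frame of pail between -0.066 and 0.066 m and y of tablet1 in the frame of pail between -0.066 and 0.066 m and z of tablet1 in the frame of pail between -0.004 and 0.062 m and x of tablet2 in the frame of pail between -0.066 and 0.066 m and y of tablet2 in the frame of pail between -0.066 and 0.066 m and z of tablet2 in the frame of pail between -0.004 and 0.062 m and x of tablet3 in the frame of pail between -0.066 and 0.066 m and y of tablet3 in the frame of pail between -0.066 and 0.066 m and z of tablet3 in the frame of pail between -0.004 and 0.062 m and x of tablet4 in the frame of pail between -0.066 and 0.066 m and y of tablet4 in the frame of pail between -0.066 and 0.066 m and z of tablet4 in the frame of pail between -0.004 and 0.062 m and x of tablet5 in the frame of pail between -0.066 and 0.066 m and y of tablet5 in the frame of pail between -0.066 and 0.066 m and z of tablet5 in the frame of pail between -0.004 and 0.062 m and x of tablet6 in the frame of pail between -0.066 and 0.066 m and y of tablet6 in the frame of pail between -0.066 and 0.066 m and z of tablet6 in the frame of pail between -0.004 and 0.062 m and x of tablet7 in the frame of pail between -0.066 and 0.066 m and y of tablet7 in the frame of pail between -0.066 and 0.066 m and z of tablet7 in the frame of pail between -0.004 and 0.062 m), for 0.5 s.
At the end, for the whole second after the job is handed in: The pail hangs on the hook (kink within 18 mm of the saddle), let go, dipped over 15 mm and at rest (hook under 15 mm/s, pail under 30 mm/s); every tablet is in the pail, none above its rim; the blue bin is back in its bay, within 8 mm of its start and upright (0.06 rad) (all of step 4 and distance of bin from where it was at the start of the episode below 0.008 m and angle between bin's own z axis and vertical below 0.06 rad); the robot touches nothing.
It fails at once if a bystander was pushed more than 4 cm, or the bowl or bottle tipped (distance of any of bowl, bottle, case, saltbox, stick1, stick2 from where it was at the start of the episode above 0.04 m or angle between any of bowl, bottle's own z axis and vertical above 0.6 rad).
It fails at once if the grey bin was taken out of its place (distance of sparebin from where it was at the start of the episode above 0.02 m).
It fails at once if the pail was overturned (angle between pail's own z axis and vertical above 1 rad).
It fails at once if a tablet fell off the bench (height (world z) of any of tablet1, tablet2, tablet3, tablet4, tablet5, tablet6, tablet7 below -0.1 m).
Of tablet3, tablet4 only 1 to 2 are there at a start; the rules pass over those that are not, and their reading is None.
Of tablet5, tablet6, tablet7 only 1 to 3 are there at a start; the rules pass over those that are not, and their reading is None.
At some moment in a run one of tablet5, tablet6, tablet7 may be knocked a few centimetres aside while the robot is not near it.
It also fails if it takes over 210 s, if anything falls off the work surface, if the arm or the gripper's body presses on something with over 40 N, if the wrist force passes 120 N, or if a joint passes its speed limit or range.

## Working session

There is one attempt and no reset: what is moved stays moved. The work goes in short steps, Python scripts to look and compute and a tool call to move; the robot and the scene stay as the last step left them, time stands still between calls to the robot, and variables do not carry over. Pictures are saved under pics/ and viewed, and the job is handed in when it is done.

Besides the shell and the picture viewer there is one more tool, called after "Emit:" as name(argument=value, ...), one argument or row to a line, values as JSON. move_arm: Moves the arm, as the interface text tells. Its arguments: {"type":"object","properties":{"series":{"type":"array","items":{"type":"array","items":{"type":"array","items":{"type":"number"}}}}},"required":["series"]}

```bash
mkdir -p pics; ls; python3 - <<'E'
from workcell import bot
import cv2
o=bot.get_obs();print({k:(v if not hasattr(v,'round') else v) for k,v in o.items()});print(bot.pinch_z)
for n in('top','side'):
    p,d=bot.camera(n);cv2.imwrite(f'pics/{n}0.png',p[:,:,::-1]);print(bot.camera_info(n))
    for t in ['pail','pail_apex','scale','hook_saddle','organiser','bin','bin_tab','sparebin','tablet1','bowl','bottle','case','saltbox','stick1']:
        try: print(n,t,[(r['at'] if isinstance(r['at'],list) else r['at'].round(3).tolist(),round(r['confidence'],2)) for r in bot.find_in(n,t)])
        except Exception as e: print(t,e)
E
```

```text
pics
{'clock': 0.0, 'joint_pos': array([1.32299356e+00, 2.41431881e-01, 3.69069557e-03, 1.33522316e+00,
       7.32425572e-06, 1.57079028e+00]), 'joint_vel': array([-0.00076805, -0.00059048,  0.0001929 , -0.00111388,  0.00040004,
        0.00029514]), 'tau': array([ 6.05725818e-04, -3.72319043e+01,  2.52407992e+01,  1.72197801e-02,
        2.05357907e-06,  5.56477616e-06]), 'eef_pos': array([0.12247357, 0.48408907, 0.23039075]), 'tool_rot': array([ 1.23581544e-01,  9.92333828e-01, -1.07524621e-03, -1.37604155e-04]), 'ft_force': array([-0.09143408, -0.33190305,  0.2316051 ]), 'ft_torque': array([-0.02301181,  0.01343702,  0.01978841]), 'grip_width': 0.08574811415130723}
0.0187
{'vfov': 43.219432426546675, 'cx': 328.8185649941016, 'cy': 201.26837700051576, 'cam_to_world': array([[-0.0046778 , -0.98710217,  0.16002318,  0.34532751],
       [-0.99992075,  0.0027468 , -0.01228608, -0.05787444],
       [ 0.01168807, -0.16006797, -0.98703679,  1.37262809],
       [ 0.        ,  0.        ,  0.        ,  1.        ]])}
top pail [([0.477, 0.0444, 0.0038], 0.69)]
top pail_apex [([0.4823, 0.039
[... 1428 characters left out ...]
.77)]
side pail_apex [([0.479, 0.0388, 0.0354], 0.95)]
side scale [([0.6782, -0.1505, 0.2562], 0.23)]
side hook_saddle [([0.3462, -0.2034, 0.0146], 0.53), ([0.6749, -0.1485, 0.2552], 0.49)]
side organiser [([0.465, 0.2147, 0.0268], 0.73)]
side bin [([0.4594, 0.2302, 0.0591], 0.71)]
side bin_tab []
side sparebin []
side tablet1 [([0.4227, -0.2204, 0.0214], 0.71)]
side bowl [([0.7713, 0.1286, 0.0282], 0.66)]
side bottle [([0.6125, -0.4088, 0.0562], 0.63), ([0.4482, -0.0975, 0.0025], 0.53)]
side case [([0.4345, -0.4283, 0.0082], 0.72)]
side saltbox [([0.713, 0.2108, 0.0611], 0.79), ([0.464, 0.2126, 0.0221], 0.49)]
side stick1 [([0.4363, -0.4317, 0.0072], 0.64), ([0.448, -0.0961, 0.0052], 0.45)]
```

View pics/top0.png

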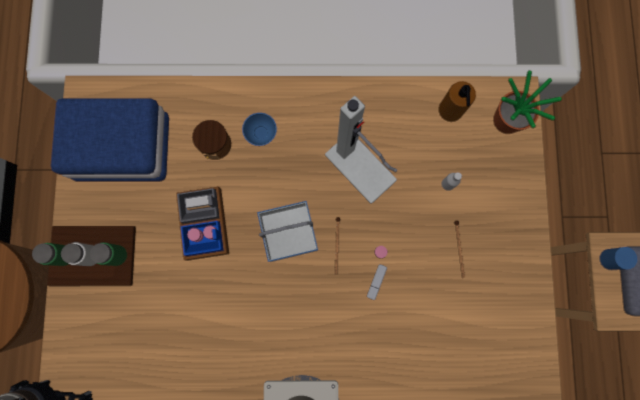

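View pics/side0.png

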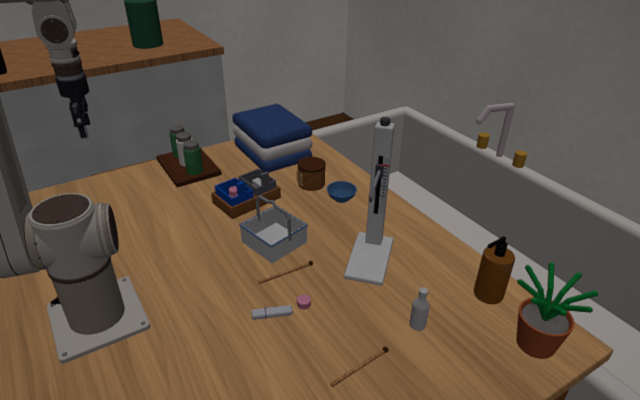

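The top picture shows the organiser at (202,223) with the blue bin nearer the robot, the pail at (287,231), the scale plate at (361,170), and one loose tablet at (381,252). I'll enlarge these areas.

```bash
python3 - <<'E'
import cv2,numpy as np
a=cv2.imread('pics/top0.png');b=cv2.imread('pics/side0.png')
cv2.imwrite('pics/z1.png',cv2.resize(a[170:280,160:330],None,fx=4.7,fy=4.7,interpolation=cv2.INTER_CUBIC))
cv2.imwrite('pics/z2.png',cv2.resize(a[85:215,310:410],None,fx=4.5,fy=4.5,interpolation=cv2.INTER_CUBIC))
cv2.imwrite('pics/z3.png',cv2.resize(b[110:290,200:400],None,fx=3.3,fy=3.3,interpolation=cv2.INTER_CUBIC))
for n,i in(('t',a),('s',b)):
    h=cv2.cvtColor(i,cv2.COLOR_BGR2HSV)
    m=((h[...,0]>160)|(h[...,0]<4))&(h[...,1]>60)&(h[...,2]>120)
    k,l,s,c=cv2.connectedComponentsWithStats(m.astype(np.uint8))
    print(n,[(s[j,4],c[j].round(1).tolist()) for j in range(1,k) if s[j,4]>8])
E
```

```text
t [(np.int32(81), [207.9, 231.6]), (np.int32(117), [193.6, 234.2]), (np.int32(122), [380.6, 251.5])]
s [(np.int32(30), [232.6, 188.9]), (np.int32(106), [303.4, 298.8])]
```

View pics/z1.png

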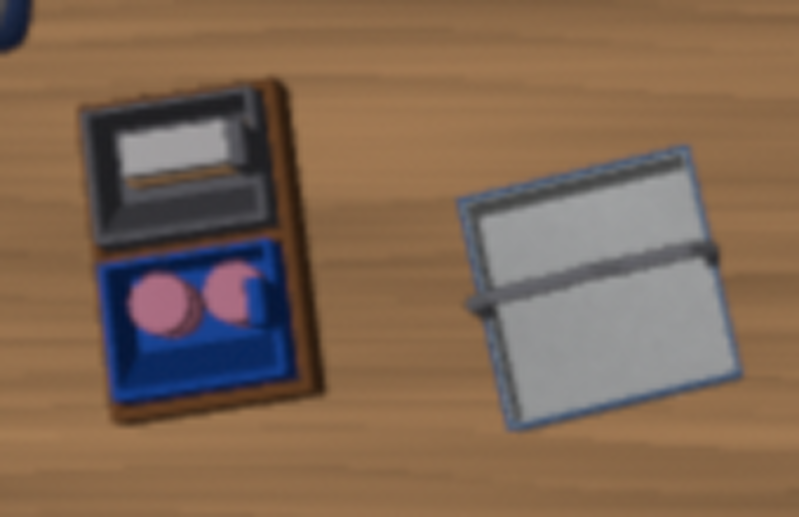

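View pics/z2.png

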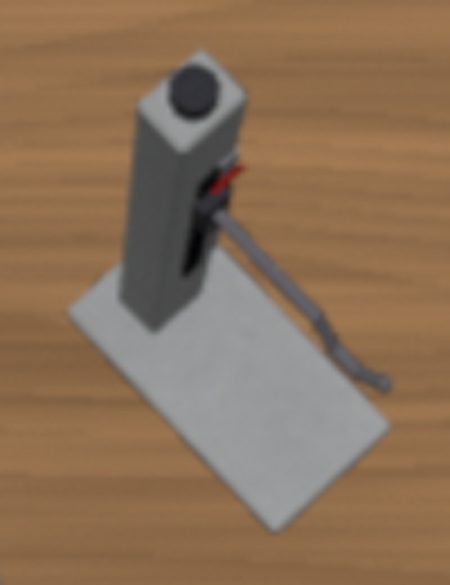

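View pics/z3.png

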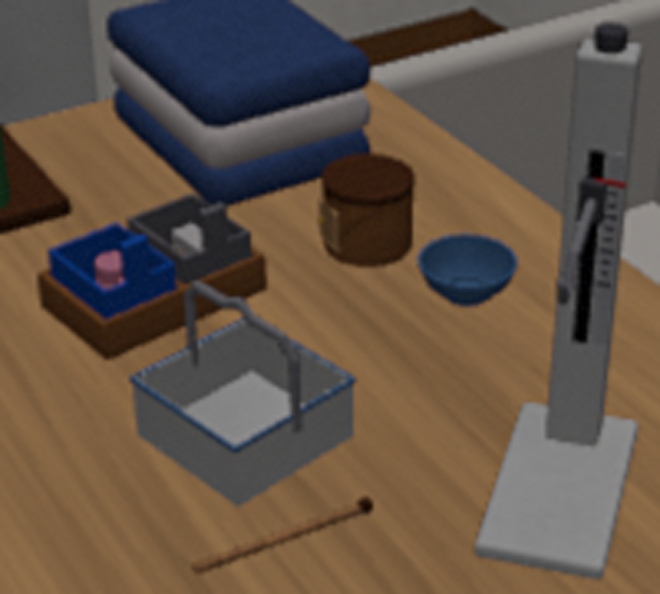

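Three tablets show in the bin: two stacked and one beside them. One more is loose. I'll measure poses from the point clouds.

```bash
cat > h.py <<'E'
import numpy as np,cv2
from workcell import bot
def cloud(n,p=None,d=None):
    if p is None: p,d=bot.camera(n)
    i=bot.camera_info(n);f=200/np.tan(np.radians(i['vfov']/2))
    v,u=np.mgrid[:400,:640]
    P=np.stack([(u-i['cx'])*d/f,(v-i['cy'])*d/f,d],-1)
    W=P@i['cam_to_world'][:3,:3].T+i['cam_to_world'][:3,3]
    W[d==0]=np.nan
    return p,W
def hsv(p): return cv2.cvtColor(p,cv2.COLOR_RGB2HSV)
def st():
    o=bot.get_obs();print('t',round(o['clock'],2),'tcp',o['eef_pos'].round(4),'rot',o['tool_rot'].round(4),'F',o['ft_force'].round(2),'w',round(o['grip_width'],4),'j',o['joint_pos'].round(3));return o
def box(W,m):
    q=W[m];r=cv2.minAreaRect((q[:,:2]*1000).astype(np.float32));return len(q),r,np.nanpercentile(q[:,2],[5,50,95]).round(4)
E
python3 - <<'E'
from h import *
for n in('top','side'):
    p,W=cloud(n);H=hsv(p);x,y,z=W[...,0],W[...,1],W[...,2]
    R=lambda a,b,c,e:(x>a)&(x<b)&(y>c)&(y<e)
    org=R(.38,.62,.16,.36)
    blue=(H[...,0]>100)&(H[...,0]<130)&(H[...,1]>130)
    print(n,'org z>.03',box(W,org&(z>.03)))
    print('blue z>.05',box(W,org&blue&(z>.052)))
    print('blue tab',box(W,org&blue&(z>.078)) if (org&blue&(z>.078)).any() else 0, W[org&blue&(z>.078)].mean(0))
    pl=R(.36,.6,-.06,.14)
    print('pail z>.05',box(W,pl&(z>.045)&(z<.08)))
    b=pl&(z>.105);q=W[b];print('bar',box(W,b),q.mean(0))
    sc=R(.5,.85,-.3,0)
    print('plate',box(W,sc&(z>.008)&(z<.03)))
    hk=sc&(z>.2)&(z<.3);q=W[hk];print(len(q));
    print('coltop',box(W,sc&(z>.37)),W[sc&(z>.36)].mean(0))
E
```

```text
top org z>.03 (2331, ((506.27716064453125, 266.1329040527344), (183.02117919921875, 116.74159240722656), 8.855947494506836), array([0.0331, 0.0439, 0.0793]))
blue z>.05 (366, ((462.89080810546875, 258.5289611816406), (76.23358917236328, 95.71943664550781), 9.02392864227295), array([0.0536, 0.0629, 0.1009]))
blue tab (51, ((469.34173583984375, 215.5148162841797), (25.81157112121582, 7.938165187835693), 5.336911678314209), array([0.0805, 0.0995, 0.1052])) [0.46835674 0.21458627 0.09666352]
pail z>.05 (398, ((480.73822021484375, 35.87006759643555), (133.57859802246094, 133.67889404296875), 13.31370735168457), array([0.0501, 0.0596, 0.0644]))
bar (196, ((481.04449462890625, 35.12895965576172), (9.293960571289062, 135.01773071289062), 13.461326599121094), array([0.1169, 0.1297, 0.1371])) [0.48058648 0.03500171 0.12907393]
plate (2063, ((675.093994140625, -148.48912048339844), (335.02197265625, 299.0633850097656), 1.2573240995407104), array([0.009 , 0.0134, 0.0185]))
496
coltop (110, ((707.823486328125, -120.27948760986328), (22.21086883544922, 22.683456420898438), 48.10848617553711), arra
[... 533 characters left out ...]
6  0.21361742 0.0939956 ]
pail z>.05 (759, ((481.4534912109375, 34.822303771972656), (135.41415405273438, 138.213623046875), 13.298135757446289), array([0.0462, 0.0562, 0.0654]))
bar (165, ((480.42559814453125, 33.19767761230469), (11.814329147338867, 137.0252227783203), 14.260154724121094), array([0.1106, 0.1306, 0.1381])) [0.48159702 0.02581257 0.12779461]
plate (1820, ((621.8853149414062, -117.5528564453125), (194.29708862304688, 301.5127258300781), 42.04750061035156), array([0.0116, 0.0158, 0.0205]))
734
coltop (75, ((709.5846557617188, -120.9471206665039), (26.67488670349121, 22.731149673461914), 18.002622604370117), array([0.3711, 0.3791, 0.3828])) [ 0.70437605 -0.12563436  0.36996189]
```

Emit:
move_arm(
  series=[
    [[3.5,-2.7,0,0,0,6,1],[3.5,-2.7,0,0,0,6,1],[3.5,-2.7,0,0,0,6,1],[3.5,-2.7,0,0,0,5,1],[3.5,-2.7,0,0,0,0,1]],
  ],
)

```text
clock: 2.1
eef_pos: [0.2984, 0.3492, 0.2312]
tool_rot: [-0.092, 0.996, 0.001, 0.0]
ft_force: [1.2, 0.7, 0.0]
grip_width: 0.0854
```

Emit:
move_arm(
  series=[
    [[3.5,-2.7,0,0,0,0,1],[3.5,-2.7,0,0,0,0,1],[3.5,-2.7,0,0,0,0,1],[3.5,-2.7,0,0,0,0,1],[3,-2.5,0,0,0,0,1]],
  ],
)

```text
clock: 2.6
eef_pos: [0.4753, 0.2095, 0.2322]
tool_rot: [-0.092, 0.996, 0.002, 0.001]
ft_force: [-0.0, 0.2, -0.2]
grip_width: 0.0852
```

```bash
cat >> h.py <<'E'
from scipy.spatial.transform import Rotation as Ro
def tool():
    o=st();M=Ro.from_quat(o['tool_rot']).as_matrix()
    print('toolx',M[:,0].round(3),'y',M[:,1].round(3),'z',M[:,2].round(3));return o,M
def goto(pos,M):
    o=bot.get_obs();M0=Ro.from_quat(o['tool_rot']).as_matrix()
    rv=Ro.from_matrix(M@M0.T).as_rotvec(degrees=True)
    print('dpos cm',((np.array(pos)-o['eef_pos'])*100).round(2),'drot',rv.round(2))
def down(yaw):  # tool down, jaw (tool y) along yaw from world y
    c,s=np.cos(np.radians(yaw)),np.sin(np.radians(yaw))
    y=np.array([-s,c,0]);z=np.array([0,0,-1.]);return np.stack([np.cross(y,z),y,z],1)
E
python3 -c "
from h import *
tool();goto([.4693,.216,.066],down(9))"
```

```text
t 2.6 tcp [0.4753 0.2095 0.2322] rot [-0.0921  0.9957  0.0024  0.0014] F [-0.02  0.19 -0.17] w 0.0852 j [0.413 0.275 0.053 1.345 0.004 0.229]
toolx [-0.983 -0.183 -0.003] y [-0.183  0.983  0.005] z [ 0.002  0.005 -1.   ]
dpos cm [ -0.6    0.65 -16.62] drot [-0.29  0.14 -1.57]
```

Emit:
move_arm(
  series=[
    [[-0.6,0.65,-4,0,0,-1.6,1],[0,0,-4,0,0,0,1],[0,0,-4,0,0,0,1],[0,0,-3,0,0,0,1],[0,0,-1.4,0,0,0,1]],
  ],
)

```text
clock: 3.1
eef_pos: [0.478, 0.2116, 0.0668]
tool_rot: [-0.071, 0.997, 0.004, 0.008]
ft_force: [-1.3, -0.2, -0.1]
grip_width: 0.0857
```

```bash
python3 -c "
from h import *
tool();goto([.4693,.216,.066],down(9))
p,d=bot.camera('side');cv2.imwrite('pics/s1.png',cv2.resize(p[130:260,180:340],None,fx=5,fy=4.6)[:,:,::-1])"
```

```text
t 3.1 tcp [0.478  0.2116 0.0668] rot [-0.071   0.9974  0.0041  0.0083] F [-1.27 -0.23 -0.1 ] w 0.0857 j [ 0.415  0.403 -0.223  0.926  0.002  0.273]
toolx [-0.99  -0.142 -0.017] y [-0.142  0.99   0.007] z [ 0.016  0.009 -1.   ]
dpos cm [-0.87  0.44 -0.08] drot [-0.54  0.91  0.85]
```

View pics/s1.png

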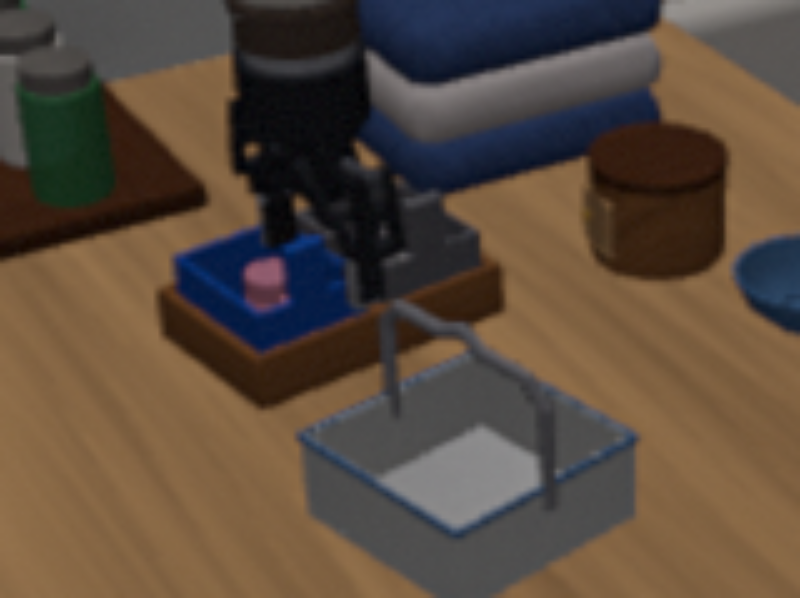

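The fingers straddle the tab, but x drifted 9 mm. I'll correct that and then close.

Emit:
move_arm(
  series=[
    [[-0.9,0.4,0,-0.5,0.9,0.9,1],[0,0,0,0,0,0,1],[0,0,0,0,0,0,1],[0,0,0,0,0,0,1],[0,0,0,0,0,0,1]],
  ],
)

```text
clock: 3.65
eef_pos: [0.469, 0.2168, 0.0683]
tool_rot: [-0.08, 0.997, 0.0, 0.0]
ft_force: [0.9, 0.6, 0.1]
grip_width: 0.0853
```

```bash
python3 -c "
from h import *
tool();goto([.4693,.216,.066],down(9))"
```

```text
t 3.65 tcp [0.469  0.2168 0.0683] rot [-8.000e-02  9.968e-01  4.000e-04  2.000e-04] F [0.86 0.64 0.13] w 0.0853 j [ 0.433  0.403 -0.218  0.949  0.001  0.273]
toolx [-0.987 -0.16  -0.   ] y [-0.16   0.987  0.001] z [ 0.     0.001 -1.   ]
dpos cm [ 0.03 -0.08 -0.23] drot [-0.04  0.02 -0.18]
```

Emit:
move_arm(
  series=[
    [[0,-0.05,-0.2,0,0,0,0.5],[0,0,0,0,0,0,0],[0,0,0,0,0,0,0],[0,0,0,0,0,0,0],[0,0,0,0,0,0,0]],
  ],
)

```text
clock: 4.15
eef_pos: [0.4701, 0.2166, 0.0677]
tool_rot: [-0.08, 0.997, 0.001, 0.002]
ft_force: [0.2, 1.1, -0.4]
grip_width: 0.0121
```

Emit:
move_arm(
  series=[
    [[0,0,0,0,0,0,0],[0,0,0,0,0,0,0],[0,0,0,0,0,0,0],[0,0,1,0,0,0,0],[0,0,1,0,0,0,0]],
  ],
)

```text
clock: 4.65
eef_pos: [0.469, 0.2157, 0.0868]
tool_rot: [-0.08, 0.997, -0.0, -0.0]
ft_force: [1.9, 0.4, -3.2]
grip_width: 0.0092
```

```bash
python3 -c "
from h import *
tool()"
```

```text
t 4.65 tcp [0.469  0.2157 0.0868] rot [-7.960e-02  9.968e-01 -3.000e-04 -0.000e+00] F [ 1.93  0.41 -3.15] w 0.0092 j [ 0.431  0.382 -0.195  0.994 -0.     0.272]
toolx [-0.987 -0.159  0.   ] y [-0.159  0.987 -0.001] z [ 0.    -0.001 -1.   ]
```

Emit:
move_arm(
  series=[
    [[0,0,2,0,0,0,0],[0,0,3,0,0,0,0],[0,0,3,0,0,0,0],[0,0,4,0,0,0,0],[0,0,4,0,0,0,0]],
  ],
)

```text
clock: 5.15
eef_pos: [0.4643, 0.2132, 0.2494]
tool_rot: [-0.08, 0.997, -0.003, -0.006]
ft_force: [1.0, 1.0, -2.5]
grip_width: 0.0094
```

Emit:
move_arm(
  series=[
    [[0,0,4,0,0,0,0],[0,0,4,0,0,0,0],[0,0,3,0,0,0,0],[0,0,0,0,0,0,0],[0,0,0,0,0,0,0]],
  ],
)

```text
clock: 5.65
eef_pos: [0.463, 0.2124, 0.373]
tool_rot: [-0.08, 0.997, -0.001, -0.0]
ft_force: [0.2, 0.2, -3.1]
grip_width: 0.0095
```

```bash
python3 -c "
from h import *
tool()
for n in('top','side'):
  p,d=bot.camera(n);cv2.imwrite('pics/%s2.png'%n,p[:,:,::-1])"
```

```text
t 5.65 tcp [0.463  0.2124 0.373 ] rot [-7.960e-02  9.968e-01 -9.000e-04 -3.000e-04] F [ 0.22  0.17 -3.14] w 0.0095 j [ 4.310e-01  2.520e-01  3.840e-01  1.704e+00 -1.000e-03  2.720e-01]
toolx [-0.987 -0.159  0.001] y [-0.159  0.987 -0.002] z [-0.001 -0.002 -1.   ]
```

View pics/side2.png

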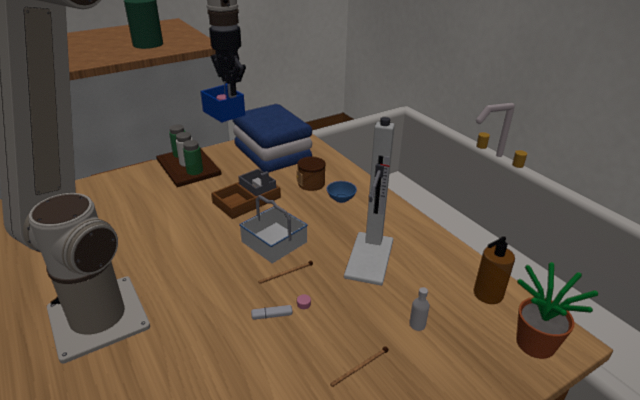

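View pics/top2.png

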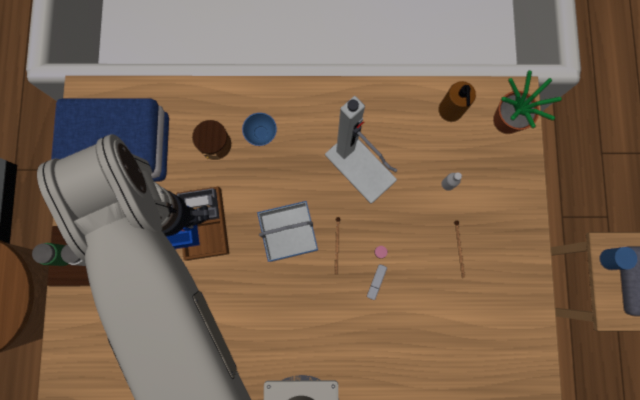

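Bin lifted upright and clear: side picture at (223,103), with its bay empty at (232,200). Next I'll work out the pour poses.

```bash
cat >> h.py <<'E'
PC=np.array([.481,.0355]);PY=13.4
def pour(th,lx,ly,lz,yaw=PY):
    a=np.radians(yaw);px=np.array([np.cos(a),np.sin(a),0]);py=np.array([-np.sin(a),np.cos(a),0]);zz=np.array([0,0,1.])
    t=np.radians(th);zb=np.cos(t)*zz-np.sin(t)*px;xb=np.cos(t)*px+np.sin(t)*zz
    R=np.stack([xb,py,zb],1)
    lip=np.r_[PC,0]+lx*px+ly*py+lz*zz
    tcp=lip-R@np.array([-.037,.0435,-.003])
    # tool: y=yb, z=-zb , x=-xb
    M=np.stack([-xb,py,-zb],1);return tcp,M
E
python3 -c "
from h import *
for a in[(0,.1),(60,.2),(75,.16),(105,.15)]:
  p,M=pour(a[0],-.008,0,a[1]);print(a,p);goto(p,M)"
```

```text
(0, 0.1) [ 5.19291534e-01 -9.50615008e-05  1.03000000e-01]
dpos cm [  5.66 -21.24 -26.91] drot [ 0.15 -0.11  4.27]
(60, 0.2) [ 0.49876783 -0.0049845   0.23354294]
dpos cm [  3.61 -21.72 -13.86] drot [ 11.86 -58.97   3.93]
(75, 0.16) [ 0.48979554 -0.007122    0.19651571]
dpos cm [  2.71 -21.94 -17.56] drot [ 14.78 -73.69   3.72]
(105, 0.15) [ 0.47116434 -0.01156058  0.1849628 ]
dpos cm [  0.85 -22.38 -18.72] drot [  20.62 -103.12    3.11]
```

Emit:
move_arm(
  series=[
    [[0.3,-2.2,0,1.2,-5.9,0.4,0],[0.3,-2.2,0,1.2,-5.9,0.4,0],[0.3,-2.2,-0.5,1.2,-5.9,0.4,0],[0.3,-2.2,-0.5,1.2,-5.9,0.4,0],[0.3,-2.2,-1,1.2,-5.9,0.4,0]],
  ],
)

```text
clock: 6.25
eef_pos: [0.4774, 0.1014, 0.3357]
tool_rot: [-0.098, 0.962, 0.027, 0.253]
ft_force: [1.5, -0.1, -2.4]
grip_width: 0.0093
```

Emit:
move_arm(
  series=[
    [[0.3,-2.2,-2,1.2,-5.9,0.4,0],[0.3,-2.2,-2,1.2,-5.9,0.4,0],[0.3,-2.2,-2,1.2,-5.9,0.4,0],[0.3,-2.2,-2,1.2,-5.9,0.4,0],[0,0,0,0,0,0,0]],
  ],
)

```text
clock: 6.75
eef_pos: [0.4716, 0.0132, 0.2339]
tool_rot: [-0.101, 0.894, 0.051, 0.433]
ft_force: [-2.1, 1.2, -4.5]
grip_width: 0.0092
```

```bash
python3 -c "
from h import *
tool()
for a in[(60,.18),(75,.16),(105,.15)]:
  p,M=pour(a[0],-.008,0,a[1]);goto(p,M)
for n in('side',):
  p,d=bot.camera(n);cv2.imwrite('pics/%s3.png'%n,p[:,:,::-1])"
```

```text
t 6.75 tcp [0.4716 0.0132 0.2339] rot [-0.1007  0.8944  0.0505  0.4328] F [-2.07  1.18 -4.45] w 0.0092 j [-0.168 -0.326 -0.943  0.092  0.308 -0.25 ]
toolx [-0.605 -0.136 -0.784] y [-0.224  0.975  0.003] z [ 0.764  0.178 -0.62 ]
dpos cm [ 2.72 -1.82 -2.04] drot [ 1.72 -8.16  0.45]
dpos cm [ 1.82 -2.03 -3.74] drot [  5.14 -22.76   0.42]
dpos cm [-0.04 -2.48 -4.9 ] drot [ 11.98 -51.97   0.35]
```

View pics/side3.png

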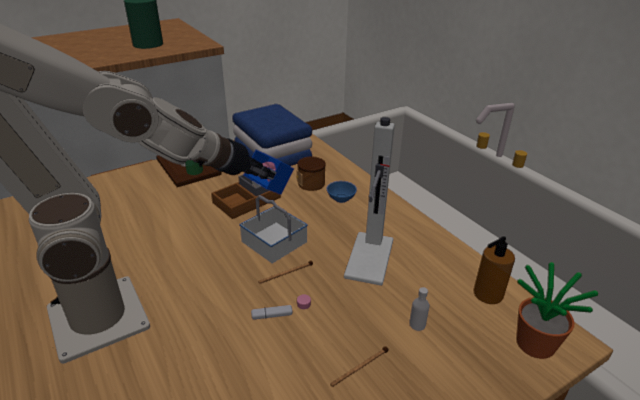

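```bash
cat >> h.py <<'E'
def fk(P,j):
    h,L1,L2,ph,L3,L4,sh=P
    j1,j2,j3,j4,j5,j6=j
    el=np.array([sh+L1*np.sin(j2),h+L1*np.cos(j2)])
    a=j2-j3+ph; wr=el+L2*np.array([np.cos(a),-np.sin(a)])
    b=j2-j3+j4; d=np.array([np.cos(b),-np.sin(b)])
    w=wr+L3*d   # j5 axis
    r=w[0]+L4*np.cos(j5)*d[0]; z=w[1]+L4*np.cos(j5)*d[1]; l=L4*np.sin(j5)
    c,s=np.cos(j1),np.sin(j1)
    return np.array([r*c-l*s,r*s+l*c,z])
S=[([1.323,.2414,.0037,1.3352,0,0],[.12247,.48409,.2304]),([.413,.275,.053,1.345,.004,0],[.4753,.2095,.2322]),([.415,.403,-.223,.926,.002,0],[.478,.2116,.0668]),([.431,.382,-.195,.994,0,0],[.469,.2157,.0868]),([.431,.252,.384,1.704,-.001,0],[.463,.2124,.373]),([-.168,-.326,-.943,.092,.308,0],[.4716,.0132,.2339])]
def fit():
    from scipy.optimize import least_squares
    return least_squares(lambda P:np.concatenate([fk(P,j)-p for j,p in S]+[(P[4:5]-.1)*.001,P[6:]*.01]),[.3,.35,.35,0,.1,.15,0])
E
python3 -c "
from h import *
r=fit();print(r.x.round(4),np.abs(r.fun).max());
P=r.x
from scipy.optimize import least_squares
lo=np.array([-2.72,-1.05,-1.09,-1.99,-1.42]);hi=np.array([2.72,1.87,1.28,2.15,1.44])
for th,lz in[(60,.18),(75,.16),(90,.15),(105,.15),(110,.15)]:
  t,M=pour(th,-.008,0,lz)
  def res(j):
    b=j[1]-j[2]+j[3];d=np.array([np.cos(b)*np.cos(j[4]),np.sin(j[4]),-np.sin(b)*np.cos(j[4])]);c,s=np.cos(j[0]),np.sin(j[0])
    dw=np.array([c*d[0]-s*d[1],s*d[0]+c*d[1],d[2]])
    return np.r_[(fk(P,[*j,0])-t)*10,dw-M[:,2]]
  s=least_squares(res,[-.17,-.33,-.94,.1,.3],bounds=(lo,hi));print(th,s.x.round(3),s.cost)
"
```

```text
[ 2.414e-01  4.930e-01  3.916e-01 -2.010e-02  1.021e-01  3.031e-01
  1.000e-04] 0.00034072622904091077
60 [-0.264 -0.154 -1.077 -0.342  0.426] 8.972229845901812e-20
75 [-0.437 -0.022 -1.09  -0.436  0.72 ] 0.031760433519399806
90 [-0.648  0.305 -1.09  -0.719  1.17 ] 0.09960739720396158
105 [-0.715  0.909 -1.09  -1.99   1.43 ] 0.15524105765672971
110 [-0.731  0.657 -1.09  -1.301  1.44 ] 0.19729658543619993
```

The fitted kinematics say a horizontal tool isn't reachable this close in. I'll search the other pour directions.

```bash
cat >> h.py <<'E'
LO=np.array([-2.72,-1.05,-1.09,-1.99,-1.42,-3.14]);HI=np.array([2.72,1.87,1.28,2.15,1.44,3.14])
KP=[2.414e-01,4.930e-01,3.916e-01,-2.010e-02,1.021e-01,3.031e-01,1e-4]
def fkR(j):
    b=j[1]-j[2]+j[3]
    # calibrated: tool frame at j=..  Rz(j1) * Ry(b) * Rz'(j5) * roll j6
    R=Ro.from_euler('z',j[0])*Ro.from_euler('y',b)*Ro.from_euler('z',j[4])
    A=np.array([[0,0,1],[0,1,0],[-1,0,0]],float) # tool z along arm x
    return R.as_matrix()@A@Ro.from_euler('z',j[5]+J6O).as_matrix()
J6O=0.
def ik(t,M,tries=30,seed=0):
    from scipy.optimize import least_squares
    rng=np.random.default_rng(seed);best=None
    for k in range(tries):
        x0=LO+(HI-LO)*rng.random(6)
        x0[0]=np.clip(np.arctan2(t[1],t[0])+rng.normal()*.5,-2.6,2.6)
        f=lambda j:np.r_[(fk(KP,j)-t)*5,(fkR(j)-M).ravel()]
        s=least_squares(f,x0,bounds=(LO,HI),max_nfev=60)
        if best is None or s.cost<best.cost:best=s
        if best.cost<1e-7:break
    return best
E
python3 - <<'E'
from h import *
o=bot.get_obs();j=o['joint_pos'];M=Ro.from_quat(o['tool_rot']).as_matrix()
print(fk(KP,j)-o['eef_pos']);print((fkR(j).T@M).round(2))
E
```

```text
[ 3.62970097e-04 -1.83067976e-04 -1.10139173e-06]
[[ 1.  0. -0.]
 [-0.  1. -0.]
 [ 0.  0.  1.]]
```

```bash
cat > s.py <<'E'
from h import *
for yaw in range(-180,180,15):
    out=[]
    for th in (75,105):
        a=np.radians(yaw)
        t,M=pour(th,0,0,.15,yaw)  # lip at pail centre, then shift 8mm toward mouth
        t=t-.01*np.array([np.cos(a),np.sin(a),0])
        s=ik(t,M,12)
        out.append((th,round(s.cost,5),s.x.round(2).tolist() if s.cost<1e-4 else ''))
    print(yaw,out)
E
time python3 s.py
```

```text
-180 [(75, np.float64(0.15779), ''), (105, np.float64(0.65609), '')]
-165 [(75, np.float64(0.14478), ''), (105, np.float64(0.62926), '')]
-150 [(75, np.float64(0.10451), ''), (105, np.float64(0.52396), '')]
-135 [(75, np.float64(0.05395), ''), (105, np.float64(0.38369), '')]
-120 [(75, np.float64(0.01359), ''), (105, np.float64(0.24706), '')]
-105 [(75, np.float64(0.0), [0.57, 0.93, 0.27, 2.13, -0.71, 2.91]), (105, np.float64(0.13689), '')]
-90 [(75, np.float64(0.0), [0.65, 0.82, 0.03, 1.94, -0.88, 2.81]), (105, np.float64(0.06326), '')]
-75 [(75, np.float64(0.0), [0.71, 0.69, -0.21, 1.68, -1.06, 2.65]), (105, np.float64(0.02569), '')]
-60 [(75, np.float64(0.0), [0.74, 0.52, -0.48, 1.25, -1.23, 2.28]), (105, np.float64(0.01596), '')]
-45 [(75, np.float64(0.0), [0.73, 0.27, -0.87, 0.22, -1.3, 1.35]), (105, np.float64(0.03195), '')]
-30 [(75, np.float64(0.00924), ''), (105, np.float64(0.09149), '')]
-15 [(75, np.float64(0.06477), ''), (105, np.float64(0.17747), '')]
0 [(75, np.float64(0.09361), ''), (105, np.float64(0.3033), '')]
15 [(75, np.float64(0.04622), ''), (105, np.float64(0.19
[... 187 characters left out ...]
 np.float64(0.0), [-0.58, 0.48, -0.46, 0.83, 1.3, -1.78]), (105, np.float64(0.05004), '')]
75 [(75, np.float64(0.0), [-0.53, 0.7, -0.12, 1.53, 1.2, -2.39]), (105, np.float64(0.05688), '')]
90 [(75, np.float64(0.0), [-0.46, 0.85, 0.14, 1.89, 1.05, -2.66]), (105, np.float64(0.0915), '')]
105 [(75, np.float64(0.0), [-0.38, 0.98, 0.39, 2.13, 0.89, -2.81]), (105, np.float64(0.15615), '')]
120 [(75, np.float64(0.01261), ''), (105, np.float64(0.24993), '')]
135 [(75, np.float64(0.0494), ''), (105, np.float64(0.36582), '')]
150 [(75, np.float64(0.09713), ''), (105, np.float64(0.48967), '')]
165 [(75, np.float64(0.13882), ''), (105, np.float64(0.59812), '')]
real	0m29.425s
user	0m28.249s
sys	0m0.202s
```

```bash
cat > s.py <<'E'
from h import *
# general: bin pose (lip-based or centre) + grasp tilt beta (tool tilted back by beta about bin y), grasp point at tab
def binpose_tool(R,c,beta,dz=.080,pz=.0187):
    # tab grasp point bin frame (0,-.043,.08)
    b=np.radians(beta)
    zt=np.array([-np.sin(b),0,-np.cos(b)]);yt=np.array([0,1.,0]);xt=np.cross(yt,zt)
    Mb=np.stack([xt,yt,zt],1)
    g=c+R@np.array([0,-.043,dz]);M=R@Mb
    return g+M[:,2]*pz,M
def Rb(yaw,th):
    return (Ro.from_euler('z',yaw,degrees=True)*Ro.from_euler('y',-th,degrees=True)).as_matrix()
def pourpose(yaw,th,lx,lz,beta,off=0):
    R=Rb(yaw,th);h=np.array([np.cos(np.radians(yaw)),np.sin(np.radians(yaw)),0])
    lip=np.r_[PC,lz]+h*lx
    c=lip-R@np.array([-.038,0,.06]);return binpose_tool(R,c,beta)
if __name__=='__main__':
  for beta in(30,35,40,45,50):
    for th in(60,95,105,110):
        s=ik(*pourpose(13.4,th,-.008,.15,beta),12);print(beta,th,round(s.cost,5),s.x.round(2))
    for z in(.005,.10):
        R=Rb(9,0);s=ik(*binpose_tool(R,np.array([.463,.259,z]),beta),12);print('  bay',z,round(s.cost,5),s.x.round(2))
    for c in((.33,.2,0),(.33,.2,.1)):
        R=Rb(31,0);s=ik(*binpose_tool(R,np.array(c),beta),12);print('  bench',c,round(s.cost,5),s.x.round(2))
E
python3 s.py
```

```text
30 60 0.0 [-0.12 -0.07 -0.64  0.51  0.17 -0.31]
30 95 0.01667 [-0.37 -0.08 -1.09 -0.37  0.56 -0.35]
30 105 0.06557 [-0.52  0.03 -1.09 -0.49  0.79 -0.43]
30 110 0.09806 [-0.6   0.13 -1.09 -0.59  0.94 -0.48]
  bay 0.005 0.0 [0.37 0.79 0.33 1.62 0.11 0.19]
  bay 0.1 0.0 [0.37 0.72 0.45 1.82 0.11 0.19]
  bench (0.33, 0.2, 0) 0.0 [ 0.46  0.58 -0.1   1.42 -0.04 -0.07]
  bench (0.33, 0.2, 0.1) 0.0 [ 0.46  0.47  0.02  1.64 -0.04 -0.07]
35 60 0.0 [-0.1  -0.03 -0.56  0.63  0.14 -0.3 ]
35 95 0.00462 [-0.32 -0.12 -1.09 -0.31  0.48 -0.33]
35 105 0.03996 [-0.45 -0.04 -1.09 -0.41  0.68 -0.4 ]
35 110 0.06823 [-0.53  0.04 -1.09 -0.48  0.81 -0.44]
  bay 0.005 0.0 [0.37 0.87 0.43 1.73 0.12 0.17]
  bay 0.1 0.0 [0.37 0.8  0.54 1.92 0.12 0.17]
  bench (0.33, 0.2, 0) 0.0 [ 0.47  0.65 -0.02  1.51 -0.04 -0.06]
  bench (0.33, 0.2, 0.1) 0.0 [ 0.47  0.54  0.08  1.72 -0.04 -0.06]
40 60 0.0 [-0.08  0.02 -0.47  0.75  0.11 -0.29]
40 95 3e-05 [-0.28 -0.14 -1.09 -0.27  0.42 -0.32]
40 105 0.01991 [-0.39 -0.08 -1.09 -0.35  0.58 -0.37]
40 110 0.04226 [-0.46 -0.03 -1.09 -0.4   0.69 -0.41]
  bay 0.005 0.0 [0.36 0.94 0.53 
[... 351 characters left out ...]
.02166 [-0.4  -0.08 -1.09 -0.34  0.59 -0.38]
  bay 0.005 0.0 [0.36 1.02 0.63 1.96 0.14 0.14]
  bay 0.1 0.0 [0.36 0.95 0.73 2.13 0.14 0.14]
  bench (0.33, 0.2, 0) 0.0 [ 0.47  0.79  0.12  1.69 -0.05 -0.05]
  bench (0.33, 0.2, 0.1) 0.0 [ 0.47  0.68  0.2   1.88 -0.05 -0.05]
50 60 0.0 [-0.04  0.12 -0.31  0.97  0.05 -0.27]
50 95 0.0 [-0.22 -0.18 -0.93  0.08  0.32 -0.33]
50 105 0.00034 [-0.3  -0.14 -1.09 -0.25  0.43 -0.33]
50 110 0.00753 [-0.35 -0.12 -1.09 -0.29  0.51 -0.36]
  bay 0.005 0.0 [0.35 1.1  0.73 2.07 0.15 0.13]
  bay 0.1 0.003 [0.35 0.96 0.72 2.15 0.15 0.13]
  bench (0.33, 0.2, 0) 0.0 [ 0.47  0.85  0.18  1.77 -0.05 -0.04]
  bench (0.33, 0.2, 0.1) 0.0 [ 0.47  0.74  0.26  1.96 -0.05 -0.04]
```

```bash
cat > s2.py <<'E'
import h
from s import *
import s as S_
for r in(.54,.58,.62,.66,.70):
  for ang in(3,):
    S_.PC=np.array([r*np.cos(np.radians(ang)),r*np.sin(np.radians(ang))])
    for beta in(0,20):
      print(r,beta,[(yaw,th,round(s.cost,5),s.x.round(2).tolist()) for yaw in(3,-40) for th in(70,110) for s in[ik(*pourpose(yaw,th,-.008,.15,beta),8)] ])
E
python3 s2.py
```

```text
0.54 0 [(3, 70, np.float64(0.01545), [-0.13, 0.09, -1.09, -0.73, 0.18, -0.08]), (3, 110, np.float64(0.25555), [-0.4, 0.85, -1.09, -1.99, 0.67, -0.01]), (-40, 70, np.float64(0.0), [0.54, 0.23, -0.93, -0.33, -1.09, 0.77]), (-40, 110, np.float64(0.1167), [0.65, 0.88, -1.04, -1.99, -1.38, -0.06])]
0.54 20 [(3, 70, np.float64(0.0), [-0.09, -0.06, -0.92, -0.16, 0.11, -0.09]), (3, 110, np.float64(0.14196), [-0.39, 0.93, -1.09, -1.99, 0.65, -0.01]), (-40, 70, np.float64(0.0), [0.41, 0.06, -0.71, 0.31, -0.75, 0.91]), (-40, 110, np.float64(5e-05), [0.66, 0.92, -1.09, -1.99, -1.36, 0.02])]
0.58 0 [(3, 70, np.float64(0.00196), [-0.09, 0.25, -1.09, -0.95, 0.14, -0.06]), (3, 110, np.float64(0.17794), [-0.22, 0.85, -1.09, -1.99, 0.37, -0.0]), (-40, 70, np.float64(0.0), [0.49, 0.29, -0.86, -0.38, -1.06, 0.7]), (-40, 110, np.float64(0.10122), [0.58, 0.89, -0.95, -1.99, -1.29, -0.13])]
0.58 20 [(3, 70, np.float64(0.0), [-0.07, 0.03, -0.84, -0.16, 0.09, -0.08]), (3, 110, np.float64(0.06738), [-0.22, 0.92, -1.09, -1.99, 0.36, -0.01]), (-40, 70, np.float64(0.0), [0.37, 0.13, -0.64, 0.28, -0.74, 0.87]), (
[... 1069 characters left out ...]
, (-40, 70, np.float64(0.0), [0.32, 0.26, -0.47, 0.28, -0.71, 0.81]), (-40, 110, np.float64(0.0), [0.5, 0.84, -0.83, -1.68, -1.2, 0.0])]
0.7 0 [(3, 70, np.float64(0.0), [-0.05, 0.41, -0.85, -0.9, 0.1, -0.04]), (3, 110, np.float64(0.05429), [-0.07, 0.96, -0.87, -1.99, 0.13, 0.02]), (-40, 70, np.float64(0.0), [0.38, 0.44, -0.61, -0.39, -0.98, 0.57]), (-40, 110, np.float64(0.0453), [0.44, 1.0, -0.65, -1.99, -1.1, -0.3])]
0.7 20 [(3, 70, np.float64(0.0), [-0.04, 0.24, -0.57, -0.11, 0.07, -0.06]), (3, 110, np.float64(0.0), [-0.06, 0.88, -0.98, -1.86, 0.11, -0.0]), (-40, 70, np.float64(0.0), [0.3, 0.33, -0.38, 0.29, -0.7, 0.78]), (-40, 110, np.float64(0.0), [0.46, 0.84, -0.74, -1.58, -1.16, 0.0])]
```

```bash
cat > s3.py <<'E'
from s import *
for beta in(30,40,50,55):
  for yaw in(-15,0,13,25,35,45,55):
      print(beta,yaw,[(th,round(s.cost,5)) for th in(70,90,105,112) for s in[ik(*pourpose(yaw,th,-.008,.15,beta),6)]])
E
python3 s3.py
```

```text
30 -15 [(70, np.float64(0.0)), (90, np.float64(0.00745)), (105, np.float64(0.07619)), (112, np.float64(0.12188))]
30 0 [(70, np.float64(0.0)), (90, np.float64(0.01344)), (105, np.float64(0.11678)), (112, np.float64(0.19973))]
30 13 [(70, np.float64(0.0)), (90, np.float64(0.00415)), (105, np.float64(0.06759)), (112, np.float64(0.11493))]
30 25 [(70, np.float64(0.0)), (90, np.float64(0.0)), (105, np.float64(0.01576)), (112, np.float64(0.03473))]
30 35 [(70, np.float64(0.0)), (90, np.float64(0.0)), (105, np.float64(0.0)), (112, np.float64(0.00269))]
30 45 [(70, np.float64(0.0)), (90, np.float64(0.0)), (105, np.float64(0.0)), (112, np.float64(0.0))]
30 55 [(70, np.float64(0.0)), (90, np.float64(0.0)), (105, np.float64(0.0)), (112, np.float64(0.0))]
40 -15 [(70, np.float64(0.0)), (90, np.float64(0.0)), (105, np.float64(0.02681)), (112, np.float64(0.06279))]
40 0 [(70, np.float64(0.0)), (90, np.float64(0.0)), (105, np.float64(0.04236)), (112, np.float64(0.09707))]
40 13 [(70, np.float64(0.0)), (90, np.float64(0.0)), (105, np.float64(0.02078)), (112, np.float64(0.05482))]
40 25 [(70, np.flo
[... 1144 characters left out ...]
oat64(0.0)), (90, np.float64(0.0)), (105, np.float64(0.0)), (112, np.float64(0.00579))]
55 0 [(70, np.float64(0.0)), (90, np.float64(0.0)), (105, np.float64(0.0)), (112, np.float64(0.01152))]
55 13 [(70, np.float64(0.0)), (90, np.float64(0.0)), (105, np.float64(0.0)), (112, np.float64(0.00303))]
55 25 [(70, np.float64(0.0)), (90, np.float64(0.0)), (105, np.float64(0.0)), (112, np.float64(0.0))]
55 35 [(70, np.float64(0.0)), (90, np.float64(0.0)), (105, np.float64(0.0)), (112, np.float64(0.0))]
55 45 [(70, np.float64(0.0)), (90, np.float64(0.0)), (105, np.float64(0.0)), (112, np.float64(0.0))]
55 55 [(70, np.float64(0.0)), (90, np.float64(0.0)), (105, np.float64(0.0)), (112, np.float64(0.0))]
```

```bash
python3 -c "
from h import *
goto([.34,.139,.28],down(20))"
```

```text
dpos cm [-13.44  12.5    4.19] drot [-14.86  49.73   6.52]
```

Emit:
move_arm(
  series=[
    [[0,0,3,0,0,0,0],[-0.7,1.2,2,-1.8,6,0.8,0],[-1.5,1.5,0,-1.8,6,0.8,0],[-1.5,1.5,0,-1.8,6,0.8,0],[-2,1.6,0,-1.8,6,0.8,0]],
  ],
)

```text
clock: 7.3
eef_pos: [0.4177, 0.0732, 0.2935]
tool_rot: [-0.139, 0.963, 0.025, 0.23]
ft_force: [0.6, 0.5, -2.0]
grip_width: 0.0093
```

Emit:
move_arm(
  series=[
    [[-2,1.6,0,-1.8,6,0.8,0],[-2,1.6,0,-1.8,6,0.8,0],[-2,1.6,0,-1.8,6,0.8,0],[-2,1.6,0,-1.8,6,0.8,0],[0,0,0,0,0,0,0]],
  ],
)

```text
clock: 7.8
eef_pos: [0.3419, 0.1507, 0.3122]
tool_rot: [-0.182, 0.983, 0.0, 0.018]
ft_force: [0.8, -0.5, -1.2]
grip_width: 0.009
```

```bash
python3 -c "
from h import *
tool();goto([.34,.139,.0627],down(20))
p,d=bot.camera('side');cv2.imwrite('pics/s4.png',p[:,:,::-1])"
```

```text
t 7.8 tcp [0.3419 0.1507 0.3122] rot [-1.819e-01  9.832e-01  1.000e-04  1.760e-02] F [ 0.83 -0.52 -1.18] w 0.009 j [ 0.422 -0.064 -0.125  1.475 -0.008  0.056]
toolx [-0.933 -0.358 -0.035] y [-0.358  0.934 -0.006] z [ 0.035  0.007 -0.999]
dpos cm [ -0.19  -1.17 -24.95] drot [-0.36  1.98 -0.96]
```

View pics/s4.png

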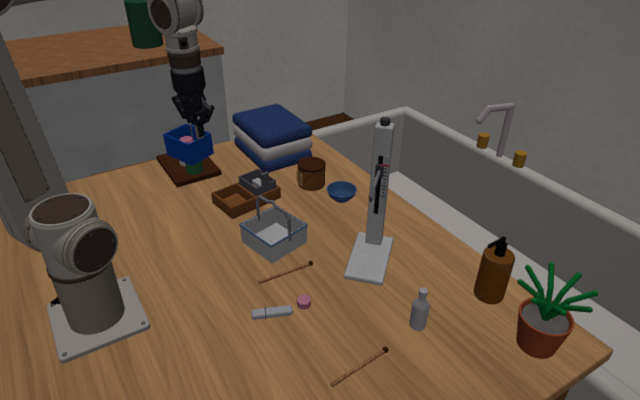

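Bin upright at (188,142), tablets still inside, and nothing else has changed. I'll set it down on the open bench.

Emit:
move_arm(
  series=[
    [[-0.2,-0.6,-3,-0.4,2,-0.9,0],[0,-0.5,-4,0,0,0,0],[0,0,-5,0,0,0,0],[0,0,-5,0,0,0,0],[0,0,-4,0,0,0,0]],
  ],
)

```text
clock: 8.35
eef_pos: [0.3537, 0.1437, 0.111]
tool_rot: [-0.175, 0.984, 0.002, 0.024]
ft_force: [-0.4, 0.1, -1.7]
grip_width: 0.0093
```

```bash
python3 -c "
from h import *
tool();goto([.34,.139,.0627],down(20))"
```

```text
t 8.35 tcp [0.3537 0.1437 0.111 ] rot [-0.1754  0.9842  0.0019  0.0235] F [-0.36  0.13 -1.69] w 0.0093 j [ 0.391  0.075 -0.533  0.916 -0.006  0.038]
toolx [-0.937 -0.345 -0.047] y [-0.345  0.938 -0.005] z [ 0.046  0.012 -0.999]
dpos cm [-1.37 -0.47 -4.83] drot [-0.68  2.62 -0.21]
```

Emit:
move_arm(
  series=[
    [[-1,-0.4,-1.5,-0.7,2.6,0,0],[0,0,-1.3,0,0,0,0],[0,0,-1,0,0,0,0],[0,0,-0.5,0,0,0,0],[0,0,0,0,0,0,0]],
  ],
)

```text
clock: 8.85
eef_pos: [0.3458, 0.1385, 0.0667]
tool_rot: [-0.175, 0.985, -0.002, 0.004]
ft_force: [-0.4, -0.4, -2.5]
grip_width: 0.009
```

```bash
python3 -c "
from h import *
tool();goto([.34,.139,.0627],down(20))"
```

```text
t 8.85 tcp [0.3458 0.1385 0.0667] rot [-0.1751  0.9845 -0.0017  0.0036] F [-0.44 -0.44 -2.46] w 0.009 j [ 0.385  0.151 -0.584  0.829 -0.005  0.033]
toolx [-0.939 -0.345 -0.007] y [-0.345  0.939 -0.005] z [ 0.008 -0.002 -1.   ]
dpos cm [-0.58  0.05 -0.4 ] drot [ 0.12  0.45 -0.17]
```

Emit:
move_arm(
  series=[
    [[0,0,-0.2,0,0.4,0,0],[0,0,-0.2,0,0,0,0],[0,0,-0.1,0,0,0,0],[0,0,0,0,0,0,0.3],[0,0,0,0,0,0,0.5]],
  ],
)

```text
clock: 9.35
eef_pos: [0.35, 0.14, 0.0651]
tool_rot: [-0.175, 0.985, -0.0, 0.005]
ft_force: [-0.1, -0.3, 0.2]
grip_width: 0.0375
```

```bash
python3 -c "
from h import *
tool()"
```

```text
t 9.35 tcp [0.35   0.14   0.0651] rot [-1.750e-01  9.845e-01 -1.000e-04  5.000e-03] F [-0.05 -0.25  0.19] w 0.0375 j [ 0.382  0.16  -0.58   0.822 -0.002  0.03 ]
toolx [-0.939 -0.345 -0.01 ] y [-0.345  0.939 -0.002] z [ 0.01   0.002 -1.   ]
```

Emit:
move_arm(
  series=[
    [[-0.2,-0.1,0.1,-2.4,6.6,0,0.6],[-0.2,-0.1,0.1,-2.4,6.6,0,0.7],[-0.2,-0.1,0.1,-2.4,6.6,0,0.7],[-0.2,-0.1,0.1,-2.4,6.6,0,0.7],[-0.2,-0.1,0.1,-2.4,6.6,0,0.7]],
  ],
)

```text
clock: 9.85
eef_pos: [0.3379, 0.1345, 0.0739]
tool_rot: [-0.167, 0.938, -0.053, -0.299]
ft_force: [0.3, 0.2, -1.0]
grip_width: 0.0597
```

```bash
python3 - <<'E'
from h import *
tool()
for n in('top','side'):
    p,W=cloud(n);H=hsv(p);x,y,z=W[...,0],W[...,1],W[...,2]
    cv2.imwrite(f'pics/{n}5.png',p[:,:,::-1])
    b=(x>.2)&(x<.42)&(y>.08)&(y<.27)&(H[...,0]>100)&(H[...,0]<130)&(H[...,1]>130)
    print(n,box(W,b&(z>.045)&(z<.075)));
    t=b&(z>.075);print('tab',t.sum(), W[t].mean(0) if t.any() else '', box(W,t) if t.sum()>5 else '')
a=cv2.imread('pics/side5.png');cv2.imwrite('pics/s5z.png',cv2.resize(a[60:260,120:330],None,fx=3,fy=3))
E
```

```text
t 9.85 tcp [0.3379 0.1345 0.0739] rot [-0.1673  0.9381 -0.0526 -0.2988] F [ 0.28  0.19 -1.02] w 0.0597 j [ 0.37   0.621 -0.053  1.514  0.011  0.013]
toolx [-0.765 -0.282  0.578] y [-0.345  0.938  0.001] z [-0.543 -0.199 -0.816]
top (84, ((342.3931579589844, 144.1229248046875), (66.25641632080078, 24.8710994720459), 19.595722198486328), array([0.0469, 0.0584, 0.068 ]))
tab 58 [0.35569262 0.13740732 0.10638337] (58, ((357.9445495605469, 132.5130615234375), (39.49415588378906, 23.39178466796875), 17.02433967590332), array([0.0816, 0.0974, 0.1451]))
side (305, ((332.61712646484375, 177.57357788085938), (77.2658920288086, 100.07867431640625), 20.25834083557129), array([0.0463, 0.0559, 0.0716]))
tab 98 [0.3493694  0.13896321 0.09317312] (98, ((368.8046875, 139.7353973388672), (71.3762435913086, 114.24188995361328), 7.720332622528076), array([0.0763, 0.0911, 0.1253]))
```

View pics/s5z.png

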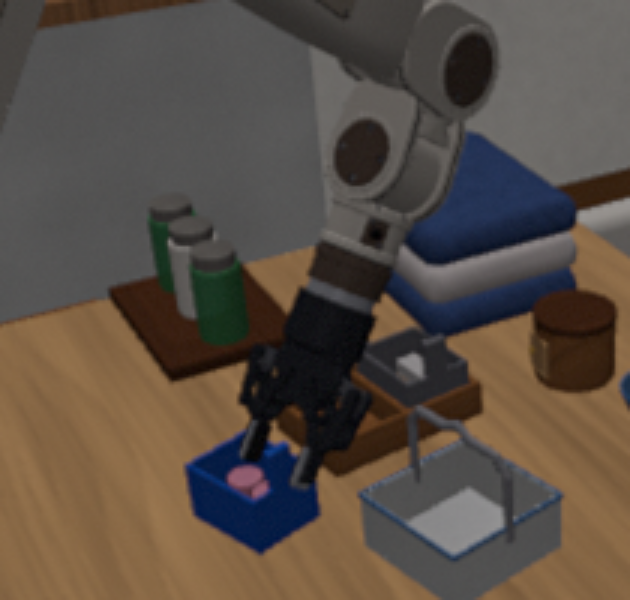

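The fingers straddle the tab, and the bin stands upright on the bench at (250,490) in the zoom. I'll finish the tilt and close.

Emit:
move_arm(
  series=[
    [[-0.2,-0.1,-0.3,-2.3,6.3,0,0.7],[0,0,-0.3,0,0,0,0.7],[0,0,0,0,0,0,0.7],[0,0,0,0,0,0,0.4],[0,0,0,0,0,0,0]],
  ],
)

```text
clock: 10.45
eef_pos: [0.3346, 0.1332, 0.0638]
tool_rot: [-0.164, 0.919, -0.062, -0.354]
ft_force: [-0.3, -0.8, -0.3]
grip_width: 0.0319
```

Emit:
move_arm(
  series=[
    [[0,0,0,0,0,0,0],[0,0,0,0,0,0,0],[0,0,0,0,0,0,0],[0,0,0,0,0,0,0],[0,0,0,0,0,0,0]],
  ],
)

```text
clock: 10.95
eef_pos: [0.3367, 0.1339, 0.0686]
tool_rot: [-0.164, 0.922, -0.061, -0.346]
ft_force: [0.4, 0.1, -2.5]
grip_width: 0.0089
```

```bash
python3 - <<'E'
from h import *
o,M=tool();print('grasp',o['eef_pos']-.0187*M[:,2],'beta',np.degrees(np.arccos(-M[2,2])))
p,W=cloud('side');H=hsv(p);x,y,z=W[...,0],W[...,1],W[...,2]
b=(x>.2)&(x<.42)&(y>.08)&(y<.27)&(H[...,0]>100)&(H[...,0]<130)&(H[...,1]>130)
print(box(W,b&(z>.045)&(z<.075)))
E
```

```text
t 10.95 tcp [0.3367 0.1339 0.0686] rot [-0.1644  0.9217 -0.0611 -0.346 ] F [ 0.43  0.08 -2.53] w 0.0089 j [0.369 0.708 0.022 1.603 0.012 0.012]
toolx [-0.707 -0.261  0.658] y [-0.345  0.939  0.001] z [-0.618 -0.226 -0.753]
grasp [0.34830158 0.13811251 0.08272786] beta 41.14184124207113
(370, ((335.9877014160156, 177.699462890625), (78.8555679321289, 101.13139343261719), 19.387544631958008), array([0.0466, 0.0554, 0.0639]))
```

```bash
cat > s4.py <<'E'
from s import *
from scipy.optimize import least_squares
def ikn(t,M,x0):
    f=lambda j:np.r_[(fk(KP,j)-t)*5,(fkR(j)-M).ravel()]
    return least_squares(f,x0,bounds=(LO,HI),max_nfev=200)
def pp(yaw,th,lx,lz,beta=41.1):
    R=Rb(yaw,th);h=np.array([np.cos(np.radians(yaw)),np.sin(np.radians(yaw)),0])
    # lx measured along pail x
    a=np.radians(PY);lip=np.r_[PC,lz]+lx*np.array([np.cos(a),np.sin(a),0])
    c=lip-R@np.array([-.038,0,.06]);return binpose_tool(R,c,beta,.0825)
if __name__=='__main__':
  for yaw in(30,35,38):
    j=bot.get_obs()['joint_pos']
    for th,lz in((20,.25),(40,.22),(60,.19),(70,.17),(80,.15),(90,.15),(100,.15),(105,.15),(110,.15)):
      t,M=pp(yaw,th,-.008,lz);s=ikn(t,M,j);j=s.x;print(yaw,th,round(s.cost,5),j.round(2),t.round(3))
E
python3 s4.py
```

```text
30 20 0.0 [ 0.1   0.54  0.47  1.84 -0.15 -0.4 ] [0.513 0.007 0.267]
30 40 0.0 [ 0.01  0.26  0.07  1.39 -0.01 -0.51] [0.507 0.004 0.243]
30 60 0.0 [-0.12  0.04 -0.32  0.94  0.2  -0.62] [ 0.5   -0.001  0.216]
30 70 0.0 [-0.2  -0.02 -0.51  0.69  0.33 -0.66] [ 0.495 -0.003  0.197]
30 80 0.0 [-0.3  -0.05 -0.7   0.42  0.48 -0.7 ] [ 0.491 -0.006  0.177]
30 90 0.0 [-0.4  -0.05 -0.84  0.17  0.64 -0.71] [ 0.487 -0.008  0.176]
30 100 0.0 [-0.49  0.02 -0.98 -0.15  0.82 -0.7 ] [ 0.484 -0.01   0.174]
30 105 0.0 [-0.54  0.1  -1.05 -0.36  0.9  -0.67] [ 0.482 -0.011  0.173]
30 110 0.00041 [-0.58  0.19 -1.09 -0.53  0.99 -0.65] [ 0.48  -0.012  0.171]
35 20 0.0 [ 0.12  0.53  0.46  1.83 -0.17 -0.46] [0.515 0.011 0.267]
35 40 0.0 [ 0.02  0.27  0.07  1.39 -0.01 -0.59] [0.51  0.007 0.243]
35 60 0.0 [-0.13  0.06 -0.3   0.96  0.22 -0.71] [0.502 0.002 0.216]
35 70 0.0 [-0.22  0.01 -0.48  0.73  0.37 -0.77] [ 0.499 -0.001  0.197]
35 80 0.0 [-0.32 -0.01 -0.66  0.48  0.53 -0.81] [ 0.495 -0.004  0.177]
35 90 0.0 [-0.42 -0.   -0.79  0.26  0.71 -0.84] [ 0.491 -0.006  0.176]
35 100 0.0 [-0.52  0.06 -0.91 -0.02  0.89 -0.83] [ 0.487 -0.009  0.174]
35 105 0.0 [-0.56  0.12 -0.97 -0.19  0.98 -0.81] [ 0.486 -0.01   0.173]
35 110 0.0 [-0.6   0.21 -1.03 -0.41  1.06 -0.77] [ 0.484 -0.011  0.171]
38 20 0.0 [ 0.13  0.53  0.46  1.82 -0.18 -0.5 ] [0.516 0.013 0.267]
38 40 0.0 [ 0.02  0.27  0.07  1.39 -0.01 -0.64] [0.511 0.009 0.243]
38 60 0.0 [-0.13  0.08 -0.28  0.98  0.23 -0.77] [0.504 0.003 0.216]
38 70 0.0 [-0.23  0.02 -0.46  0.75  0.39 -0.83] [0.5   0.    0.197]
38 80 0.0 [-0.33  0.02 -0.63  0.52  0.56 -0.88] [ 0.497 -0.003  0.177]
38 90 0.0 [-0.44  0.03 -0.75  0.31  0.74 -0.91] [ 0.493 -0.005  0.176]
38 100 0.0 [-0.53  0.09 -0.86  0.07  0.92 -0.92] [ 0.49  -0.008  0.174]
38 105 0.0 [-0.57  0.15 -0.92 -0.08  1.01 -0.9 ] [ 0.488 -0.009  0.173]
38 110 0.0 [-0.61  0.22 -0.97 -0.27  1.1  -0.87] [ 0.487 -0.011  0.171]
```

Emit:
move_arm(
  series=[
    [[0,0,1,0,0,0,0],[0,0,3,0,0,0,0],[0,0,4,0,0,0,0],[0,0,4,0,0,0,0],[0,0,4,0,0,0,0]],
  ],
)

```text
clock: 11.5
eef_pos: [0.3327, 0.1323, 0.2308]
tool_rot: [-0.164, 0.919, -0.063, -0.353]
ft_force: [1.1, -0.3, -3.6]
grip_width: 0.0093
```

```bash
python3 - <<'E'
from s4 import *
tool();t,M=pp(35,20,-.008,.25);goto(t,M);t,M=pp(35,60,-.008,.2);goto(t,M)
p,d=bot.camera('side');cv2.imwrite('pics/s6.png',p[:,:,::-1])
E
```

```text
t 11.5 tcp [0.3327 0.1323 0.2308] rot [-0.1638  0.919  -0.0626 -0.3531] F [ 1.09 -0.31 -3.64] w 0.0093 j [0.369 0.554 0.198 1.949 0.011 0.012]
toolx [-0.697 -0.257  0.669] y [-0.345  0.939  0.001] z [-0.629 -0.231 -0.743]
dpos cm [ 18.26 -12.17   3.59] drot [  9.69 -18.62  14.63]
dpos cm [ 16.97 -13.07  -0.44] drot [ 28.27 -54.15  13.36]
```

View pics/s6.png

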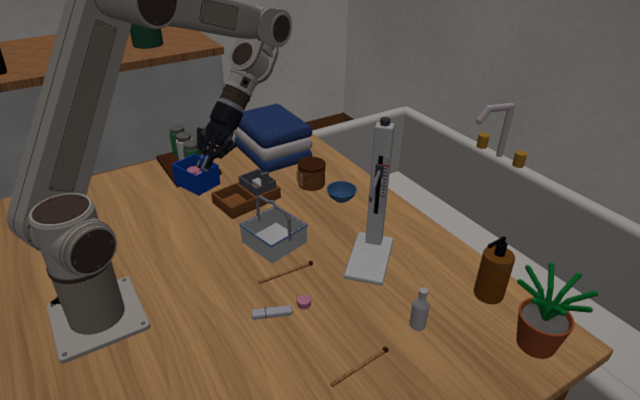

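Emit:
move_arm(
  series=[
    [[1,-1,3,1.4,-2.6,2.1,0],[3,-2,3,1.4,-2.6,2.1,0],[3,-2,0,1.4,-2.6,2.1,0],[3,-2,0,1.4,-2.6,2.1,0],[3,-2,0,1.4,-2.6,2.1,0]],
  ],
)

```text
clock: 12.05
eef_pos: [0.4651, 0.0419, 0.3041]
tool_rot: [-0.267, 0.936, -0.056, -0.22]
ft_force: [-0.4, 1.0, -2.5]
grip_width: 0.0093
```

Emit:
move_arm(
  series=[
    [[2,-1.4,0,1.4,-2.6,2.1,0],[2,-1.4,0,1.4,-2.6,2.1,0],[0,0,0,0,0,0,0],[0,0,-1,3.7,-7,0,0],[0,0,-1,3.7,-7,0,0]],
  ],
)

```text
clock: 12.55
eef_pos: [0.5098, 0.0117, 0.2775]
tool_rot: [-0.306, 0.951, -0.027, -0.035]
ft_force: [-0.4, 0.3, -1.8]
grip_width: 0.0091
```

```bash
python3 - <<'E'
from s4 import *
tool();t,M=pp(35,60,-.008,.2);goto(t,M)
E
```

```text
t 12.55 tcp [0.5098 0.0117 0.2775] rot [-0.3055  0.9512 -0.0268 -0.0353] F [-0.39  0.26 -1.81] w 0.0091 j [ 0.064  0.292  0.189  1.524 -0.069 -0.556]
toolx [-0.811 -0.579  0.083] y [-0.583  0.812 -0.029] z [-0.051 -0.072 -0.996]
dpos cm [-0.74 -1.01 -5.11] drot [ 15.05 -18.36  -0.33]
```

Emit:
move_arm(
  series=[
    [[-0.2,-0.3,-1,3.8,-4.6,0,0],[-0.2,-0.3,-1.2,3.8,-4.6,0,0],[-0.2,-0.2,-1.2,3.8,-4.6,0,0],[-0.1,-0.2,-1,3.8,-4.6,0,0],[0,0,0,0,0,0,0]],
  ],
)

```text
clock: 13.05
eef_pos: [0.4888, 0.0045, 0.2256]
tool_rot: [-0.299, 0.94, 0.058, 0.155]
ft_force: [-0.1, 0.6, -3.0]
grip_width: 0.009
```

```bash
python3 - <<'E'
from s4 import *
tool();t,M=pp(35,60,-.008,.2);goto(t,M);t,M=pp(35,72,-.008,.155);goto(t,M)
p,W=cloud('side');cv2.imwrite('pics/s7.png',cv2.resize(p[110:270,190:350],None,fx=3.7,fy=3.7)[:,:,::-1])
p,d=bot.camera('top');cv2.imwrite('pics/t7.png',cv2.resize(p[170:280,200:360],None,fx=4.5,fy=4.5)[:,:,::-1])
H=hsv(p);
E
```

```text
t 13.05 tcp [0.4888 0.0045 0.2256] rot [-0.2992  0.9398  0.0575  0.1548] F [-0.13  0.56 -3.02] w 0.009 j [-0.136  0.039 -0.299  0.997  0.236 -0.725]
toolx [-0.773 -0.545 -0.325] y [-0.58   0.814  0.015] z [ 0.257  0.201 -0.945]
dpos cm [ 1.36 -0.29  0.08] drot [-0.78 -0.44 -0.46]
dpos cm [ 0.9  -0.62 -4.36] drot [  6.15 -10.24  -0.55]
```

View pics/s7.png

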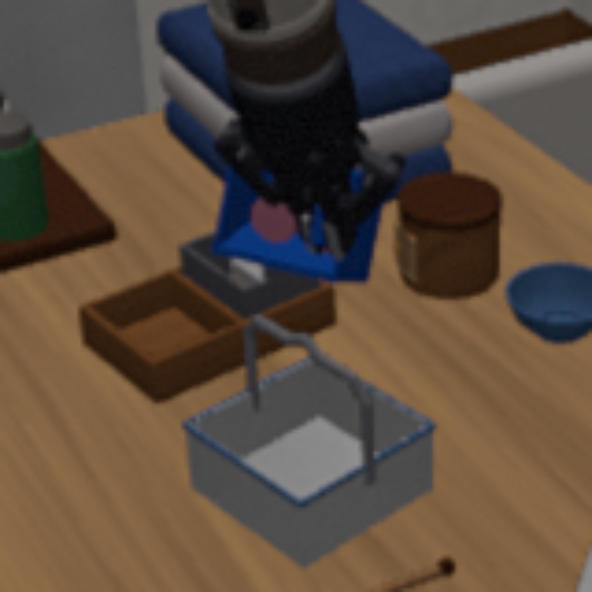

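View pics/t7.png

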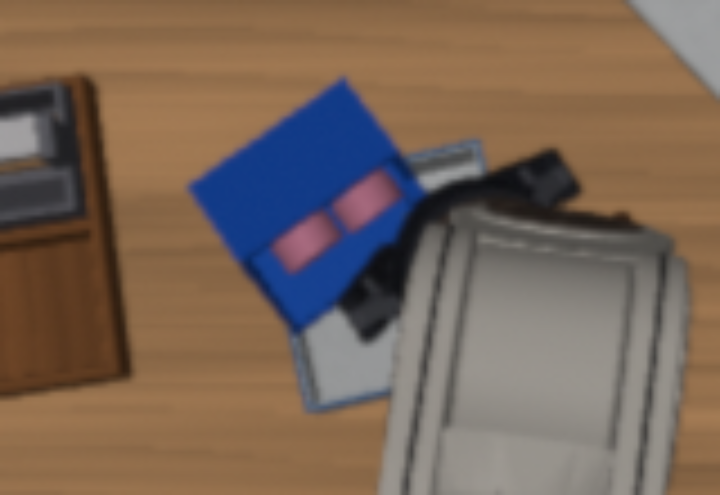

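```bash
python3 - <<'E'
from s4 import *
a=np.radians(PY);px=np.array([np.cos(a),np.sin(a),0]);py=np.array([-np.sin(a),np.cos(a),0])
o,M=tool()
# predicted bin pose from tool
b=np.radians(41.1);zt=np.array([-np.sin(b),0,-np.cos(b)]);yt=np.array([0,1.,0]);Mb=np.stack([np.cross(yt,zt),yt,zt],1)
R=M@Mb.T;c=o['eef_pos']-.0187*M[:,2]-R@np.array([0,-.043,.0825])
for q in((-.038,-.048,.06),(-.038,.048,.06),(-.038,0,.06)):
    w=c+R@np.array(q)-np.r_[PC,0];print('pred',q,(w@px).round(4),(w@py).round(4),w[2].round(4))
for n in('side','top'):
    p,W=cloud(n);H=hsv(p)
    m=(H[...,0]>100)&(H[...,0]<130)&(H[...,1]>130)&(W[...,2]>.12)&(abs(W[...,0]-.5)<.13)&(abs(W[...,1]-.06)<.13)
    q=(W[m]-c)@R   # into bin frame
    print(n,m.sum(),np.percentile(q,[1,5,50,95,99],axis=0).round(4).tolist())
E
```

```text
t 13.15 tcp [0.4945 0.0049 0.2301] rot [-0.3005  0.9389  0.0555  0.1583] F [-0.39  1.38 -2.95] w 0.0094 j [-0.134  0.042 -0.287  0.998  0.235 -0.724]
toolx [-0.769 -0.547 -0.331] y [-0.582  0.813  0.009] z [ 0.264  0.199 -0.944]
pred (-0.038, -0.048, 0.06) 0.0029 -0.0394 0.2036
pred (-0.038, 0.048, 0.06) -0.0334 0.0495 0.2044
pred (-0.038, 0, 0.06) -0.0153 0.0051 0.204
side 634 [[-0.0336, -0.0806, 0.0053], [-0.0319, -0.0622, 0.0142], [-0.0137, -0.0116, 0.0535], [0.0445, 0.045, 0.1453], [0.0915, 0.047, 0.2093]]
top 1339 [[-0.03, -0.0473, 0.003], [-0.0269, -0.0439, 0.0071], [0.0407, 0.0017, 0.0401], [0.0445, 0.0411, 0.0618], [0.1035, 0.0436, 0.1448]]
```

Emit:
move_arm(
  series=[
    [[0.1,-0.2,-1.2,1.5,-2.5,0,0],[0.1,-0.2,-1.2,1.5,-2.5,0,0],[0.1,-0.1,-1.2,1.5,-2.5,0,0],[0.1,-0.1,-1,1.5,-2.5,0,0],[0,0,0,0,0,0,0]],
  ],
)

```text
clock: 13.75
eef_pos: [0.5139, 0.0021, 0.1933]
tool_rot: [-0.301, 0.913, 0.075, 0.264]
ft_force: [0.3, 0.3, -3.0]
grip_width: 0.0094
```

```bash
cat > lip.py <<'E'
from s4 import *
def lip():
    a=np.radians(PY);px=np.array([np.cos(a),np.sin(a),0]);py=np.array([-np.sin(a),np.cos(a),0])
    o,M=tool()
    b=np.radians(41.1);zt=np.array([-np.sin(b),0,-np.cos(b)]);yt=np.array([0,1.,0]);Mb=np.stack([np.cross(yt,zt),yt,zt],1)
    R=M@Mb.T;c=o['eef_pos']-.0187*M[:,2]-R@np.array([0,-.043,.0825])
    for q in((-.038,-.048,.06),(-.038,.048,.06)):
        w=c+R@np.array(q)-np.r_[PC,0];print('lip',(w@px).round(4),(w@py).round(4),w[2].round(4))
    print('tip',np.degrees(np.arccos(R[2,2])).round(1))
E
python3 - <<'E'
from lip import *
lip()
for th in(85,95,105):t,M=pp(35,th,-.008,.15);goto(t,M)
E
```

```text
t 13.75 tcp [0.5139 0.0021 0.1933] rot [-0.301   0.9132  0.0749  0.2643] F [ 0.29  0.26 -3.03] w 0.0094 j [-0.226  0.018 -0.508  0.644  0.397 -0.781]
toolx [-0.679 -0.51  -0.528] y [-0.589  0.808 -0.022] z [ 0.438  0.296 -0.849]
lip 0.0269 -0.0451 0.1664
lip -0.0101 0.0434 0.1642
tip 73.0
dpos cm [-2.11 -0.72 -1.69] drot [ 8.03 -9.05 -0.98]
dpos cm [-2.48 -0.98 -1.84] drot [ 13.83 -17.19  -0.86]
dpos cm [-2.82 -1.21 -2.06] drot [ 19.64 -25.33  -0.73]
```

Emit:
move_arm(
  series=[
    [[-1,-0.2,-0.3,2,-2.3,-0.2,0],[-0.8,-0.2,-0.3,2,-2.3,-0.2,0],[-0.3,-0.2,-0.3,2,-2.2,-0.2,0],[0,-0.1,-0.3,2,-2.2,-0.2,0],[0,0,0,0,0,0,0]],
  ],
)

```text
clock: 14.25
eef_pos: [0.5039, -0.0045, 0.1902]
tool_rot: [-0.284, 0.882, 0.111, 0.361]
ft_force: [-0.2, 0.6, -3.2]
grip_width: 0.0094
```

```bash
python3 - <<'E'
from lip import *
lip()
for th in(85,95,105):t,M=pp(35,th,-.008,.15);goto(t,M)
p,W=cloud('side');cv2.imwrite('pics/s8.png',cv2.resize(p[110:270,190:350],None,fx=3.7,fy=3.7)[:,:,::-1])
E
```

```text
t 14.25 tcp [ 0.5039 -0.0045  0.1902] rot [-0.2841  0.8815  0.1106  0.3605] F [-0.22  0.61 -3.23] w 0.0094 j [-0.364 -0.013 -0.686  0.396  0.616 -0.825]
toolx [-0.579 -0.421 -0.698] y [-0.581  0.814 -0.01 ] z [ 0.573  0.4   -0.716]
lip 0.0209 -0.0468 0.1639
lip -0.0153 0.0422 0.163
tip 85.4
dpos cm [-1.11 -0.06 -1.38] drot [ 0.23  0.66 -0.5 ]
dpos cm [-1.47 -0.31 -1.53] drot [ 6.   -7.51 -0.45]
dpos cm [-1.81 -0.55 -1.75] drot [ 11.76 -15.68  -0.4 ]
```

View pics/s8.png

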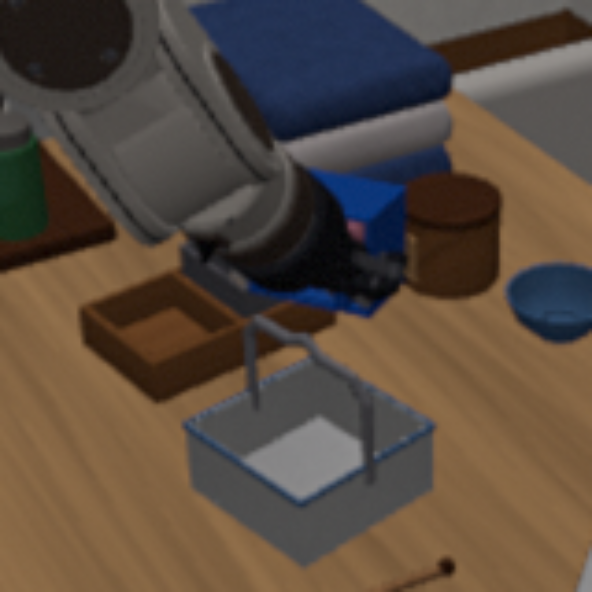

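Emit:
move_arm(
  series=[
    [[-0.9,-0.1,-0.4,0,0,0,0],[-0.3,-0.1,-0.3,1,-1.5,0,0],[0,0,-0.2,1,-1.5,0,0],[0,0,0,1,-1.5,0,0],[0,0,0,1,-1.5,0,0]],
  ],
)

```text
clock: 14.8
eef_pos: [0.4992, -0.0063, 0.1893]
tool_rot: [-0.282, 0.854, 0.123, 0.42]
ft_force: [-0.0, -0.3, -2.3]
grip_width: 0.0095
```

```bash
python3 - <<'E'
from lip import *
lip()
for th in(95,105):t,M=pp(35,th,-.008,.15);goto(t,M)
p,W=cloud('side');cv2.imwrite('pics/s9.png',cv2.resize(p[110:270,190:350],None,fx=3.7,fy=3.7)[:,:,::-1])
E
```

```text
t 14.8 tcp [ 0.4992 -0.0063  0.1893] rot [-0.282   0.8538  0.1228  0.42  ] F [-0.03 -0.33 -2.35] w 0.0095 j [-0.439 -0.004 -0.793  0.21   0.747 -0.847]
toolx [-0.488 -0.378 -0.786] y [-0.585  0.811 -0.027] z [ 0.648  0.447 -0.617]
lip 0.0192 -0.0465 0.1643
lip -0.0174 0.0423 0.1617
tip 93.0
dpos cm [-1.   -0.13 -1.45] drot [ 2.43 -0.74 -0.77]
dpos cm [-1.34 -0.37 -1.67] drot [ 8.22 -8.89 -0.63]
```

View pics/s9.png

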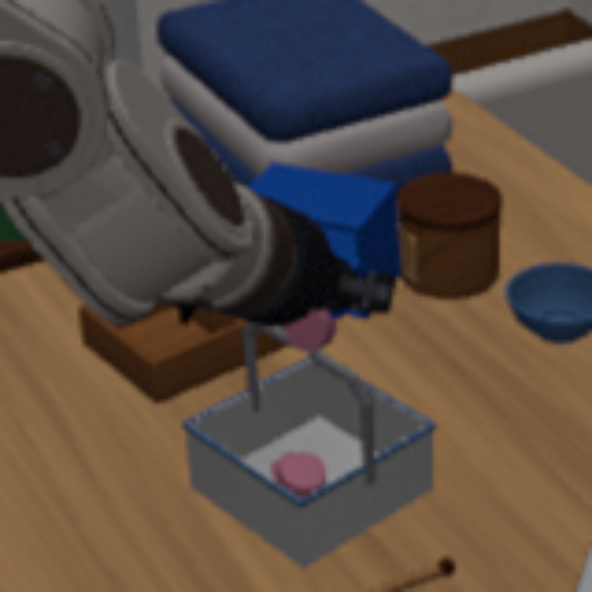

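One tablet is in the pail and another is falling at (310,325). I'll hold here.

Emit:
move_arm(
  series=[
    [[-0.2,0,0,0,0,0,0],[-0.2,0,0,0,0,0,0],[0,0,0,0,0,0,0],[0,0,0,0,0,0,0],[0,0,0,0,0,0,0]],
  ],
)

```text
clock: 15.35
eef_pos: [0.4965, -0.0062, 0.1915]
tool_rot: [-0.283, 0.853, 0.122, 0.42]
ft_force: [-0.3, 0.9, -1.8]
grip_width: 0.0093
```

```bash
python3 - <<'E'
from lip import *
lip()
for th in(95,105):t,M=pp(35,th,-.008,.15);goto(t,M)
p,W=cloud('side');cv2.imwrite('pics/s10.png',cv2.resize(p[110:270,190:350],None,fx=3.7,fy=3.7)[:,:,::-1])
E
```

```text
t 15.35 tcp [ 0.4965 -0.0062  0.1915] rot [-0.2834  0.8533  0.122   0.4203] F [-0.28  0.9  -1.77] w 0.0093 j [-0.442 -0.014 -0.795  0.22   0.748 -0.854]
toolx [-0.486 -0.381 -0.786] y [-0.586  0.81  -0.03 ] z [ 0.648  0.446 -0.617]
lip 0.0166 -0.0458 0.1664
lip -0.0202 0.0429 0.1635
tip 93.0
dpos cm [-0.73 -0.14 -1.66] drot [ 2.58 -0.64 -0.88]
dpos cm [-1.07 -0.38 -1.88] drot [ 8.37 -8.79 -0.73]
```

View pics/s10.png

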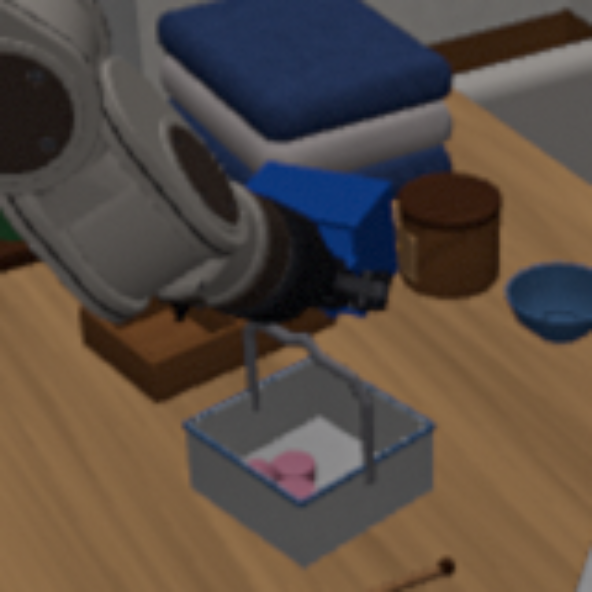

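Three tablets show in the pail at (280,475). I'll tip further in case a fourth is left in the bin.

Emit:
move_arm(
  series=[
    [[-0.3,-0.1,-0.2,2.6,-2.6,-0.2,0],[-0.3,-0.1,-0.2,2.6,-2.6,-0.2,0],[-0.2,-0.1,-0.1,2.4,-2.6,-0.2,0],[-0.2,0,0,2,-2.4,0,0],[0,0,0,1,-2,0,0]],
  ],
)

```text
clock: 15.9
eef_pos: [0.4892, -0.0101, 0.1912]
tool_rot: [-0.252, 0.786, 0.166, 0.54]
ft_force: [1.1, 0.1, -2.6]
grip_width: 0.0094
```

Emit:
move_arm(
  series=[
    [[0,0,0,0,0,0,0],[0,0,0,0,0,0,0],[0,0,0,0,0,0,0],[0,0,0,0,0,0,0],[0,0,0,0,0,0,0]],
  ],
)

```text
clock: 16.4
eef_pos: [0.4898, -0.0106, 0.1911]
tool_rot: [-0.252, 0.786, 0.166, 0.539]
ft_force: [0.6, 0.5, -1.3]
grip_width: 0.0092
```

```bash
python3 - <<'E'
from lip import *
lip()
p,W=cloud('side');cv2.imwrite('pics/s11.png',cv2.resize(p[110:270,190:350],None,fx=3.7,fy=3.7)[:,:,::-1])
p,W=cloud('top');cv2.imwrite('pics/t11.png',cv2.resize(p[150:310,180:400],None,fx=3.5,fy=3.5)[:,:,::-1])
E
```

```text
t 16.4 tcp [ 0.4898 -0.0106  0.1911] rot [-0.2523  0.7862  0.1659  0.5392] F [ 0.63  0.54 -1.31] w 0.0092 j [-0.589  0.147 -0.999 -0.325  1.05  -0.761]
toolx [-0.291 -0.218 -0.932] y [-0.576  0.818 -0.011] z [ 0.764  0.533 -0.364]
lip 0.0153 -0.0456 0.1698
lip -0.0203 0.0436 0.1687
tip 109.8
```

View pics/s11.png

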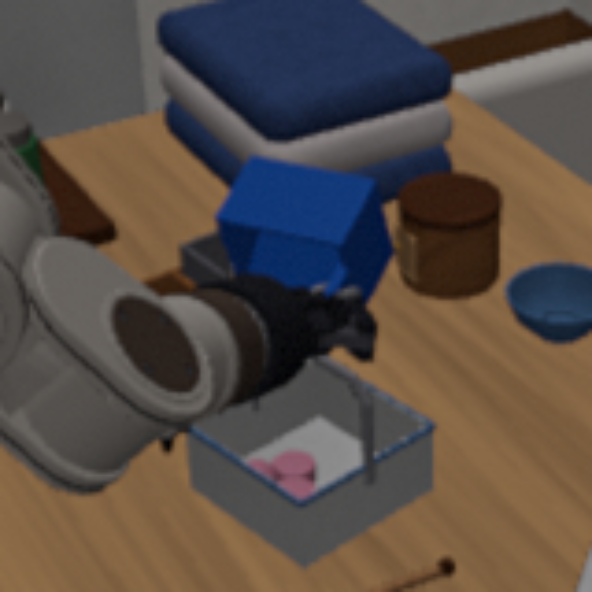

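View pics/t11.png

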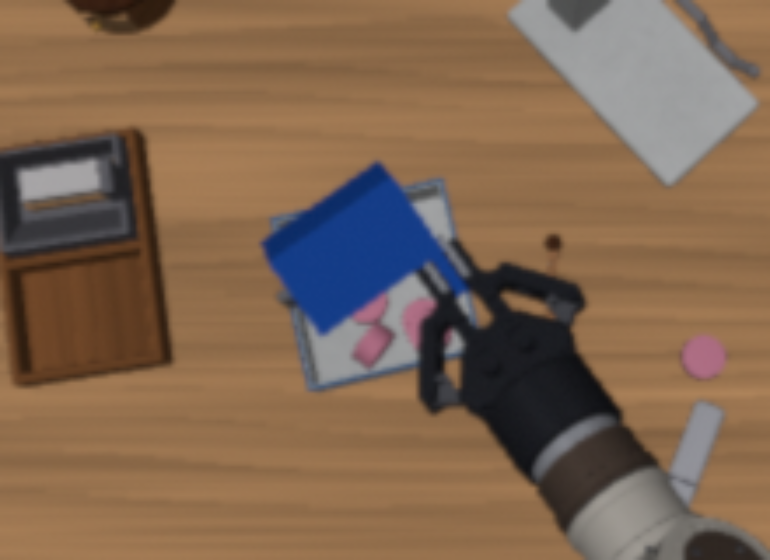

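Emit:
move_arm(
  series=[
    [[0,0,2,0,0,0,0],[0,0,2.5,-2.3,2.8,0,0],[0,0,2.5,-3.6,4.2,0,0],[0,0,2,-3.6,4.2,0,0],[0,0,1,-4.5,5.5,0,0]],
  ],
)

```text
clock: 17.0
eef_pos: [0.4857, -0.0106, 0.2795]
tool_rot: [-0.282, 0.871, 0.108, 0.387]
ft_force: [2.4, -0.8, -1.8]
grip_width: 0.0092
```

```bash
python3 - <<'E'
from lip import *
lip()
goto([.3367,.1339,.27],Ro.from_quat([-.1644,.9217,-.0611,-.346]).as_matrix())
p,W=cloud('top');cv2.imwrite('pics/t12.png',cv2.resize(p[150:310,180:400],None,fx=3.5,fy=3.5)[:,:,::-1])
E
```

```text
t 17.0 tcp [ 0.4857 -0.0106  0.2795] rot [-0.2822  0.8711  0.1083  0.3871] F [ 2.42 -0.76 -1.78] w 0.0092 j [-0.421 -0.168 -0.594  0.618  0.672 -0.86 ]
toolx [-0.541 -0.408 -0.736] y [-0.576  0.817 -0.03 ] z [ 0.613  0.407 -0.677]
lip 0.0032 -0.0485 0.2537
lip -0.0324 0.0407 0.2508
tip 88.5
dpos cm [-14.9   14.45  -0.95] drot [-39.98  79.27 -13.12]
```

View pics/t12.png

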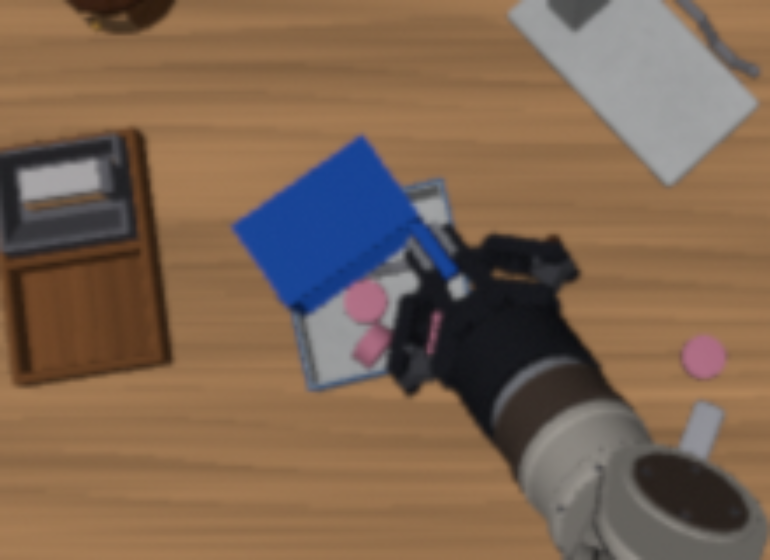

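Emit:
move_arm(
  series=[
    [[-1.2,1.1,1,-3.5,7,-1.2,0],[-1.2,1.2,1,-3.5,7,-1.2,0],[-1.2,1.2,0,-3.5,7,-1.2,0],[-1.2,1.2,0,-3.5,7,-1.2,0],[-1.2,1.2,0,-3.5,7,-1.2,0]],
  ],
)

```text
clock: 17.55
eef_pos: [0.4233, 0.0495, 0.3052]
tool_rot: [-0.244, 0.967, 0.031, 0.061]
ft_force: [1.3, 0.0, -0.9]
grip_width: 0.009
```

```bash
python3 - <<'E'
from lip import *
lip()
goto([.3367,.1339,.27],Ro.from_quat([-.1644,.9217,-.0611,-.346]).as_matrix())
E
```

```text
t 17.55 tcp [0.4233 0.0495 0.3052] rot [-0.2436  0.9674  0.0315  0.0612] F [ 1.32  0.04 -0.88] w 0.009 j [ 0.056 -0.018 -0.108  1.372  0.085 -0.433]
toolx [-0.874 -0.468 -0.134] y [-0.475  0.879  0.031] z [ 0.103  0.091 -0.991]
lip -0.0621 0.0202 0.2802
lip -0.0869 0.1129 0.2832
tip 48.8
dpos cm [-8.66  8.44 -3.52] drot [-21.57  43.87  -6.9 ]
```

Emit:
move_arm(
  series=[
    [[-1.4,1.4,0,-3.6,7.3,-1.1,0],[-1.4,1.4,0,-3.6,7.3,-1.1,0],[-1.4,1.4,0,-3.6,7.3,-1.1,0],[-1.4,1.4,0,-3.6,7.3,-1.1,0],[-1.4,1.4,0,-3.6,7.3,-1.1,0]],
  ],
)

```text
clock: 18.05
eef_pos: [0.3546, 0.1267, 0.3055]
tool_rot: [-0.179, 0.941, -0.047, -0.284]
ft_force: [-0.1, -0.6, -1.9]
grip_width: 0.0092
```

Emit:
move_arm(
  series=[
    [[-0.9,1,-1,-1.8,3.7,-0.5,0],[0,0,-2,0,0,0,0],[0,0,-3,0,0,0,0],[0,0,-3,0,0,0,0],[0,0,-2,0,0,0,0]],
  ],
)

```text
clock: 18.55
eef_pos: [0.3483, 0.1445, 0.1818]
tool_rot: [-0.171, 0.931, -0.05, -0.32]
ft_force: [0.1, 0.2, -1.1]
grip_width: 0.0094
```

```bash
python3 - <<'E'
from lip import *
lip()
goto([.3367,.1339,.07],Ro.from_quat([-.1644,.9217,-.0611,-.346]).as_matrix())
for n in('top','side'):
  p,W=cloud(n);cv2.imwrite(f'pics/{n}13.png',cv2.resize(p[60:260,120:330],None,fx=3,fy=3)[:,:,::-1])
E
```

```text
t 18.55 tcp [0.3483 0.1445 0.1818] rot [-0.1712  0.9306 -0.0504 -0.3197] F [ 0.14  0.19 -1.11] w 0.0094 j [0.375 0.568 0.141 1.803 0.023 0.004]
toolx [-0.737 -0.286  0.612] y [-0.351  0.936  0.016] z [-0.578 -0.203 -0.791]
lip -0.1282 0.1288 0.1718
lip -0.1401 0.2241 0.1733
tip 3.5
dpos cm [ -1.16  -1.06 -11.18] drot [-1.96  2.88 -0.31]
```

View pics/side13.png

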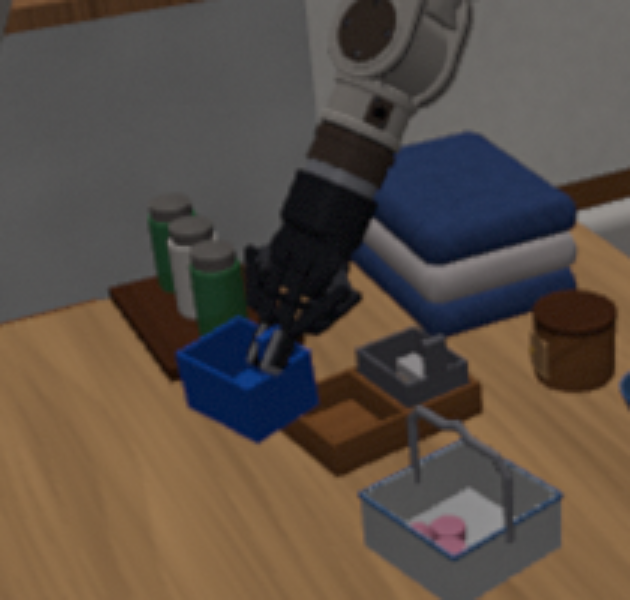

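Emit:
move_arm(
  series=[
    [[-0.9,-0.8,-2,-2,2.9,-0.3,0],[0,0,-2.5,0,0,0,0],[0,0,-2.5,0,0,0,0],[0,0,-1.5,0,0,0,0],[0,0,-0.5,0,0,0,0]],
  ],
)

```text
clock: 19.15
eef_pos: [0.3416, 0.1384, 0.091]
tool_rot: [-0.162, 0.923, -0.058, -0.343]
ft_force: [0.6, -0.1, -0.8]
grip_width: 0.0091
```

```bash
python3 - <<'E'
from lip import *
lip()
goto([.3367,.1339,.068],Ro.from_quat([-.1644,.9217,-.0611,-.346]).as_matrix())
E
```

```text
t 19.15 tcp [0.3416 0.1384 0.091 ] rot [-0.1623  0.9233 -0.058  -0.3432] F [ 0.61 -0.09 -0.81] w 0.0091 j [0.37  0.686 0.053 1.65  0.018 0.015]
toolx [-0.712 -0.26   0.653] y [-0.34   0.941  0.004] z [-0.615 -0.219 -0.758]
lip -0.1366 0.1246 0.0824
lip -0.1474 0.22 0.0828
tip 0.4
dpos cm [-0.49 -0.45 -2.3 ] drot [-0.3   0.32  0.35]
```

Emit:
move_arm(
  series=[
    [[0,0,-1,0,0,0,0],[0,0,-0.7,0,0,0,0],[0,0,-0.4,0,0,0,0],[0,0,-0.2,0,0,0,0],[0,0,0,0,0,0,0]],
  ],
)

```text
clock: 19.65
eef_pos: [0.3437, 0.1395, 0.0682]
tool_rot: [-0.162, 0.924, -0.057, -0.341]
ft_force: [0.1, -0.6, -1.3]
grip_width: 0.0095
```

```bash
python3 - <<'E'
from lip import *
lip()
E
```

```text
t 19.65 tcp [0.3437 0.1395 0.0682] rot [-0.1619  0.9244 -0.0567 -0.3406] F [ 0.14 -0.64 -1.26] w 0.0095 j [0.369 0.712 0.039 1.603 0.02  0.015]
toolx [-0.716 -0.261  0.648] y [-0.338  0.941  0.006] z [-0.611 -0.215 -0.762]
lip -0.1343 0.1253 0.0595
lip -0.145 0.2207 0.06
tip 0.8
```

Emit:
move_arm(
  series=[
    [[0,0,-0.1,0,0,0,0],[0,0,0,0,0,0,0.4],[0,0,0,0,0,0,0.7],[0.2,0.1,0,2.4,-6.6,0,0.7],[0.2,0.1,0,2.4,-6.6,0,0.7]],
  ],
)

```text
clock: 20.15
eef_pos: [0.3486, 0.142, 0.0632]
tool_rot: [-0.168, 0.959, -0.036, -0.226]
ft_force: [-0.3, -0.4, 0.1]
grip_width: 0.0598
```

Emit:
move_arm(
  series=[
    [[0.2,0.1,0,2.4,-6.6,0,0.7],[0.2,0.1,0,2.4,-6.6,0,0.7],[0.2,0.1,0,2.4,-6.6,0,0.7],[0.2,0,0,2.4,-6.6,0,0.7],[0,0,0,0,0,0,0.7]],
  ],
)

```text
clock: 20.65
eef_pos: [0.3537, 0.1441, 0.0646]
tool_rot: [-0.174, 0.984, 0.008, 0.023]
ft_force: [0.3, -0.8, -0.4]
grip_width: 0.0596
```

```bash
cat > bb.py <<'E'
from h import *
def bb(zlo=.045,zhi=.075,roi=(.2,.42,.08,.27)):
  for n in('top','side'):
    p,W=cloud(n);H=hsv(p);x,y,z=W[...,0],W[...,1],W[...,2]
    b=(x>roi[0])&(x<roi[1])&(y>roi[2])&(y<roi[3])&(H[...,0]>100)&(H[...,0]<130)&(H[...,1]>130)
    print(n,box(W,b&(z>zlo)&(z<zhi)))
    t=b&(z>zhi)&(z<.12);print('  tab',t.sum(),box(W,t) if t.sum()>5 else '')
    cv2.imwrite(f'pics/bb_{n}_{int(bot.get_obs()["clock"]*100)}.png',p[:,:,::-1])
E
python3 - <<'E'
from bb import *
tool();bb()
E
ls pics
```

```text
t 20.65 tcp [0.3537 0.1441 0.0646] rot [-0.174   0.9844  0.0079  0.0231] F [ 0.29 -0.82 -0.41] w 0.0596 j [ 0.382  0.142 -0.605  0.775  0.006  0.032]
toolx [-0.938 -0.342 -0.048] y [-0.343  0.939  0.007] z [ 0.043  0.024 -0.999]
top (8, ((392.5253601074219, 153.62684631347656), (4.8087687492370605, 5.110547065734863), 87.2872085571289), array([0.0489, 0.0584, 0.0621]))
  tab 0 
side (297, ((348.5164794921875, 172.48004150390625), (82.0489730834961, 124.19720458984375), 19.929636001586914), array([0.0461, 0.0559, 0.0688]))
  tab 86 (86, ((354.91510009765625, 143.89401245117188), (22.48404312133789, 90.35932159423828), 18.271596908569336), array([0.0764, 0.0894, 0.1011]))
bb_side_2075.png
bb_top_2070.png
s1.png
s10.png
s11.png
s4.png
s5z.png
s6.png
s7.png
s8.png
s9.png
side0.png
side13.png
side2.png
side3.png
side5.png
t11.png
t12.png
t7.png
top0.png
top13.png
top2.png
top5.png
z1.png
z2.png
z3.png
```

Emit:
move_arm(
  series=[
    [[-0.2,-0.1,0,-1.4,2.4,0,0.7],[0,0,0,0,0,0,0.7],[0,0,0,0,0,0,0.7],[0,0,0,0,0,0,0.4],[0,0,0,0,0,0,0]],
  ],
)

```text
clock: 21.25
eef_pos: [0.3647, 0.1483, 0.0674]
tool_rot: [-0.174, 0.985, -0.0, 0.002]
ft_force: [-1.1, 0.6, -0.7]
grip_width: 0.0315
```

Emit:
move_arm(
  series=[
    [[0,0,0,0,0,0,0],[0,0,0,0,0,0,0],[0,0,0,0,0,0,0],[0,0,0,0,0,0,0],[0,0,0,0,0,0,0]],
  ],
)

```text
clock: 21.75
eef_pos: [0.3648, 0.1482, 0.0674]
tool_rot: [-0.174, 0.985, 0.0, 0.002]
ft_force: [0.6, 0.1, -0.7]
grip_width: 0.0089
```

```bash
python3 - <<'E'
from bb import *
tool();bb()
E
```

```text
t 21.75 tcp [0.3648 0.1482 0.0674] rot [-0.1737  0.9848  0.      0.0018] F [ 0.6   0.12 -0.7 ] w 0.0089 j [ 0.386  0.191 -0.532  0.845 -0.001  0.037]
toolx [-0.94  -0.342 -0.004] y [-0.342  0.94  -0.001] z [ 0.004  0.001 -1.   ]
top (50, ((330.76690673828125, 142.1737518310547), (19.758056640625, 23.416149139404297), 24.697242736816406), array([0.0453, 0.0559, 0.0625]))
  tab 0 
side (370, ((344.0605773925781, 184.79673767089844), (78.24187469482422, 105.3325424194336), 19.60529899597168), array([0.0462, 0.0553, 0.0658]))
  tab 47 (47, ((355.444091796875, 139.49656677246094), (23.051633834838867, 38.738250732421875), 39.52739334106445), array([0.0788, 0.093 , 0.1019]))
```

Gripped about 10 mm off the tab's middle, so I'll re-grip.

Emit:
move_arm(
  series=[
    [[0,0,0,0,0,0,0.5],[0,0,0,0,0,0,0.5],[-0.9,-0.3,-0.2,0,0,0,0.5],[0,0,0,0,0,0,0.5],[0,0,0,0,0,0,0.5]],
  ],
)

```text
clock: 22.35
eef_pos: [0.354, 0.1446, 0.065]
tool_rot: [-0.174, 0.985, -0.0, 0.001]
ft_force: [-0.1, 0.0, 0.9]
grip_width: 0.0428
```

```bash
python3 - <<'E'
from h import *
tool();goto([.3551,.1435,.065],down(20))
E
```

```text
t 22.35 tcp [0.354  0.1446 0.065 ] rot [-1.738e-01  9.848e-01 -1.000e-04  1.000e-03] F [-0.1   0.04  0.91] w 0.0428 j [ 0.388  0.175 -0.56   0.834 -0.001  0.039]
toolx [-0.94  -0.342 -0.002] y [-0.342  0.94  -0.001] z [ 0.002  0.    -1.   ]
dpos cm [ 0.11 -0.11  0.  ] drot [-0.01  0.11 -0.02]
```

Emit:
move_arm(
  series=[
    [[0,0,0,0,0,0,0],[0,0,0,0,0,0,0],[0,0,0,0,0,0,0],[0,0,0,0,0,0,0],[0,0,0,0,0,0,0]],
  ],
)

```text
clock: 22.85
eef_pos: [0.3541, 0.1446, 0.0651]
tool_rot: [-0.174, 0.985, -0.0, 0.001]
ft_force: [-0.8, -0.2, 0.2]
grip_width: 0.009
```

Emit:
move_arm(
  series=[
    [[0,0,0,0,0,0,0],[0,0,1,0,0,0,0],[0,0,3,0,0,0,0],[0,0,4,0,0,0,0],[0,0,4,0,0,0,0]],
  ],
)

```text
clock: 23.35
eef_pos: [0.348, 0.142, 0.1846]
tool_rot: [-0.174, 0.985, -0.002, -0.007]
ft_force: [1.3, -0.2, -0.9]
grip_width: 0.0094
```

```bash
python3 - <<'E'
from h import *
tool();goto([.469,.2157,.18],down(9.1))
p,d=bot.camera('side');cv2.imwrite('pics/s14.png',p[:,:,::-1])
p,d=bot.camera('top');cv2.imwrite('pics/t14.png',p[:,:,::-1])
E
```

```text
t 23.35 tcp [0.348  0.142  0.1846] rot [-0.1739  0.9847 -0.0019 -0.0066] F [ 1.25 -0.22 -0.9 ] w 0.0094 j [ 3.880e-01  3.600e-02 -3.620e-01  1.187e+00 -1.000e-03  3.900e-02]
toolx [-0.939 -0.342  0.014] y [-0.342  0.94  -0.001] z [-0.012 -0.006 -1.   ]
dpos cm [12.1   7.37 -0.46] drot [  0.28  -0.74 -10.93]
```

View pics/s14.png

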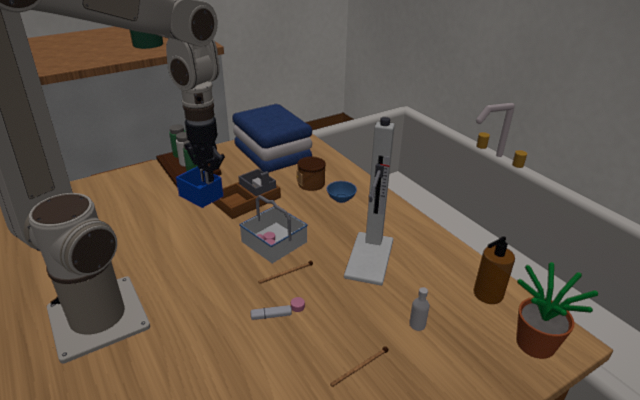

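The bin is up and looks empty. The loose tablet has been knocked beside the case (297,304). Now to carry the bin over its bay.

Emit:
move_arm(
  series=[
    [[2.4,1.5,0.5,0,0,-2.2,0],[2.4,1.5,0.5,0,0,-2.2,0],[2.4,1.5,0.5,0,0,-2.2,0],[2.4,1.5,0,0,0,-2.2,0],[2.3,1.4,0,0,-0.7,-2.1,0]],
  ],
)

```text
clock: 23.95
eef_pos: [0.4712, 0.2179, 0.2054]
tool_rot: [-0.075, 0.997, -0.002, 0.005]
ft_force: [-0.4, 0.1, -0.6]
grip_width: 0.0093
```

Emit:
move_arm(
  series=[
    [[0,0,0,0,0,0,0],[0,0,0,0,0,0,0],[0,0,0,0,0,0,0],[0,0,0,0,0,0,0],[0,0,0,0,0,0,0]],
  ],
)

```text
clock: 24.45
eef_pos: [0.4703, 0.2176, 0.2031]
tool_rot: [-0.076, 0.997, -0.002, 0.003]
ft_force: [-0.9, -0.4, -0.7]
grip_width: 0.009
```

```bash
python3 - <<'E'
from bb import *
tool();goto([.469,.2157,.125],down(9.1))
bb(.15,.2,(.38,.56,.15,.35))
E
```

```text
t 24.45 tcp [0.4703 0.2176 0.2031] rot [-0.0756  0.9971 -0.0024  0.003 ] F [-0.9  -0.38 -0.68] w 0.009 j [ 0.437  0.287 -0.007  1.273 -0.007  0.286]
toolx [-0.989 -0.151 -0.006] y [-0.151  0.989 -0.005] z [ 0.006 -0.004 -1.   ]
dpos cm [-0.13 -0.19 -7.81] drot [0.25 0.36 0.43]
top (218, ((472.70855712890625, 236.9912567138672), (76.49635314941406, 49.27818298339844), 9.079633712768555), array([0.1546, 0.1822, 0.1976]))
  tab 0 
side (784, ((468.4713134765625, 259.4145202636719), (78.72145080566406, 106.05014038085938), 8.192543029785156), array([0.153, 0.178, 0.198]))
  tab 0
```

Emit:
move_arm(
  series=[
    [[-0.6,-0.1,-1,0.2,0.3,0,0],[0,0,-1,0,0,0,0],[0,0,-1,0,0,0,0],[0,0,0,0,0,0,0],[0,0,0,0,0,0,0]],
  ],
)

```text
clock: 25.05
eef_pos: [0.4645, 0.2164, 0.1726]
tool_rot: [-0.075, 0.997, -0.0, 0.002]
ft_force: [0.8, -0.6, -1.3]
grip_width: 0.0095
```

```bash
python3 - <<'E'
from bb import *
tool()
a=np.radians(9.1);ux=np.array([np.cos(a),np.sin(a)]);uy=np.array([-np.sin(a),np.cos(a)])
for n in('top','side'):
    p,W=cloud(n);H=hsv(p);x,y,z=W[...,0],W[...,1],W[...,2]
    b=(x>.36)&(x<.58)&(y>.15)&(y<.36)&(H[...,0]>100)&(H[...,0]<130)&(H[...,1]>130)&(z>.10)
    q=W[b];print(n,len(q),'z',np.percentile(q[:,2],[1,99]).round(4),'x',np.percentile(q[:,:2]@ux,[.5,2,98,99.5]).round(4),'y',np.percentile(q[:,:2]@uy,[.5,2,98,99.5]).round(4))
    m=(x>.36)&(x<.64)&(y>.15)&(y<.38)&(z>.03)&(z<.045)&(H[...,0]<25)
    q=W[m];print('   org',box(W,m),'x',np.percentile(q[:,:2]@ux,[.5,2,98,99.5]).round(4),'y',np.percentile(q[:,:2]@uy,[.5,2,98,99.5]).round(4))
    cv2.imwrite(f'pics/{n}15.png',cv2.resize(p[120:260,140:300],None,fx=4,fy=4)[:,:,::-1])
E
```

```text
t 25.05 tcp [0.4645 0.2164 0.1726] rot [-7.540e-02  9.972e-01 -1.000e-04  1.800e-03] F [ 0.76 -0.56 -1.25] w 0.0095 j [ 4.370e-01  2.960e-01 -7.700e-02  1.195e+00 -1.000e-03  2.860e-01]
toolx [-0.989 -0.15  -0.004] y [-0.15   0.989 -0.   ] z [ 0.004  0.    -1.   ]
top 234 z [0.1109 0.3185] x [0.4556 0.4563 0.534  0.5355] y [0.1041 0.1099 0.1729 0.1755]
   org (359, ((508.1407470703125, 252.19805908203125), (182.95098876953125, 89.48983764648438), 9.122237205505371), array([0.0317, 0.0381, 0.0428])) x [0.4504 0.4508 0.632  0.6326] y [0.1245 0.125  0.2015 0.2102]
side 950 z [0.1099 0.3074] x [0.4581 0.4592 0.5341 0.5362] y [0.1063 0.121  0.2308 0.2324]
   org (479, ((505.91033935546875, 262.791259765625), (183.87026977539062, 120.12894439697266), 8.497541427612305), array([0.0311, 0.0382, 0.0431])) x [0.4494 0.4498 0.6273 0.63  ] y [0.1203 0.1218 0.2375 0.239 ]
```

View pics/side15.png

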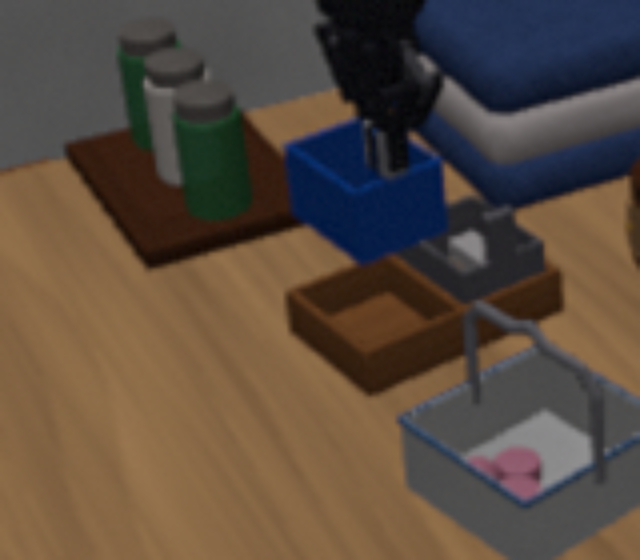

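View pics/top15.png

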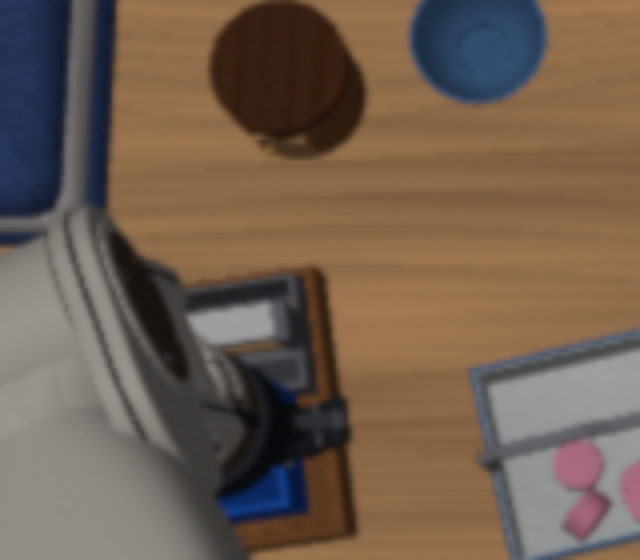

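Emit:
move_arm(
  series=[
    [[0.1,0,-1.5,0,0,0.3,0],[0,0,-1.5,0,0,0,0],[0,0,-1,0,0,0,0],[0,0,-0.5,0,0,0,0],[0,0,0,0,0,0,0]],
  ],
)

```text
clock: 25.65
eef_pos: [0.4679, 0.2175, 0.1286]
tool_rot: [-0.078, 0.997, 0.001, 0.005]
ft_force: [0.1, 1.5, -0.9]
grip_width: 0.009
```

```bash
python3 - <<'E'
from bb import *
tool()
a=np.radians(9.1);ux=np.array([np.cos(a),np.sin(a)]);uy=np.array([-np.sin(a),np.cos(a)])
for n in('top','side'):
    p,W=cloud(n);H=hsv(p);x,y,z=W[...,0],W[...,1],W[...,2]
    b=(x>.36)&(x<.58)&(y>.15)&(y<.36)&(H[...,0]>100)&(H[...,0]<130)&(H[...,1]>130)&(z>.06)&(z<.125)
    q=W[b];print(n,len(q),'z',np.percentile(q[:,2],[1,99]).round(4),'x',np.percentile(q[:,:2]@ux,[.5,2,98,99.5]).round(4),'y',np.percentile(q[:,:2]@uy,[.5,2,98,99.5]).round(4))
    cv2.imwrite(f'pics/{n}16.png',cv2.resize(p[150:230,190:300],None,fx=6,fy=6,interpolation=cv2.INTER_CUBIC)[:,:,::-1])
E
```

```text
t 25.65 tcp [0.4679 0.2175 0.1286] rot [-7.820e-02  9.969e-01  9.000e-04  4.500e-03] F [ 0.05  1.46 -0.87] w 0.009 j [ 4.360e-01  3.330e-01 -1.460e-01  1.082e+00 -1.000e-03  2.800e-01]
toolx [-0.988 -0.156 -0.009] y [-0.156  0.988  0.001] z [ 0.009  0.003 -1.   ]
top 164 z [0.0666 0.1244] x [0.4638 0.4639 0.537  0.5389] y [0.1349 0.1351 0.1712 0.1734]
side 835 z [0.0669 0.1246] x [0.4626 0.463  0.538  0.5415] y [0.1311 0.1325 0.2314 0.2328]
```

View pics/side16.png

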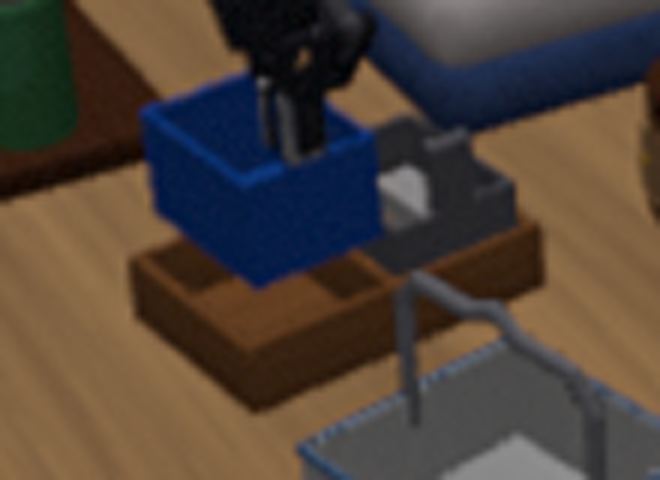

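Emit:
move_arm(
  series=[
    [[-0.3,0,-0.3,0,0.5,0,0],[0,0,-0.3,0,0,0,0],[0,0,-0.3,0,0,0,0],[0,0,-0.3,0,0,0,0],[0,0,0,0,0,0,0]],
  ],
)

```text
clock: 26.25
eef_pos: [0.4663, 0.2184, 0.1183]
tool_rot: [-0.078, 0.997, 0.002, 0.002]
ft_force: [0.0, -0.1, -1.2]
grip_width: 0.0096
```

```bash
python3 - <<'E'
from h import *
tool();goto([.4647,.2172,.07],down(9))
E
```

```text
t 26.25 tcp [0.4663 0.2184 0.1183] rot [-0.0782  0.9969  0.0022  0.0021] F [ 0.02 -0.06 -1.18] w 0.0096 j [ 0.436  0.343 -0.161  1.061  0.003  0.28 ]
toolx [-0.988 -0.156 -0.005] y [-0.156  0.988  0.004] z [ 0.004  0.005 -1.   ]
dpos cm [-0.16 -0.12 -4.83] drot [-0.27  0.22  0.03]
```

Emit:
move_arm(
  series=[
    [[-0.2,-0.1,0,-0.3,0.2,0,0],[0,0,-0.2,0,0,0,0],[0,0,0,0,0,0,0],[0,0,0,0,0,0,0],[0,0,0,0,0,0,0]],
  ],
)

```text
clock: 26.75
eef_pos: [0.4642, 0.2173, 0.1161]
tool_rot: [-0.078, 0.997, -0.001, 0.0]
ft_force: [0.8, -0.5, -1.0]
grip_width: 0.0096
```

```bash
cat > bc.py <<'E'
from bb import *
def bc(zlo,zhi):
  tool();goto([.4647,.2172,.07],down(9))
  a=np.radians(9.1);ux=np.array([np.cos(a),np.sin(a)]);uy=np.array([-np.sin(a),np.cos(a)])
  for n in('top','side'):
    p,W=cloud(n);H=hsv(p);x,y,z=W[...,0],W[...,1],W[...,2]
    b=(x>.36)&(x<.58)&(y>.15)&(y<.36)&(H[...,0]>100)&(H[...,0]<130)&(H[...,1]>130)&(z>zlo)&(z<zhi)
    q=W[b];print(n,len(q),'x',np.percentile(q[:,:2]@ux,[.5,2,98,99.5]).round(4),'y',np.percentile(q[:,:2]@uy,[.5,2,98,99.5]).round(4))
    cv2.imwrite(f'pics/bc_{n}.png',cv2.resize(p[150:230,190:300],None,fx=6,fy=6,interpolation=cv2.INTER_CUBIC)[:,:,::-1])
E
python3 -c "
from bc import *
bc(.05,.12)"
```

```text
t 26.75 tcp [0.4642 0.2173 0.1161] rot [-7.820e-02  9.969e-01 -5.000e-04  0.000e+00] F [ 0.79 -0.45 -1.04] w 0.0096 j [ 4.380e-01  3.450e-01 -1.640e-01  1.062e+00 -1.000e-03  2.820e-01]
toolx [-0.988 -0.156 -0.   ] y [-0.156  0.988 -0.001] z [ 0.    -0.001 -1.   ]
dpos cm [ 0.05 -0.01 -4.61] drot [0.06 0.01 0.03]
top 173 x [0.4597 0.4599 0.5323 0.534 ] y [0.1351 0.1353 0.1726 0.1746]
side 876 x [0.4584 0.4591 0.5353 0.5379] y [0.1314 0.1326 0.2321 0.2341]
```

View pics/bc_side.png

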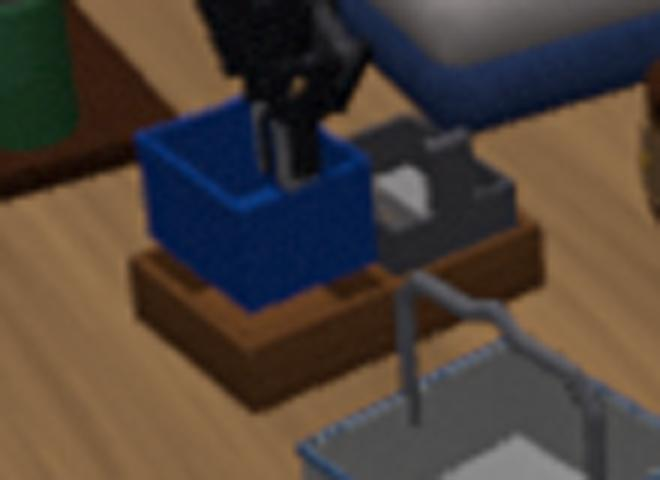

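Emit:
move_arm(
  series=[
    [[0,0,-0.4,0,0,0,0],[-0.05,0,-0.4,0,0,0,0],[-0.05,0,-0.4,0,0,0,0],[0,0,0,0,0,0,0],[0,0,0,0,0,0,0]],
  ],
)

```text
clock: 27.35
eef_pos: [0.4629, 0.2172, 0.1028]
tool_rot: [-0.078, 0.997, -0.001, -0.0]
ft_force: [-0.3, 0.2, -1.3]
grip_width: 0.0093
```

```bash
python3 -c "
from bc import *
bc(.045,.10)"
```

```text
t 27.35 tcp [0.4629 0.2172 0.1028] rot [-7.820e-02  9.969e-01 -6.000e-04 -2.000e-04] F [-0.35  0.2  -1.34] w 0.0093 j [ 4.390e-01  3.570e-01 -1.860e-01  1.029e+00 -1.000e-03  2.830e-01]
toolx [-0.988 -0.156  0.   ] y [-0.156  0.988 -0.001] z [-0.    -0.001 -1.   ]
dpos cm [ 0.18  0.   -3.28] drot [ 0.07 -0.01  0.03]
top 157 x [0.4585 0.4585 0.5308 0.5325] y [0.1355 0.1358 0.1721 0.1739]
side 784 x [0.4564 0.4574 0.533  0.5349] y [0.1314 0.1326 0.2323 0.2335]
```

Emit:
move_arm(
  series=[
    [[0.15,0,0,0,0,0,0],[0,0,-0.3,0,0,0,0],[0,0,-0.3,0,0,0,0],[0,0,-0.3,0,0,0,0],[0,0,0,0,0,0,0]],
  ],
)

```text
clock: 27.95
eef_pos: [0.465, 0.2174, 0.0935]
tool_rot: [-0.078, 0.997, -0.0, 0.0]
ft_force: [-0.5, 0.1, -1.4]
grip_width: 0.0093
```

```bash
python3 -c "
from bc import *
bc(.045,.10)"
```

```text
t 27.95 tcp [0.465  0.2174 0.0935] rot [-7.810e-02  9.969e-01 -4.000e-04  4.000e-04] F [-0.47  0.11 -1.39] w 0.0093 j [ 4.380e-01  3.690e-01 -1.950e-01  1.007e+00 -1.000e-03  2.810e-01]
toolx [-0.988 -0.156 -0.001] y [-0.156  0.988 -0.001] z [ 0.001 -0.001 -1.   ]
dpos cm [-0.03 -0.02 -2.35] drot [0.04 0.04 0.04]
top 140 x [0.4605 0.4608 0.5292 0.5328] y [0.1294 0.1349 0.1707 0.1724]
side 685 x [0.4596 0.4603 0.5355 0.5377] y [0.1313 0.1328 0.2312 0.2331]
```

View pics/bc_side.png

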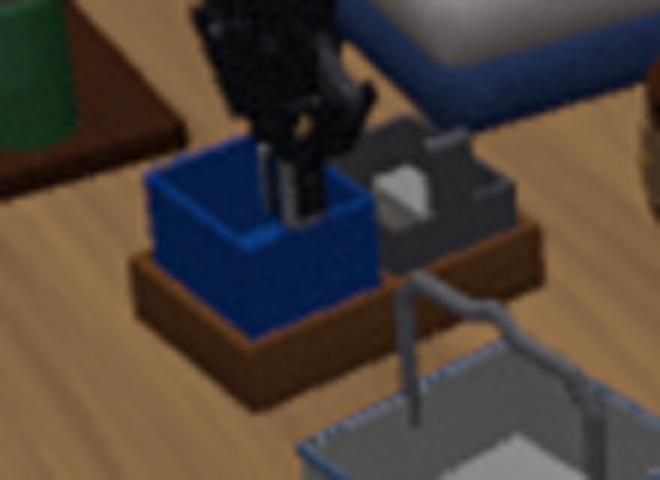

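It's about 11 mm into the bay with no contact force, so I'll continue down.

Emit:
move_arm(
  series=[
    [[0,0,-0.4,0,0,0,0],[0,0,-0.4,0,0,0,0],[0,0,-0.4,0,0,0,0],[0,0,-0.3,0,0,0,0],[0,0,0,0,0,0,0]],
  ],
)

```text
clock: 28.55
eef_pos: [0.465, 0.2174, 0.0776]
tool_rot: [-0.078, 0.997, -0.0, 0.001]
ft_force: [-1.1, -0.2, -0.7]
grip_width: 0.009
```

```bash
python3 -c "
from bc import *
bc(.045,.10)"
```

```text
t 28.55 tcp [0.465  0.2174 0.0776] rot [-7.820e-02  9.969e-01 -3.000e-04  5.000e-04] F [-1.07 -0.16 -0.72] w 0.009 j [ 0.438  0.386 -0.216  0.968 -0.001  0.281]
toolx [-0.988 -0.156 -0.001] y [-0.156  0.988 -0.001] z [ 0.001 -0.    -1.   ]
dpos cm [-0.03 -0.02 -0.76] drot [0.03 0.06 0.03]
top 103 x [0.4607 0.4608 0.4844 0.4852] y [0.1355 0.1357 0.1695 0.1711]
side 484 x [0.4594 0.4597 0.5362 0.5381] y [0.1284 0.1317 0.2321 0.2336]
```

Emit:
move_arm(
  series=[
    [[0,0,-0.3,0,0,0,0],[0,0,-0.3,0,0,0,0],[0,0,-0.2,0,0,0,0],[0,0,0,0,0,0,0],[0,0,0,0,0,0,0]],
  ],
)

```text
clock: 29.15
eef_pos: [0.4655, 0.2177, 0.0701]
tool_rot: [-0.078, 0.997, 0.0, 0.001]
ft_force: [-0.9, -0.1, -0.8]
grip_width: 0.0094
```

```bash
python3 -c "
from bc import *
bc(.045,.10)"
```

```text
t 29.15 tcp [0.4655 0.2177 0.0701] rot [-7.820e-02  9.969e-01  1.000e-04  1.300e-03] F [-0.88 -0.11 -0.83] w 0.0094 j [ 0.438  0.395 -0.225  0.948 -0.001  0.281]
toolx [-0.988 -0.156 -0.003] y [-0.156  0.988 -0.   ] z [ 0.003  0.    -1.   ]
dpos cm [-0.08 -0.05 -0.01] drot [-0.02  0.15  0.03]
top 82 x [0.4612 0.4613 0.4845 0.4853] y [0.1356 0.1357 0.1696 0.1706]
side 383 x [0.4594 0.46   0.5367 0.5402] y [0.1305 0.1328 0.2311 0.2329]
```

View pics/bc_side.png

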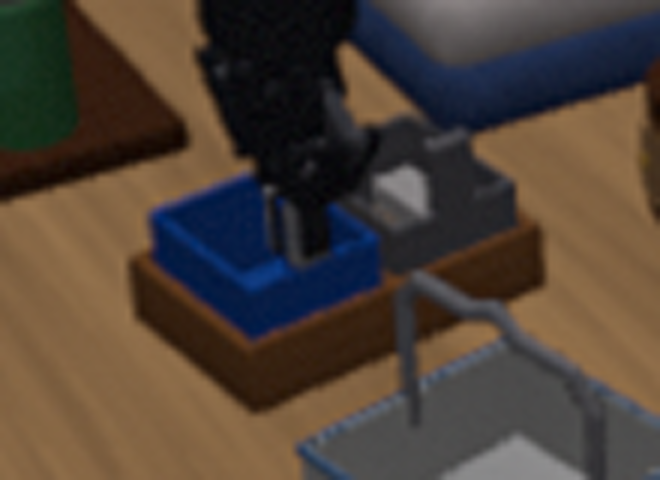

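Essentially home, so I'll open and retreat straight up.

Emit:
move_arm(
  series=[
    [[0,0,-0.2,0,0,0,0],[0,0,0,0,0,0,0.3],[0,0,0,0,0,0,0.6],[0,0,0,0,0,0,0.6],[0,0,1,0,0,0,0.6]],
  ],
)

```text
clock: 29.75
eef_pos: [0.4657, 0.2178, 0.0803]
tool_rot: [-0.078, 0.997, 0.0, 0.002]
ft_force: [0.5, -0.5, -0.1]
grip_width: 0.0512
```

Emit:
move_arm(
  series=[
    [[0,0,3,0,0,0,0.6],[0,0,4,0,0,0,0.6],[0,0,4,0,0,0,0.8],[-1,-4,3,0,0,0,1],[-1,-4,2,0,0,0,1]],
  ],
)

```text
clock: 30.25
eef_pos: [0.4445, 0.1402, 0.2438]
tool_rot: [-0.082, 0.997, -0.0, 0.0]
ft_force: [0.9, 0.2, -0.1]
grip_width: 0.0858
```

Emit:
move_arm(
  series=[
    [[0,-5,0,0,0,0,1],[0,-5,0,0,0,0,1],[0,-5,0,0,0,0,1],[0,-5,0,0,0,0,1],[0,-3,0,0,0,0,1]],
  ],
)

```text
clock: 30.75
eef_pos: [0.4456, -0.0942, 0.2533]
tool_rot: [-0.084, 0.996, -0.001, 0.009]
ft_force: [1.3, 1.1, -0.4]
grip_width: 0.0853
```

```bash
python3 - <<'E'
from bb import *
tool();bb(.052,.075,(.38,.6,.16,.36))
for n in('top','side'):
    p,W=cloud(n);x,y,z=W[...,0],W[...,1],W[...,2];H=hsv(p)
    cv2.imwrite(f'pics/{n}17.png',p[:,:,::-1])
    m=((H[...,0]>160)|(H[...,0]<4))&(H[...,1]>60)&(H[...,2]>100)&(z>-.01)&(z<.2)
    k,l,s,c=cv2.connectedComponentsWithStats(m.astype(np.uint8))
    for j in range(1,k):
        if s[j,4]>8:
            q=W[l==j];print(n,s[j,4],c[j].round(1),np.median(q,0).round(4),'box',(q.min(0)+q.max(0))[:2]/2,q[:,2].max())
    print([(np.round(r['at'],3),round(r['confidence'],2)) for r in bot.find_in(n,'tablet5')])
E
```

```text
t 30.75 tcp [ 0.4456 -0.0942  0.2533] rot [-8.430e-02  9.964e-01 -7.000e-04  8.700e-03] F [ 1.25  1.07 -0.43] w 0.0853 j [-0.211  0.129 -0.075  1.349  0.004 -0.379]
toolx [-0.986 -0.168 -0.017] y [-0.168  0.986 -0.003] z [ 0.017 -0.    -1.   ]
top (313, ((464.0830383300781, 259.7279968261719), (76.44075775146484, 95.5774154663086), 9.010846138000488), array([0.0532, 0.0617, 0.0684]))
  tab 61 (61, ((469.8033447265625, 218.3582000732422), (24.466493606567383, 10.837271690368652), 7.839193344116211), array([0.0791, 0.1007, 0.1058]))
side (319, ((468.6164245605469, 260.4807434082031), (90.6430892944336, 103.65178680419922), 9.718279838562012), array([0.053 , 0.0614, 0.0698]))
  tab 86 (86, ((470.67742919921875, 215.675048828125), (27.777055740356445, 12.82605266571045), 6.5006256103515625), array([0.0775, 0.0924, 0.1054]))
top 195 [284.9 240.7] [0.4625 0.0422 0.0234] box [0.45458049 0.04290596] 0.12947685744185944
top 140 [300.9 243.1] [ 0.4503 -0.0005  0.0368] box [ 0.45116671 -0.00114776] 0.04361078734471402
top 129 [380.7 257.9] [ 0.4111 -0.2134  0.0169] box [ 0.41148483 -0.21483837] 0.02316317558862524
[(array([0.467, 0.051, 0.024]), 0.64), (array([0.446, 0.001, 0.039]), 0.49)]
side 120 [268. 237.] [0.4602 0.0361 0.0258] box [0.46203575 0.01200063] 0.061463679247191094
side 118 [297.3 301.9] [ 0.4114 -0.2147  0.0193] box [ 0.41473884 -0.2124156 ] 0.024156953905542844
[(array([ 0.689, -0.14 ,  0.079]), 0.63), (array([ 0.405, -0.219,  0.024]), 0.46)]
```

View pics/top17.png

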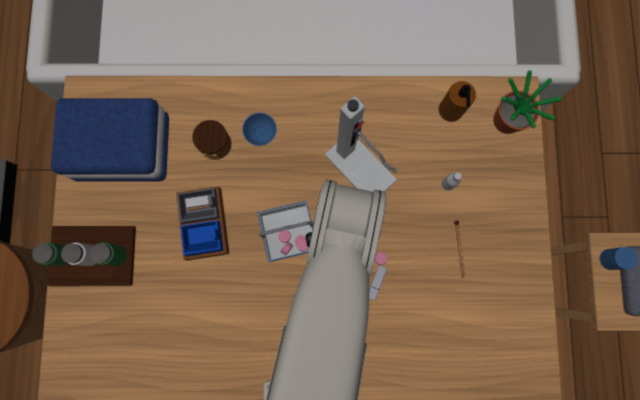

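View pics/side17.png

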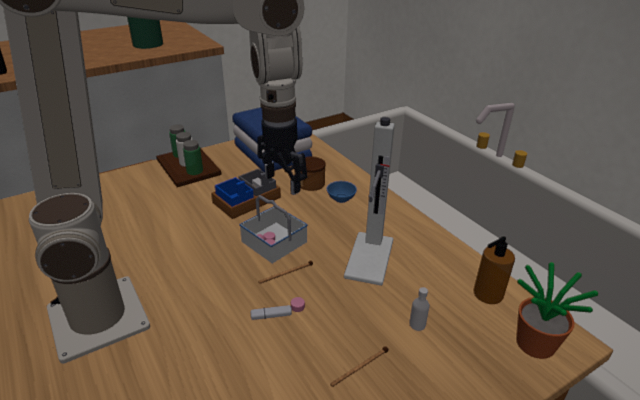

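Bin home, within about 2 mm of its start, and empty. Loose tablet at (380,258) in the top view, i.e. (0.4115, -0.2135). Next I'll grasp it with the jaws across the case's axis.

Emit:
move_arm(
  series=[
    [[-1,-3,-1,0,0.9,-6,1],[-1,-3,-2,0,0,-6,1],[-0.6,-3,-3,0,0,-6,1],[-0.4,-2.5,-3,0,0,-6,1],[0,0,-1,0,0,-6,1]],
  ],
)

```text
clock: 31.55
eef_pos: [0.4195, -0.2012, 0.1526]
tool_rot: [0.175, 0.984, -0.001, 0.004]
ft_force: [-0.0, 0.6, 0.4]
grip_width: 0.0858
```

```bash
python3 - <<'E'
from h import *
tool();goto([.4125,-.2138,.002],down(-20))
E
```

```text
t 31.55 tcp [ 0.4195 -0.2012  0.1526] rot [ 0.1754  0.9845 -0.0014  0.0041] F [-0.02  0.56  0.4 ] w 0.0858 j [-4.470e-01  2.180e-01 -2.370e-01  1.107e+00 -1.000e-03 -9.400e-02]
toolx [-0.938  0.345 -0.009] y [ 0.345  0.938 -0.001] z [ 0.008 -0.004 -1.   ]
dpos cm [ -0.7   -1.26 -15.06] drot [0.24 0.44 0.2 ]
```

Emit:
move_arm(
  series=[
    [[-0.7,-1.2,-1,0,0.4,0,1],[-0.2,0,-3,0,0,0,1],[-0.2,0,-3,0,0,0,1],[-0.2,0,-2,0,0,0,1],[0,0,-1,0,0,0,1]],
  ],
)

```text
clock: 32.05
eef_pos: [0.4081, -0.2111, 0.05]
tool_rot: [0.165, 0.986, -0.003, 0.001]
ft_force: [0.2, 0.4, -0.3]
grip_width: 0.0853
```

```bash
python3 - <<'E'
from h import *
tool();goto([.4125,-.2138,.002],down(-20))
p,W=cloud('side');cv2.imwrite('pics/s18.png',cv2.resize(p[230:350,230:380],None,fx=4.5,fy=4.5,interpolation=cv2.INTER_CUBIC)[:,:,::-1])
E
```

```text
t 32.05 tcp [ 0.4081 -0.2111  0.05  ] rot [ 0.1651  0.9863 -0.003   0.0014] F [ 0.23  0.45 -0.35] w 0.0853 j [-0.474  0.328 -0.395  0.844 -0.005 -0.143]
toolx [-0.946  0.326 -0.004] y [ 0.326  0.945 -0.005] z [ 0.002 -0.006 -1.   ]
dpos cm [ 0.44 -0.27 -4.8 ] drot [ 0.37  0.1  -1.  ]
```

View pics/s18.png

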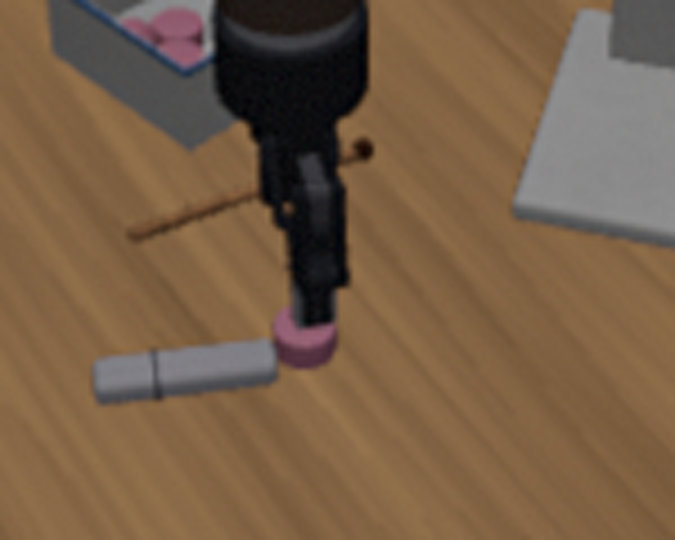

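Emit:
move_arm(
  series=[
    [[0.5,-0.3,-1,0.4,0,-1,1],[0,0,-1,0,0,0,1],[0,0,-1,0,0,0,1],[0,0,-0.8,0,0,0,1],[0,0,0,0,0,0,1]],
  ],
)

```text
clock: 32.6
eef_pos: [0.4164, -0.2147, 0.0105]
tool_rot: [0.172, 0.985, 0.0, 0.003]
ft_force: [-0.3, -0.3, 0.4]
grip_width: 0.0852
```

```bash
python3 - <<'E'
from h import *
tool();goto([.4125,-.2138,.002],down(-20))
E
```

```text
t 32.6 tcp [ 0.4164 -0.2147  0.0105] rot [1.721e-01 9.851e-01 1.000e-04 2.600e-03] F [-0.33 -0.28  0.37] w 0.0852 j [-0.477  0.401 -0.415  0.75   0.002 -0.131]
toolx [-0.941  0.339 -0.005] y [0.339 0.941 0.001] z [ 0.005 -0.001 -1.   ]
dpos cm [-0.39  0.09 -0.85] drot [ 0.04  0.3  -0.18]
```

Emit:
move_arm(
  series=[
    [[-0.2,0,-0.5,0,0,0,1],[0,0,-0.3,0,0,0,1],[0,0,0,0,0,0,0.5],[0,0,0,0,0,0,0],[0,0,0,0,0,0,0]],
  ],
)

```text
clock: 33.1
eef_pos: [0.4146, -0.2151, 0.0025]
tool_rot: [0.172, 0.985, -0.0, 0.003]
ft_force: [0.0, -0.2, -0.3]
grip_width: 0.0436
```

Emit:
move_arm(
  series=[
    [[0,0,0,0,0,0,0],[0,0,0,0,0,0,0],[0,0,0,0,0,0,0],[0,0,1,0,0,0,0],[0,0,2,0,0,0,0]],
  ],
)

```text
clock: 33.6
eef_pos: [0.4131, -0.2143, 0.0324]
tool_rot: [0.172, 0.985, 0.0, 0.001]
ft_force: [0.2, 0.1, -0.4]
grip_width: 0.0315
```

Emit:
move_arm(
  series=[
    [[0,0,4,0,0,0,0],[0,0,4,0,0,0,0],[0,0,4,0,0,0,0],[0,0,4,0,0,0,0],[0,0,0,0,0,0,0]],
  ],
)

```text
clock: 34.1
eef_pos: [0.4119, -0.2136, 0.2032]
tool_rot: [0.172, 0.985, 0.0, 0.003]
ft_force: [0.5, -0.5, -0.5]
grip_width: 0.0315
```

```bash
python3 - <<'E'
from h import *
tool();a=np.radians(13.4);px=np.array([np.cos(a),np.sin(a)]);py=np.array([-np.sin(a),np.cos(a)])
print('right-near',PC-.036*px-.02*py,'far',PC+.036*px); t=PC+.038*px;goto([*t,.10],down(13.4));t=PC+.038*px;goto([*t,.10],down(-46.6))
p,W=cloud('side');cv2.imwrite('pics/s19.png',p[:,:,::-1])
E
```

```text
t 34.1 tcp [ 0.4119 -0.2136  0.2032] rot [0.172  0.9851 0.     0.0027] F [ 0.53 -0.47 -0.52] w 0.0315 j [-0.48   0.181 -0.146  1.239  0.002 -0.134]
toolx [-0.941  0.339 -0.005] y [0.339 0.941 0.001] z [ 0.005 -0.001 -1.   ]
right-near [0.45061503 0.00770156] far [0.51601993 0.04384292]
dpos cm [ 10.61  25.79 -10.32] drot [-0.04  0.31 33.21]
dpos cm [ 10.61  25.79 -10.32] drot [  0.12   0.29 -26.79]
```

View pics/s19.png

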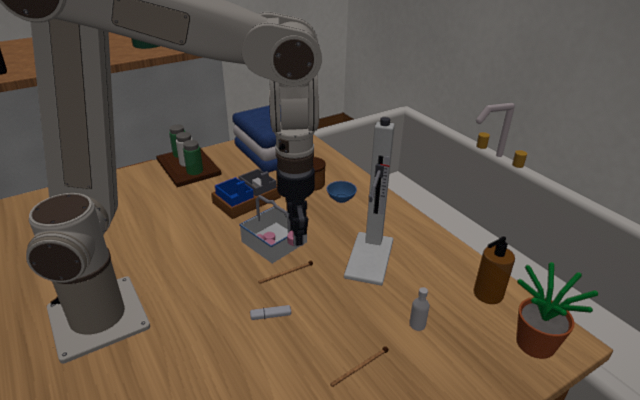

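Emit:
move_arm(
  series=[
    [[1.5,3.7,0,0,0,5,0],[1.5,3.7,0,0,0,5,0],[1.5,3.7,0,0,0,5,0],[1.5,3.7,0,0,0,5,0],[1.5,3.7,0,0,0,5,0]],
  ],
)

```text
clock: 34.65
eef_pos: [0.4822, -0.0263, 0.1969]
tool_rot: [-0.047, 0.999, 0.0, -0.003]
ft_force: [0.8, -0.4, -0.2]
grip_width: 0.0317
```

Emit:
move_arm(
  series=[
    [[1.5,3.7,0,0,0,5,0],[1,2,0,0,0,3,0],[0,0,0,0,0,0,0],[0,0,0,0,0,0,0],[0,0,0,0,0,0,0]],
  ],
)

```text
clock: 35.15
eef_pos: [0.5039, 0.0372, 0.1901]
tool_rot: [-0.123, 0.992, 0.001, -0.009]
ft_force: [1.0, 0.2, 0.8]
grip_width: 0.0316
```

```bash
python3 - <<'E'
from h import *
tool();a=np.radians(13.4);px=np.array([np.cos(a),np.sin(a)])
t=PC+.038*px;goto([*t,.085],down(13.4))
E
```

```text
t 35.15 tcp [0.5039 0.0372 0.1901] rot [-1.235e-01  9.923e-01  5.000e-04 -9.300e-03] F [0.96 0.16 0.78] w 0.0316 j [ 0.074  0.287 -0.042  1.26   0.    -0.174]
toolx [-0.969 -0.245  0.018] y [-0.245  0.97   0.003] z [-0.019 -0.001 -1.   ]
dpos cm [  1.41   0.71 -10.51] drot [ 0.07 -1.06 -0.78]
```

Emit:
move_arm(
  series=[
    [[1.4,0.7,0,0,-1,-0.8,0],[0,0,-2,0,0,0,0],[0,0,-2.5,0,0,0,0],[0,0,-2,0,0,0,0],[0,0,-1,0,0,0,0]],
  ],
)

```text
clock: 35.65
eef_pos: [0.5225, 0.0406, 0.1154]
tool_rot: [-0.11, 0.994, -0.001, 0.005]
ft_force: [-0.7, 0.1, -0.6]
grip_width: 0.0314
```

```bash
python3 - <<'E'
from h import *
tool();a=np.radians(13.4);px=np.array([np.cos(a),np.sin(a)])
t=PC+.038*px;goto([*t,.085],down(13.4))
p,W=cloud('side');cv2.imwrite('pics/s20.png',cv2.resize(p[130:290,190:350],None,fx=3.7,fy=3.7)[:,:,::-1])
E
```

```text
t 35.65 tcp [0.5225 0.0406 0.1154] rot [-1.098e-01  9.939e-01 -9.000e-04  5.200e-03] F [-0.65  0.07 -0.61] w 0.0314 j [ 0.078  0.359 -0.146  1.056 -0.002 -0.142]
toolx [-0.976 -0.218 -0.01 ] y [-0.218  0.976 -0.003] z [ 0.01  -0.001 -1.   ]
dpos cm [-0.45  0.37 -3.04] drot [0.04 0.6  0.79]
```

View pics/s20.png

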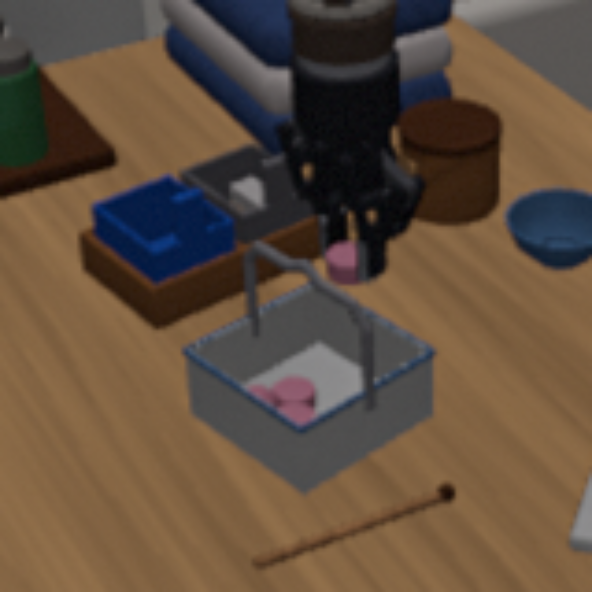

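Emit:
move_arm(
  series=[
    [[-0.5,0.3,-1,0,0.6,0.5,0],[-0.2,0,-1,0,0,0,0],[0,0,-0.8,0,0,0,0],[0,0,0,0,0,0,0],[0,0,0,0,0,0,0]],
  ],
)

```text
clock: 36.2
eef_pos: [0.516, 0.0432, 0.0858]
tool_rot: [-0.113, 0.994, -0.0, 0.0]
ft_force: [0.6, 0.2, 0.7]
grip_width: 0.0319
```

Emit:
move_arm(
  series=[
    [[0,0,0,0,0,0,0.6],[0,0,0,0,0,0,0.6],[0,0,0,0,0,0,0.6],[0,0,1,0,0,0,0.6],[0,0,3,0,0,0,0.6]],
  ],
)

```text
clock: 36.7
eef_pos: [0.5142, 0.0431, 0.1253]
tool_rot: [-0.113, 0.994, -0.0, -0.002]
ft_force: [0.1, 1.0, 0.3]
grip_width: 0.0514
```

Emit:
move_arm(
  series=[
    [[0,0,4,0,0,0,0.6],[0,0,4,0,0,0,0.6],[0,4,4,0,0,0,0.6],[0,5,0,0,0,0,0.6],[0,5,0,0,0,0,0.6]],
  ],
)

```text
clock: 37.2
eef_pos: [0.5165, 0.1756, 0.2542]
tool_rot: [-0.107, 0.994, 0.0, 0.005]
ft_force: [1.4, 0.8, -0.2]
grip_width: 0.051
```

```bash
python3 - <<'E'
from h import *
tool()
ps=[]
for n in('top','side'):
    p,W=cloud(n);cv2.imwrite(f'pics/{n}21.png',p[:,:,::-1])
    np.save(f'{n}21.npy',W)
    x,y,z=W[...,0],W[...,1],W[...,2];R=(x>.36)&(x<.6)&(y>-.06)&(y<.14)
    print(n,box(W,R&(z>.045)&(z<.08)));b=R&(z>.11)&(z<.15);print('bar',box(W,b))
    H=hsv(p);m=((H[...,0]>160)|(H[...,0]<4))&(H[...,1]>50)&(H[...,2]>90)&R&(z<.1)
    k,l,s,c=cv2.connectedComponentsWithStats(m.astype(np.uint8))
    for j in range(1,k):
        if s[j,4]>5: print(s[j,4],np.median(W[l==j],0).round(3),W[l==j][:,2].max().round(3))
    v=(slice(190,270),slice(240,330)) if n=='top' else (slice(185,265),slice(225,315))
    cv2.imwrite(f'pics/{n}21z.png',cv2.resize(p[v],None,fx=6,fy=6,interpolation=cv2.INTER_CUBIC)[:,:,::-1])
E
```

```text
t 37.2 tcp [0.5165 0.1756 0.2542] rot [-0.1069  0.9943  0.      0.0046] F [ 1.42  0.82 -0.16] w 0.051 j [ 0.329  0.317  0.167  1.412 -0.002  0.114]
toolx [-0.977 -0.213 -0.009] y [-0.213  0.977 -0.001] z [ 0.009  0.001 -1.   ]
top (389, ((481.1512756347656, 35.667236328125), (133.90895080566406, 134.13182067871094), 13.180703163146973), array([0.0507, 0.0597, 0.0646]))
bar (198, ((480.76910400390625, 34.88542938232422), (9.588401794433594, 135.83343505859375), 13.239387512207031), array([0.1154, 0.1297, 0.1366]))
110 [0.513 0.041 0.021] 0.028
205 [0.462 0.043 0.023] 0.041
165 [ 0.451 -0.001  0.037] 0.045
side (760, ((481.08740234375, 35.308563232421875), (136.6796112060547, 139.55735778808594), 13.620594024658203), array([0.0462, 0.0557, 0.0652]))
bar (155, ((479.66204833984375, 33.459781646728516), (10.669696807861328, 138.05123901367188), 12.934335708618164), array([0.1153, 0.131 , 0.1383]))
74 [0.511 0.04  0.023] 0.026
125 [0.461 0.036 0.025] 0.06
```

View pics/top21z.png

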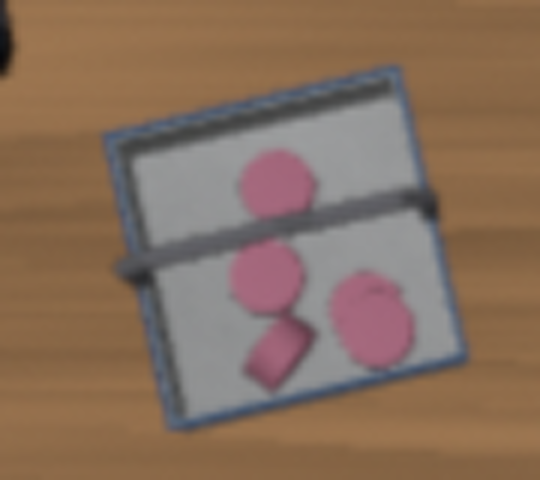

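View pics/top21.png

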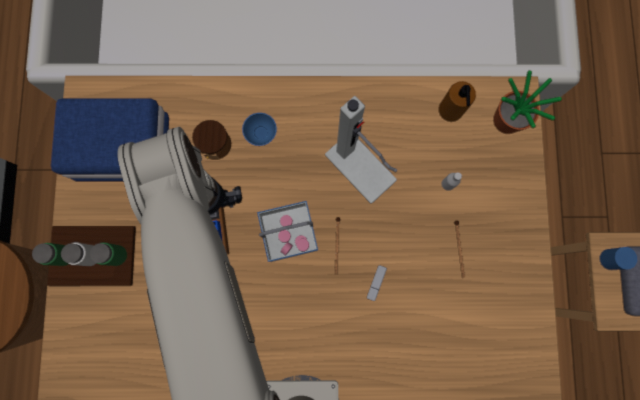

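View pics/side21.png

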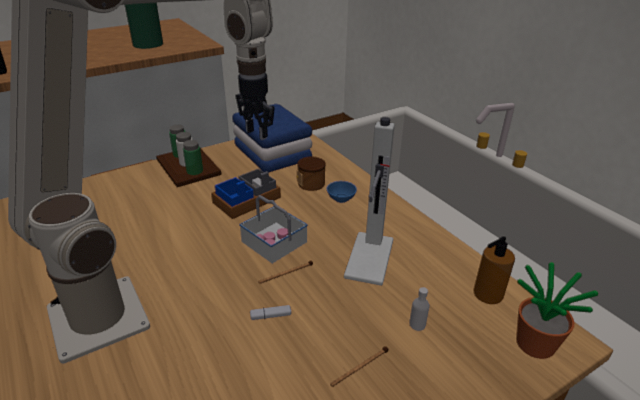

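Five tablets are in the pail: one in the far half, two single, and two stacked at (375,320). None are left on the bench. Next I'll measure the scale's hook.

```bash
python3 - <<'E'
from h import *
for n in('top','side'):
    p=cv2.imread(f'pics/{n}21.png')[:,:,::-1].copy();W=np.load(f'{n}21.npy');x,y,z=W[...,0],W[...,1],W[...,2]
    H=hsv(p)
    R=(x>.5)&(x<.82)&(y>-.32)&(y<-.02)
    m=R&(z>.009)&(z<.022)&(H[...,1]<60)
    k,l,s,c=cv2.connectedComponentsWithStats(m.astype(np.uint8));j=1+np.argmax(s[1:,4])
    mm=cv2.erode((l==j).astype(np.uint8),None)>0
    print(n,'plate',box(W,l==j),box(W,mm)[1])
    m=R&(z>.37);print('coltop',box(W,m),np.nanmean(W[m],0))
    # hook: z .22-.29 and away from column
    m=R&(z>.215)&(z<.30)&(np.hypot(x-.7078,y+.1203)>.038)
    q=W[m];print('hook pts',len(q))
    vx,vy,x0,y0=cv2.fitLine(q[:,:2].astype(np.float32),cv2.DIST_HUBER,0,.01,.01).ravel();print('dir',vx,vy,np.degrees(np.arctan2(vy,vx)))
    d=np.array([vx,vy]);d=d if d[0]>0 else -d
    t=(q[:,:2]-[x0,y0])@d;o=np.argsort(t)
    print(np.c_[q[o],t[o]][::max(1,len(o)//22)].round(4))
E
```

```text
top plate (1898, ((662.35791015625, -161.80242919921875), (189.63540649414062, 99.71662139892578), 42.61814498901367), array([0.0099, 0.0136, 0.0182])) ((660.9371948242188, -163.08016967773438), (178.6888427734375, 92.09971618652344), 42.451969146728516)
coltop (113, ((707.4993896484375, -119.8160400390625), (22.143814086914062, 21.601924896240234), 37.768280029296875), array([0.3724, 0.3789, 0.3822])) [ 0.70707926 -0.11970044  0.37850687]
hook pts 174
dir 0.74119914 0.6712852 42.166336
[[ 0.5949 -0.224   0.2585 -0.0579]
 [ 0.5965 -0.2191  0.2614 -0.0534]
 [ 0.5987 -0.2137  0.2518 -0.0481]
 [ 0.6079 -0.2174  0.2423 -0.0439]
 [ 0.6064 -0.2087  0.2386 -0.0391]
 [ 0.6139 -0.2091  0.2369 -0.0338]
 [ 0.6185 -0.2068  0.2377 -0.0289]
 [ 0.6184 -0.1998  0.238  -0.0242]
 [ 0.6252 -0.1998  0.2394 -0.0192]
 [ 0.6282 -0.1967  0.2463 -0.0149]
 [ 0.6292 -0.1915  0.2515 -0.0107]
 [ 0.6311 -0.1868  0.2534 -0.0061]
 [ 0.6358 -0.1846  0.2536 -0.0012]
 [ 0.6405 -0.1847  0.2536  0.0022]
 [ 0.6458 -0.1828  0.2511  0.0075]
 [ 0.6479 -0.1781  0.2522  0.0122]
 [ 0.6501 -0.1735  0.2529  0.0169]
 [ 0.6523 -0.
[... 1139 characters left out ...]
281e-01 -1.978e-01  2.396e-01 -2.300e-02]
 [ 6.289e-01 -1.971e-01  2.362e-01 -2.190e-02]
 [ 6.262e-01 -1.916e-01  2.479e-01 -2.010e-02]
 [ 6.298e-01 -1.903e-01  2.515e-01 -1.660e-02]
 [ 6.345e-01 -1.912e-01  2.559e-01 -1.370e-02]
 [ 6.350e-01 -1.866e-01  2.587e-01 -1.030e-02]
 [ 6.410e-01 -1.872e-01  2.516e-01 -6.300e-03]
 [ 6.450e-01 -1.815e-01  2.556e-01  5.000e-04]
 [ 6.496e-01 -1.755e-01  2.565e-01  7.900e-03]
 [ 6.556e-01 -1.715e-01  2.580e-01  1.510e-02]
 [ 6.568e-01 -1.628e-01  2.531e-01  2.200e-02]
 [ 6.642e-01 -1.646e-01  2.545e-01  2.610e-02]
 [ 6.681e-01 -1.555e-01  2.570e-01  3.510e-02]
 [ 6.749e-01 -1.549e-01  2.546e-01  4.060e-02]
 [ 6.756e-01 -1.460e-01  2.555e-01  4.710e-02]]
```

Emit:
move_arm(
  series=[
    [[-0.4,-1.1,0,0,0,-8.5,0.6],[-0.4,-1.1,0,0,0,-8.5,0.6],[-0.4,-1.1,0,0,0,-8.5,0.6],[-0.4,-1.1,0,0,0,-8.5,0.6],[-0.4,-1.1,0,0,0,-8.5,0.6]],
  ],
)

```text
clock: 37.8
eef_pos: [0.4951, 0.1258, 0.2571]
tool_rot: [0.261, 0.965, -0.001, 0.007]
ft_force: [0.4, -0.2, 0.2]
grip_width: 0.0512
```

Emit:
move_arm(
  series=[
    [[-0.4,-1.1,0,0,0,-8.5,0.6],[-0.4,-1.1,0,0,0,-8.5,0.6],[-0.4,-1.1,0,0,0,-8.5,0.6],[-0.4,-1.1,0,0,0,-8.5,0.6],[-0.4,-1,0,0,0,-8.5,0.6]],
  ],
)

```text
clock: 38.3
eef_pos: [0.4733, 0.0668, 0.2608]
tool_rot: [0.597, 0.802, -0.003, 0.007]
ft_force: [1.2, -0.7, 0.7]
grip_width: 0.0513
```

```bash
python3 - <<'E'
from h import *
tool();goto([.4737,.0666,.108],down(-76.8))
E
```

```text
t 38.3 tcp [0.4733 0.0668 0.2608] rot [ 0.5967  0.8025 -0.003   0.0072] F [ 1.22 -0.67  0.71] w 0.0513 j [ 0.149  0.181  0.006  1.39  -0.014  1.428]
toolx [-0.288  0.958 -0.015] y [0.958 0.288 0.004] z [ 0.008 -0.013 -1.   ]
dpos cm [  0.04  -0.02 -15.28] drot [ 0.78  0.44 -3.53]
```

Emit:
move_arm(
  series=[
    [[0,0,-2,0.8,0.4,-3.5,0.7],[-0.2,0,-3,0,0,0,0.7],[-0.2,0,-3,0,0,0,0.7],[-0.1,0,-2,0,0,0,0.7],[0,0,0,0,0,0,0.7]],
  ],
)

```text
clock: 38.8
eef_pos: [0.4681, 0.0626, 0.1632]
tool_rot: [0.625, 0.781, 0.003, 0.003]
ft_force: [0.9, 0.0, 0.1]
grip_width: 0.0598
```

```bash
python3 - <<'E'
from h import *
tool();goto([.4737,.0666,.108],down(-76.8))
p,W=cloud('side');cv2.imwrite('pics/s22.png',cv2.resize(p[150:280,190:350],None,fx=4.5,fy=4.5)[:,:,::-1])
E
```

```text
t 38.8 tcp [0.4681 0.0626 0.1632] rot [0.6249 0.7807 0.0029 0.0031] F [0.88 0.03 0.13] w 0.0598 j [ 0.133  0.222 -0.202  1.138 -0.     1.483]
toolx [-0.219  0.976 -0.001] y [0.976 0.219 0.008] z [ 0.009  0.001 -1.   ]
dpos cm [ 0.56  0.4  -5.52] drot [-0.04  0.49  0.55]
```

View pics/s22.png

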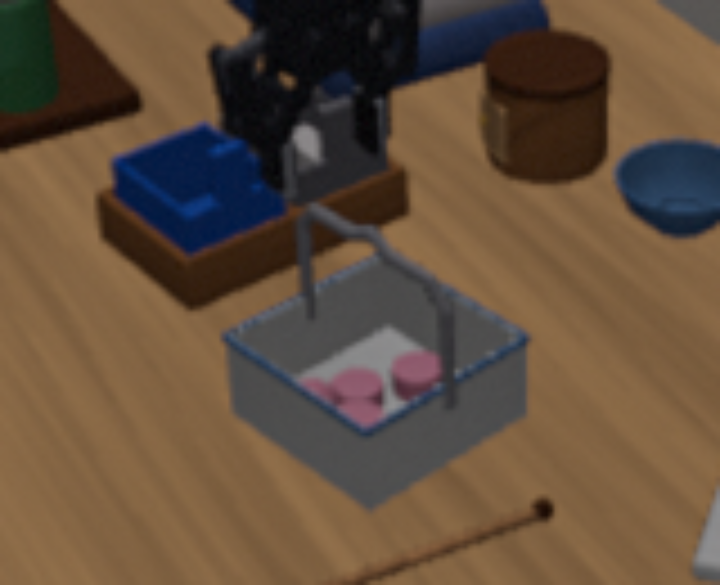

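Emit:
move_arm(
  series=[
    [[0.5,0.4,-1,0,0.4,0.5,0.7],[0,0,-1.5,0,0,0,0.7],[0,0,-1.5,0,0,0,0.7],[0,0,-1,0,0,0,0.7],[0,0,0,0,0,0,0.7]],
  ],
)

```text
clock: 39.35
eef_pos: [0.4812, 0.068, 0.1189]
tool_rot: [0.621, 0.784, 0.006, 0.006]
ft_force: [-0.3, 0.2, -0.1]
grip_width: 0.0598
```

```bash
python3 - <<'E'
from h import *
tool();goto([.4737,.0666,.108],down(-76.8))
p,W=cloud('side');cv2.imwrite('pics/s23.png',cv2.resize(p[150:280,190:350],None,fx=4.5,fy=4.5)[:,:,::-1])
E
```

```text
t 39.35 tcp [0.4812 0.068  0.1189] rot [0.6208 0.7839 0.0063 0.0055] F [-0.25  0.15 -0.11] w 0.0598 j [ 1.400e-01  2.820e-01 -2.470e-01  1.025e+00  1.000e-03  1.480e+00]
toolx [-0.229  0.973 -0.001] y [0.973 0.229 0.017] z [ 0.017  0.003 -1.   ]
dpos cm [-0.75 -0.14 -1.09] drot [-0.17  0.95 -0.04]
```

View pics/s23.png

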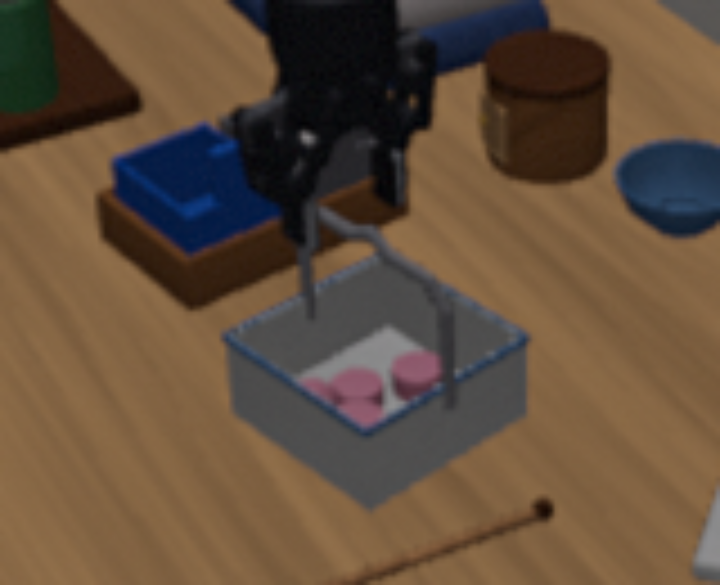

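Emit:
move_arm(
  series=[
    [[-0.7,-0.1,-0.4,-0.2,0.9,0,0.7],[-0.2,0,-0.4,0,0,0,0.7],[0,0,-0.3,0,0,0,0.7],[0,0,0,0,0,0,0.7],[0,0,0,0,0,0,0.7]],
  ],
)

```text
clock: 39.9
eef_pos: [0.4737, 0.0674, 0.1101]
tool_rot: [0.621, 0.784, 0.002, 0.002]
ft_force: [-0.2, -0.5, -0.3]
grip_width: 0.0597
```

```bash
python3 - <<'E'
from h import *
tool();goto([.4737,.0666,.108],down(-76.8))
E
```

```text
t 39.9 tcp [0.4737 0.0674 0.1101] rot [0.6207 0.784  0.0015 0.0019] F [-0.16 -0.55 -0.32] w 0.0597 j [ 1.420e-01  2.860e-01 -2.670e-01  1.013e+00 -1.000e-03  1.481e+00]
toolx [-0.229  0.973 -0.001] y [0.973 0.229 0.005] z [ 0.005  0.    -1.   ]
dpos cm [-0.   -0.08 -0.21] drot [-0.    0.28 -0.06]
```

Emit:
move_arm(
  series=[
    [[0,-0.1,-0.2,0,0.3,0,0.4],[0,0,0,0,0,0,0.2],[0,0,0,0,0,0,0],[0,0,0,0,0,0,0],[0,0,0,0,0,0,0]],
  ],
)

```text
clock: 40.4
eef_pos: [0.4736, 0.0663, 0.1081]
tool_rot: [0.621, 0.784, -0.0, -0.001]
ft_force: [0.1, 0.6, -1.0]
grip_width: 0.0068
```

Emit:
move_arm(
  series=[
    [[0,0,0,0,0,0,0],[0,0,0,0,0,0,0],[0,0,0,0,0,0,0],[0,0,0.5,0,0,0,0],[0,0,0.5,0,0,0,0]],
  ],
)

```text
clock: 40.9
eef_pos: [0.4721, 0.0662, 0.1171]
tool_rot: [0.621, 0.784, -0.001, -0.002]
ft_force: [1.0, -0.4, -2.9]
grip_width: 0.0063
```

```bash
python3 - <<'E'
from h import *
tool()
p,W=cloud('side');cv2.imwrite('pics/s24.png',cv2.resize(p[150:280,190:350],None,fx=4.5,fy=4.5)[:,:,::-1])
E
```

```text
t 40.9 tcp [0.4721 0.0662 0.1171] rot [ 0.6208  0.784  -0.0014 -0.0019] F [ 1.05 -0.39 -2.91] w 0.0063 j [ 1.390e-01  2.830e-01 -2.510e-01  1.041e+00  1.000e-03  1.478e+00]
toolx [-0.229  0.973  0.001] y [ 0.973  0.229 -0.005] z [-0.005  0.    -1.   ]
```

View pics/s24.png

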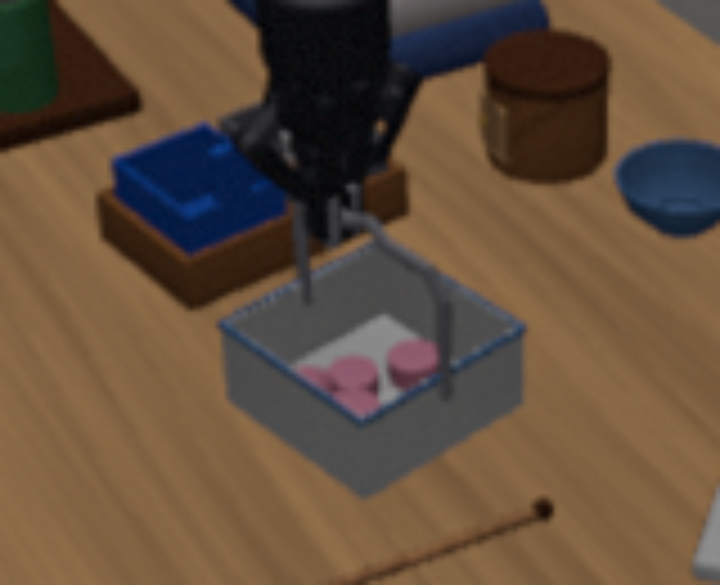

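Emit:
move_arm(
  series=[
    [[0,0,1,0,0,0,0],[0,0,2,0,0,0,0],[0,0,2,0,0,0,0],[0,0,2,0,0,0,0],[0,0,2,0,0,0,0]],
  ],
)

```text
clock: 41.45
eef_pos: [0.4692, 0.0659, 0.2101]
tool_rot: [0.621, 0.784, -0.004, -0.004]
ft_force: [0.5, -1.0, -3.9]
grip_width: 0.0067
```

Emit:
move_arm(
  series=[
    [[0,0,2,0,0,0,0],[0,0,2,0,0,0,0],[0,0,1,0,0,0,0],[0,0,0,0,0,0,0],[0,0,0,0,0,0,0]],
  ],
)

```text
clock: 41.95
eef_pos: [0.4701, 0.066, 0.2671]
tool_rot: [0.621, 0.784, -0.001, -0.002]
ft_force: [-0.6, -0.1, -3.2]
grip_width: 0.0072
```

```bash
cat > pw.py <<'E'
from h import *
SA=np.array([.6146,-.2065]);sd=np.radians(42.6);sx=np.array([np.cos(sd),np.sin(sd)]);sy=np.array([-np.sin(sd),np.cos(sd)])
def rep(show=True):
    o,M=tool()
    # pail frame from tool: jaw y = pail x ; pail y = tool x (sign)
    px=M[:2,1]/np.linalg.norm(M[:2,1]);py=np.array([-px[1],px[0]])
    ap=o['eef_pos'][:2]-.032*py;d=ap-SA
    print('apex est in scale frame x %.4f y %.4f'%(d@sx,d@sy),'z apex %.4f'%(o['eef_pos'][2]+.027),'yaw pail',np.degrees(np.arctan2(px[1],px[0])).round(2))
def tgt(xs,z,ys=0.):
    ap=SA+xs*sx+ys*sy; t=ap+.032*sy; goto([*t,z-.027],down(42.6-90))
E
python3 - <<'E'
from pw import *
rep();tgt(-.10,.285)
p,W=cloud('side');cv2.imwrite('pics/s25.png',p[:,:,::-1])
x,y,z=W[...,0],W[...,1],W[...,2]
m=(x>.36)&(x<.6)&(y>-.06)&(y<.14)&(z>.18)&(z<.24);print(box(W,m))
E
```

```text
t 41.95 tcp [0.4701 0.066  0.2671] rot [ 0.6208  0.784  -0.0011 -0.002 ] F [-0.65 -0.08 -3.23] w 0.0072 j [1.390e-01 1.810e-01 2.200e-02 1.416e+00 1.000e-03 1.478e+00]
toolx [-0.229  0.973  0.002] y [ 0.973  0.229 -0.004] z [-0.005  0.001 -1.   ]
apex est in scale frame x 0.0624 y 0.2705 z apex 0.2941 yaw pail 13.26
dpos cm [  4.92 -31.66  -0.91] drot [ 0.03 -0.26 29.34]
(1972, ((477.3768615722656, 35.54315185546875), (136.37857055664062, 140.2650909423828), 12.664135932922363), array([0.1815, 0.202 , 0.222 ]))
```

View pics/s25.png

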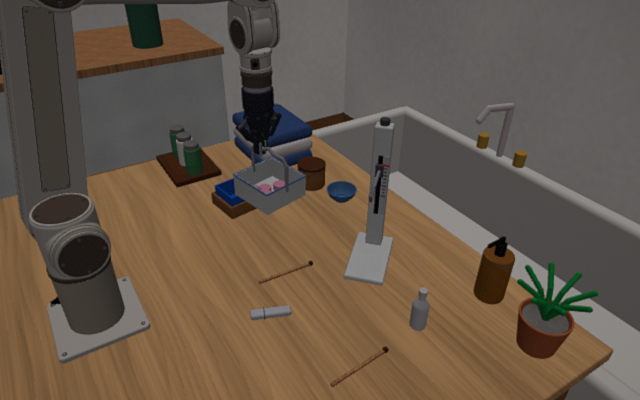

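Emit:
move_arm(
  series=[
    [[-0.3,-1,0,0,0,2,0],[-0.5,-2,0,0,0,3,0],[-0.5,-2.5,0,0,0,3,0],[-0.5,-2.5,0,0,0,3,0],[-0.3,-2.5,0,0,0,3,0]],
  ],
)

```text
clock: 42.5
eef_pos: [0.4451, -0.0389, 0.2602]
tool_rot: [0.513, 0.858, -0.005, -0.007]
ft_force: [0.3, 0.3, -3.1]
grip_width: 0.0068
```

Emit:
move_arm(
  series=[
    [[0,-2.5,0,0,0,3,0],[0.5,-2.5,0,0,0,3,0],[0.5,-2.5,0,0,0,3,0],[0.5,-2.5,0,0,0,3,0],[0.5,-2,0,0,0,2,0]],
  ],
)

```text
clock: 43.0
eef_pos: [0.4599, -0.1633, 0.2534]
tool_rot: [0.4, 0.916, -0.007, -0.014]
ft_force: [0.7, -0.2, -2.8]
grip_width: 0.0069
```

```bash
python3 - <<'E'
from pw import *
rep();tgt(-.10,.285)
E
```

```text
t 43.0 tcp [ 0.4599 -0.1633  0.2534] rot [ 0.4002  0.9163 -0.0074 -0.0137] F [ 0.67 -0.21 -2.79] w 0.0069 j [-0.333  0.231  0.05   1.418 -0.013  0.49 ]
toolx [-0.679  0.734  0.019] y [ 0.733  0.68  -0.025] z [-0.031 -0.003 -1.   ]
apex est in scale frame x -0.0845 y 0.1045 z apex 0.2804 yaw pail 42.83
dpos cm [ 5.94 -8.73  0.46] drot [ 0.15 -1.78 -0.22]
```

Emit:
move_arm(
  series=[
    [[0.8,-2,0.3,0,-1,0,0],[1.2,-2,0.3,0,-0.8,0,0],[1.2,-1.8,0.3,0,0,0,0],[1,-1,0.2,0,0,0,0],[0,0,0,0,0,0,0]],
  ],
)

```text
clock: 43.5
eef_pos: [0.4992, -0.236, 0.2559]
tool_rot: [0.402, 0.916, -0.002, -0.007]
ft_force: [0.3, 0.5, -4.3]
grip_width: 0.0069
```

```bash
python3 - <<'E'
from pw import *
rep();tgt(-.08,.285)
E
```

```text
t 43.5 tcp [ 0.4992 -0.236   0.2559] rot [ 0.402   0.9156 -0.0016 -0.0067] F [ 0.34  0.51 -4.29] w 0.0069 j [-0.44   0.349  0.217  1.452 -0.003  0.388]
toolx [-0.677  0.736  0.011] y [ 0.736  0.677 -0.008] z [-0.014  0.003 -1.   ]
apex est in scale frame x -0.1049 y 0.0244 z apex 0.2829 yaw pail 42.59
dpos cm [ 3.48 -0.11  0.21] drot [-0.15 -0.78  0.01]
```

Emit:
move_arm(
  series=[
    [[0.6,-0.6,0.1,0,-0.7,0,0],[0.6,-0.6,0,0,0,0,0],[0.5,-0.5,0,0,0,0,0],[0,0,0,0,0,0,0],[0,0,0,0,0,0,0]],
  ],
)

```text
clock: 44.0
eef_pos: [0.5153, -0.2521, 0.2537]
tool_rot: [0.401, 0.916, 0.001, -0.005]
ft_force: [-0.2, -0.2, -3.6]
grip_width: 0.007
```

```bash
python3 - <<'E'
from pw import *
rep();tgt(-.05,.282)
for n in('top','side'):
    p,W=cloud(n);cv2.imwrite(f'pics/{n}26.png',p[:,:,::-1])
    H=hsv(p);q=(W[...,:2]-SA);X=q@sx;Y=q@sy;z=W[...,2]
    # rim region of pail
    m=(X>-.2)&(X<-.02)&(abs(Y)<.1)&(z>.185)&(z<.225);Q=np.c_[X[m],Y[m]]
    print(n,'rim box',cv2.minAreaRect((Q*1000).astype(np.float32)),np.percentile(z[m],[5,50,95]))
    m=(X>-.2)&(X<-.03)&(Y<.01)&(Y>-.075)&(z>.245)&(z<.3);
    for lo in np.arange(-.07,.01,.01):
        k=m&(Y>=lo)&(Y<lo+.01)
        if k.sum(): print('  Y',lo.round(3),k.sum(),'X',np.median(X[k]).round(4),'zmax',np.percentile(z[k],90).round(4))
    v=(slice(60,260),slice(270,420)) if n=='side' else (slice(120,290),slice(290,440))
    cv2.imwrite(f'pics/{n}26z.png',cv2.resize(p[v],None,fx=3.4,fy=3.4,interpolation=cv2.INTER_CUBIC)[:590,:,::-1])
E
```

```text
t 44.0 tcp [ 0.5153 -0.2521  0.2537] rot [ 0.4015  0.9159  0.0015 -0.0046] F [-0.22 -0.21 -3.56] w 0.007 j [-0.456  0.391  0.272  1.462  0.003  0.37 ]
toolx [-0.678  0.735  0.01 ] y [ 0.735  0.678 -0.001] z [-0.007  0.006 -1.   ]
apex est in scale frame x -0.1039 y 0.0017 z apex 0.2807 yaw pail 42.66
dpos cm [4.09 3.53 0.13] drot [-0.36 -0.42 -0.06]
top rim box ((-49.47407531738281, 13.463134765625), (58.549137115478516, 146.97288513183594), 20.079586029052734) [0.18792327 0.20395842 0.2092142 ]
side rim box ((-103.00181579589844, 2.9367294311523438), (137.5008544921875, 139.74337768554688), 89.21080780029297) [0.18630316 0.19888039 0.20995806]
  Y -0.07 29 X -0.1065 zmax 0.2614
  Y -0.06 35 X -0.1061 zmax 0.2737
  Y -0.05 22 X -0.1067 zmax 0.2765
  Y -0.04 20 X -0.1056 zmax 0.2779
  Y -0.03 22 X -0.1069 zmax 0.2776
  Y -0.02 22 X -0.107 zmax 0.2791
  Y -0.01 22 X -0.1064 zmax 0.2839
  Y 0.0 21 X -0.1063 zmax 0.2846
```

View pics/side26z.png

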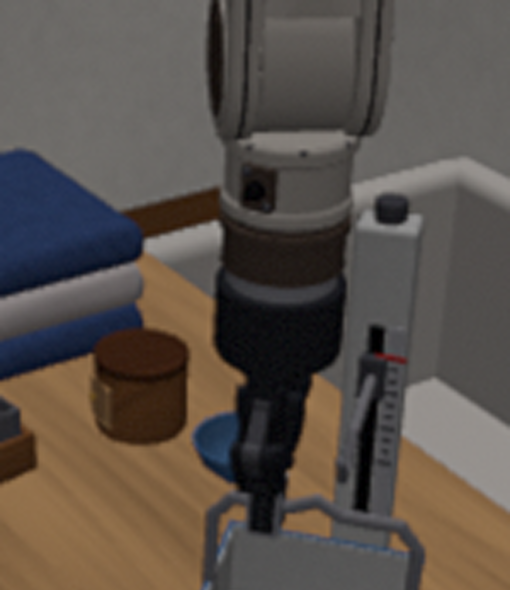

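View pics/top26z.png

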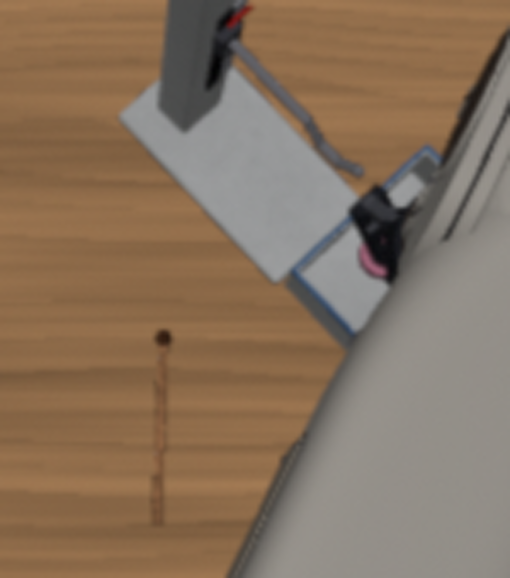

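Emit:
move_arm(
  series=[
    [[0.8,0.6,0.1,-0.3,-0.4,0,0],[1.2,1,0.1,0,0,0,0],[1.2,1.1,0,0,0,0,0],[1.2,1.1,0,0,0,0,0],[0,0,0,0,0,0,0]],
  ],
)

```text
clock: 44.6
eef_pos: [0.5638, -0.2089, 0.257]
tool_rot: [0.401, 0.916, 0.001, 0.001]
ft_force: [1.3, 0.8, -2.6]
grip_width: 0.0069
```

```bash
python3 - <<'E'
from pw import *
rep();tgt(0,.282)
E
```

```text
t 44.6 tcp [ 0.5638 -0.2089  0.257 ] rot [0.4007 0.9162 0.0013 0.0013] F [ 1.3   0.83 -2.61] w 0.0069 j [-0.356  0.438  0.353  1.483  0.003  0.468]
toolx [-0.679  0.734 -0.001] y [0.734 0.679 0.004] z [ 0.003  0.001 -1.   ]
apex est in scale frame x -0.0389 y 0.0007 z apex 0.2840 yaw pail 42.76
dpos cm [ 2.92  2.59 -0.2 ] drot [-0.08  0.2  -0.16]
```

Emit:
move_arm(
  series=[
    [[0.8,0.7,0,0,0,0,0],[0.8,0.7,0,0,0,0,0],[0.7,0.7,0,0,0,0,0],[0.5,0.4,0,0,0,0,0],[0,0,0,0,0,0,0]],
  ],
)

```text
clock: 45.1
eef_pos: [0.5948, -0.1804, 0.2562]
tool_rot: [0.4, 0.917, 0.001, 0.001]
ft_force: [0.2, -0.1, -3.1]
grip_width: 0.0067
```

```bash
python3 - <<'E'
from pw import *
rep();tgt(0.001,.26)
for n in('side',):
    p,W=cloud(n)
    q=(W[...,:2]-SA);X=q@sx;Y=q@sy;z=W[...,2]
    m=(X>-.06)&(X<.04)&(Y<-.015)&(Y>-.075)&(z>.245)&(z<.3);print('bar X',np.median(X[m]),'z',np.percentile(z[m],90))
    m=(X>-.1)&(X<.1)&(abs(Y)<.1)&(z>.185)&(z<.225);print(cv2.minAreaRect((np.c_[X[m],Y[m]]*1000).astype(np.float32)))
    cv2.imwrite('pics/s27.png',cv2.resize(p[100:260,300:440],None,fx=3.7,fy=3.7,interpolation=cv2.INTER_CUBIC)[:,:,::-1])
E
```

```text
t 45.1 tcp [ 0.5948 -0.1804  0.2562] rot [3.998e-01 9.166e-01 1.000e-03 6.000e-04] F [ 0.16 -0.13 -3.1 ] w 0.0067 j [-0.295  0.485  0.423  1.508  0.002  0.527]
toolx [-0.68   0.733 -0.   ] y [0.733 0.68  0.002] z [ 0.002  0.001 -1.   ]
apex est in scale frame x 0.0032 y 0.0006 z apex 0.2832 yaw pail 42.87
dpos cm [-0.11 -0.19 -2.32] drot [-0.08  0.11 -0.27]
bar X 0.0012455082387657706 z 0.279709141500673
((4.573890686035156, 1.176361083984375), (136.6669921875, 139.27830505371094), 89.11821746826172)
```

View pics/s27.png

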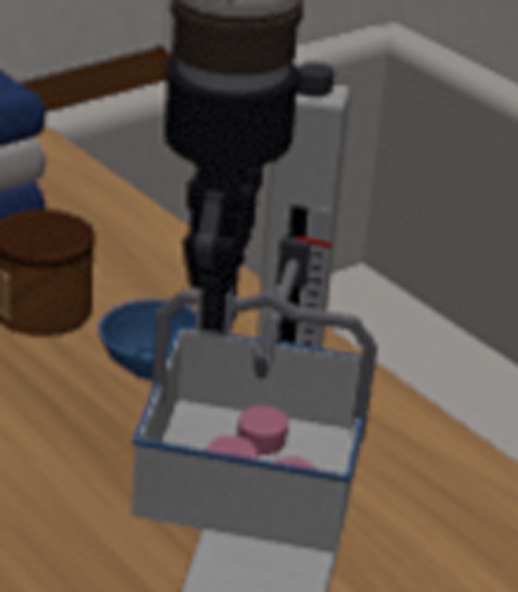

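The hook passes under the bar, with its free tip showing at (262,370). Lowering in small steps.

Emit:
move_arm(
  series=[
    [[-0.1,-0.1,-0.7,0,0,-0.2,0],[-0.1,-0.1,-0.7,0,0,0,0],[0,0,-0.7,0,0,0,0],[0,0,-0.7,0,0,0,0],[0,0,0,0,0,0,0]],
  ],
)

```text
clock: 45.65
eef_pos: [0.5903, -0.1844, 0.2251]
tool_rot: [0.403, 0.915, 0.0, -0.001]
ft_force: [-0.5, -0.1, -3.6]
grip_width: 0.0067
```

```bash
python3 - <<'E'
from pw import *
rep();tgt(0.001,.235)
E
```

```text
t 45.65 tcp [ 0.5903 -0.1844  0.2251] rot [ 4.030e-01  9.152e-01  3.000e-04 -6.000e-04] F [-0.53 -0.06 -3.57] w 0.0067 j [-3.030e-01  4.860e-01  3.450e-01  1.431e+00  1.000e-03  5.260e-01]
toolx [-0.675  0.738  0.001] y [0.738 0.675 0.   ] z [-0.001  0.001 -1.   ]
apex est in scale frame x -0.0030 y 0.0007 z apex 0.2521 yaw pail 42.47
dpos cm [ 0.34  0.22 -1.71] drot [-0.06 -0.04  0.13]
```

Emit:
move_arm(
  series=[
    [[0.3,0.25,0,0,0,0,0],[0,0,-0.6,0,0,0,0],[0,0,-0.6,0,0,0,0],[0,0,-0.6,0,0,0,0],[0,0,0,0,0,0,0]],
  ],
)

```text
clock: 46.15
eef_pos: [0.5942, -0.1822, 0.2062]
tool_rot: [0.403, 0.915, 0.0, 0.0]
ft_force: [-0.4, -0.2, -3.8]
grip_width: 0.0068
```

```bash
python3 - <<'E'
from pw import *
rep();tgt(0.001,.21)
p,W=cloud('side');cv2.imwrite('pics/s28.png',cv2.resize(p[100:260,300:440],None,fx=3.7,fy=3.7,interpolation=cv2.INTER_CUBIC)[:,:,::-1])
E
```

```text
t 46.15 tcp [ 0.5942 -0.1822  0.2062] rot [4.031e-01 9.151e-01 3.000e-04 5.000e-04] F [-0.43 -0.23 -3.77] w 0.0068 j [-0.298  0.496  0.313  1.386  0.     0.532]
toolx [-0.675  0.738 -0.001] y [0.738 0.675 0.001] z [ 0.001  0.    -1.   ]
apex est in scale frame x 0.0013 y -0.0002 z apex 0.2332 yaw pail 42.45
dpos cm [-0.05 -0.01 -2.32] drot [-0.01  0.06  0.15]
```

View pics/s28.png

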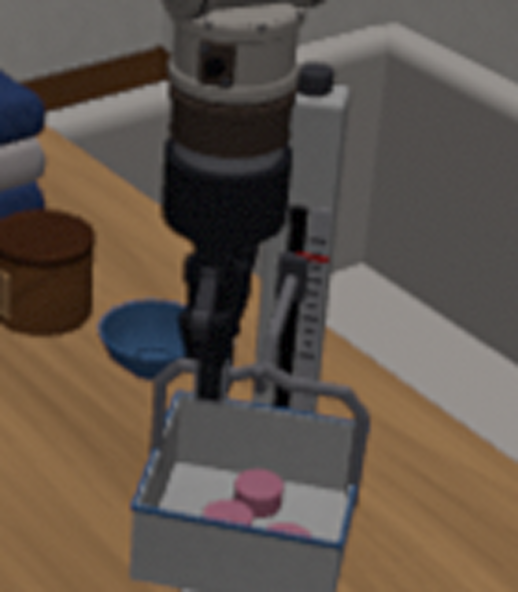

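The pointer has moved down (242 to 258), so the hook is taking load. I'll keep lowering.

Emit:
move_arm(
  series=[
    [[0,0,-0.5,0,0,0,0],[0,0,-0.5,0,0,0,0],[0,0,-0.5,0,0,0,0],[0,0,-0.4,0,0,0,0],[0,0,0,0,0,0,0]],
  ],
)

```text
clock: 46.7
eef_pos: [0.5946, -0.1823, 0.1875]
tool_rot: [0.403, 0.915, 0.0, 0.002]
ft_force: [-0.9, 0.1, -1.7]
grip_width: 0.0068
```

```bash
python3 - <<'E'
from pw import *
rep();tgt(0.001,.2)
p,W=cloud('side');cv2.imwrite('pics/s29.png',cv2.resize(p[100:260,300:440],None,fx=3.7,fy=3.7,interpolation=cv2.INTER_CUBIC)[:,:,::-1])
E
```

```text
t 46.7 tcp [ 0.5946 -0.1823  0.1875] rot [4.031e-01 9.151e-01 4.000e-04 1.800e-03] F [-0.94  0.1  -1.72] w 0.0068 j [-0.298  0.502  0.274  1.339  0.     0.532]
toolx [-0.675  0.738 -0.003] y [0.738 0.675 0.002] z [ 0.004 -0.001 -1.   ]
apex est in scale frame x 0.0016 y -0.0006 z apex 0.2145 yaw pail 42.45
dpos cm [-0.09  0.   -1.45] drot [0.03 0.21 0.15]
```

View pics/s29.png

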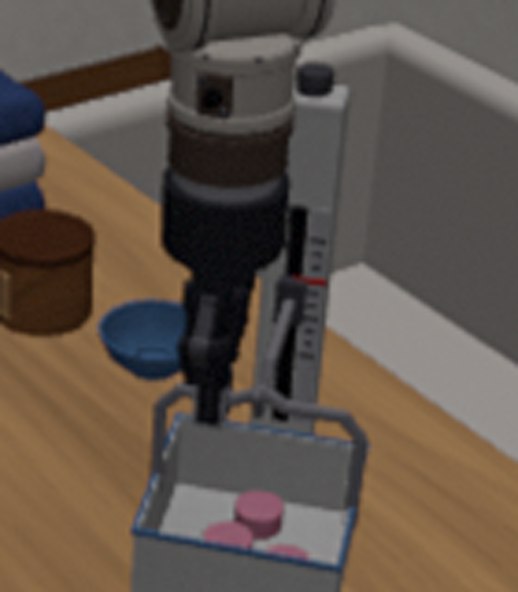

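Emit:
move_arm(
  series=[
    [[0,0,-0.4,0,0,0,0],[0,0,-0.4,0,0,0,0],[0,0,-0.2,0,0,0,0],[0,0,0,0,0,0,0],[0,0,0,0,0,0,0]],
  ],
)

```text
clock: 47.25
eef_pos: [0.5947, -0.1823, 0.1781]
tool_rot: [0.403, 0.915, 0.001, 0.002]
ft_force: [-1.4, 0.2, -0.5]
grip_width: 0.0071
```

```bash
python3 - <<'E'
from pw import *
rep();tgt(0.001,.2)
import time
E
```

```text
t 47.25 tcp [ 0.5947 -0.1823  0.1781] rot [4.032e-01 9.151e-01 5.000e-04 2.400e-03] F [-1.36  0.17 -0.51] w 0.0071 j [-0.298  0.505  0.255  1.315  0.     0.532]
toolx [-0.675  0.738 -0.004] y [0.738 0.675 0.003] z [ 0.005 -0.001 -1.   ]
apex est in scale frame x 0.0017 y -0.0007 z apex 0.2051 yaw pail 42.45
dpos cm [-0.1   0.   -0.51] drot [0.06 0.28 0.15]
```

Emit:
move_arm(
  series=[
    [[0,0,0,0,0,0,0],[0,0,0,0,0,0,0],[0,0,0,0,0,0,0],[0,0,0,0,0,0,0],[0,0,0,0,0,0,0]],
  ],
)

```text
clock: 47.75
eef_pos: [0.5947, -0.1823, 0.1786]
tool_rot: [0.403, 0.915, 0.001, 0.003]
ft_force: [-1.4, 0.1, -0.1]
grip_width: 0.0071
```

Emit:
move_arm(
  series=[
    [[0,0,-0.2,0,0,0,0],[0,0,0,0,0,0,0],[0,0,0,0,0,0,0.1],[0,0,0,0,0,0,0.2],[0,0,0,0,0,0,0.3]],
  ],
)

```text
clock: 48.25
eef_pos: [0.5956, -0.1826, 0.1769]
tool_rot: [0.403, 0.915, 0.001, 0.004]
ft_force: [-0.1, -0.1, -0.7]
grip_width: 0.0259
```

Emit:
move_arm(
  series=[
    [[0,0,0,0,0,0,0.5],[0,0,0,0,0,0,0.7],[0,0,0,0,0,0,0.7],[0,0,0,0,0,0,0.7],[0,0,0,0,0,0,0.7]],
  ],
)

```text
clock: 48.75
eef_pos: [0.5965, -0.1829, 0.1776]
tool_rot: [0.403, 0.915, 0.001, 0.005]
ft_force: [0.5, 0.2, 0.3]
grip_width: 0.0598
```

```bash
python3 - <<'E'
from pw import *
rep()
p,W=cloud('side');cv2.imwrite('pics/s30.png',cv2.resize(p[100:260,300:440],None,fx=3.7,fy=3.7,interpolation=cv2.INTER_CUBIC)[:,:,::-1])
E
```

```text
t 48.75 tcp [ 0.5965 -0.1829  0.1776] rot [4.031e-01 9.151e-01 7.000e-04 4.900e-03] F [0.54 0.2  0.33] w 0.0598 j [-0.298  0.505  0.254  1.309  0.     0.532]
toolx [-0.675  0.738 -0.008] y [0.738 0.675 0.005] z [ 0.01  -0.003 -1.   ]
apex est in scale frame x 0.0026 y -0.0024 z apex 0.2046 yaw pail 42.46
```

View pics/s30.png

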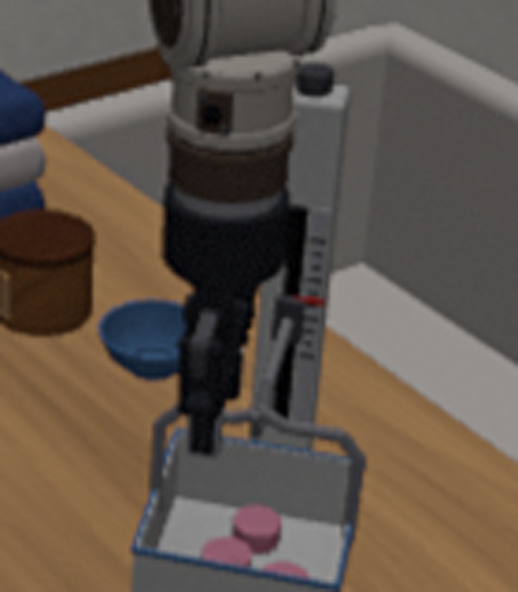

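Emit:
move_arm(
  series=[
    [[0,0,0.5,0,0,0,0.7],[0,0,1,0,0,0,0.7],[0.1,0.1,1,0,0,0,0.7],[0.1,0.1,1,0,0,0,0.7],[0.1,0.1,2,0,0,0,0.7]],
  ],
)

```text
clock: 49.3
eef_pos: [0.5982, -0.1793, 0.234]
tool_rot: [0.403, 0.915, 0.0, 0.002]
ft_force: [0.1, -0.7, -0.3]
grip_width: 0.0598
```

Emit:
move_arm(
  series=[
    [[0,0,3,0,0,0,0.7],[0,0,3,0,0,0,0.7],[0,0,3,0,0,0,0.7],[-3,2,2,0,0,0,0.7],[-4,3,0,0,0,0,0.7]],
  ],
)

```text
clock: 49.8
eef_pos: [0.5323, -0.1308, 0.3518]
tool_rot: [0.404, 0.915, 0.001, 0.007]
ft_force: [0.2, -0.0, 1.5]
grip_width: 0.0599
```

Emit:
move_arm(
  series=[
    [[-4,3,0,0,0,0,0.7],[-4,3,0,0,0,0,0.7],[-3,2,0,0,0,0,0.7],[0,0,0,0,0,0,0.7],[0,0,0,0,0,0,0.7]],
  ],
)

```text
clock: 50.3
eef_pos: [0.4159, -0.046, 0.3595]
tool_rot: [0.403, 0.915, 0.004, 0.013]
ft_force: [0.6, -0.0, -1.0]
grip_width: 0.0599
```

```bash
python3 - <<'E'
from h import *
tool()
for n in('top','side'):
    p,W=cloud(n);cv2.imwrite(f'pics/{n}31.png',p[:,:,::-1])
E
```

```text
t 50.3 tcp [ 0.4159 -0.046   0.3595] rot [0.403  0.9151 0.0035 0.0126] F [ 0.59 -0.04 -0.97] w 0.0599 j [-1.100e-01  3.600e-02  9.300e-02  1.603e+00 -1.000e-03  7.200e-01]
toolx [-0.675  0.738 -0.02 ] y [0.738 0.675 0.017] z [ 0.026 -0.004 -1.   ]
```

View pics/side31.png

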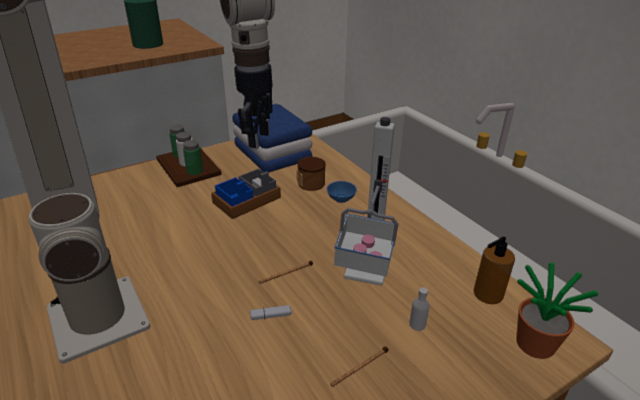

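View pics/top31.png

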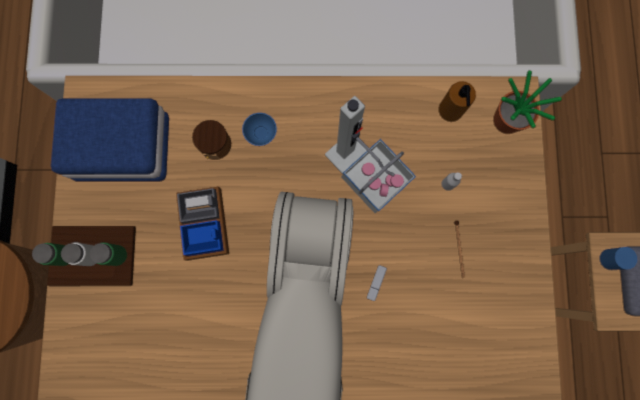

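The pail hangs on the hook at (367,240), bin home, bench clear. Now I'll wait for it to settle.

Emit:
move_arm(
  series=[
    [[0,0,0,0,0,0,0.7],[0,0,0,0,0,0,0.7],[0,0,0,0,0,0,0.7],[0,0,0,0,0,0,0.7],[0,0,0,0,0,0,0.7]],
  ],
)

```text
clock: 50.9
eef_pos: [0.4198, -0.0486, 0.3576]
tool_rot: [0.405, 0.914, 0.003, 0.011]
ft_force: [0.5, -0.2, 0.1]
grip_width: 0.0599
```

Emit:
move_arm(
  series=[
    [[0,0,0,0,0,0,0.7],[0,0,0,0,0,0,0.7],[0,0,0,0,0,0,0.7],[0,0,0,0,0,0,0.7],[0,0,0,0,0,0,0.7]],
  ],
)

```text
clock: 51.4
eef_pos: [0.4198, -0.0487, 0.3572]
tool_rot: [0.405, 0.914, 0.003, 0.01]
ft_force: [-0.7, -0.3, -0.0]
grip_width: 0.0598
```

Emit:
move_arm(
  series=[
    [[0,0,0,0,0,0,0.7],[0,0,0,0,0,0,0.7],[0,0,0,0,0,0,0.7],[0,0,0,0,0,0,0.7],[0,0,0,0,0,0,0.7]],
  ],
)

```text
clock: 51.9
eef_pos: [0.4197, -0.0486, 0.3574]
tool_rot: [0.405, 0.914, 0.003, 0.011]
ft_force: [0.1, -0.2, 0.9]
grip_width: 0.0599
```

Emit:
move_arm(
  series=[
    [[0,0,0,0,0,0,0.7],[0,0,0,0,0,0,0.7],[0,0,0,0,0,0,0.7],[0,0,0,0,0,0,0.7],[0,0,0,0,0,0,0.7]],
  ],
)

```text
clock: 52.4
eef_pos: [0.4197, -0.0486, 0.3574]
tool_rot: [0.405, 0.914, 0.003, 0.01]
ft_force: [-0.5, -0.2, -1.0]
grip_width: 0.0601
```

Emit:
move_arm(
  series=[
    [[0,0,0,0,0,0,0.7],[0,0,0,0,0,0,0.7],[0,0,0,0,0,0,0.7],[0,0,0,0,0,0,0.7],[0,0,0,0,0,0,0.7]],
  ],
)

```text
clock: 52.9
eef_pos: [0.4197, -0.0486, 0.3574]
tool_rot: [0.405, 0.914, 0.003, 0.01]
ft_force: [0.1, -0.7, 0.4]
grip_width: 0.0598
```

Emit:
move_arm(
  series=[
    [[0,0,0,0,0,0,0.7],[0,0,0,0,0,0,0.7],[0,0,0,0,0,0,0.7],[0,0,0,0,0,0,0.7],[0,0,0,0,0,0,0.7]],
  ],
)

```text
clock: 53.4
eef_pos: [0.4197, -0.0486, 0.3574]
tool_rot: [0.405, 0.914, 0.003, 0.01]
ft_force: [-0.1, -0.5, -0.6]
grip_width: 0.0603
```

```bash
python3 - <<'E'
from pw import *
for k in range(6):
    p,W=cloud('side');q=(W[...,:2]-SA);X=q@sx;Y=q@sy;z=W[...,2]
    m=(abs(X)<.1)&(abs(Y)<.1)&(z>.09)&(z<.15);r=cv2.minAreaRect((np.c_[X[m],Y[m]]*1000).astype(np.float32))
    b=(abs(X)<.05)&(abs(Y)<.055)&(z>.175)&(z<.22)
    print(round(bot.get_obs()['clock'],2),np.round(r[0],2),round(r[2],2),'bar z',np.percentile(z[b],[50,90]).round(4),'X',np.median(X[b]).round(4))
cv2.imwrite('pics/s32.png',cv2.resize(p[110:280,300:440],None,fx=3.5,fy=3.5,interpolation=cv2.INTER_CUBIC)[:,:,::-1])
from bb import bb
bb(.052,.075,(.38,.6,.16,.36))
E
```

```text
53.45 [6.06 1.05] 89.83 bar z [0.198  0.2114] X -0.0002
53.5 [6.07 1.08] 0.08 bar z [0.198  0.2105] X -0.0005
53.55 [6.38 1.33] 0.44 bar z [0.1979 0.2107] X -0.0002
53.6 [7.44 1.46] 89.24 bar z [0.198 0.211] X 0.0001
53.65 [6.56 1.42] 89.69 bar z [0.1977 0.2115] X -0.0
53.7 [6.32 1.25] 0.19 bar z [0.198  0.2107] X -0.0001
top (302, ((464.2518615722656, 259.97119140625), (76.74005889892578, 95.98213195800781), 9.425203323364258), array([0.0534, 0.0623, 0.0675]))
  tab 61 (61, ((470.00244140625, 218.10357666015625), (24.12564468383789, 10.25471305847168), 10.341767311096191), array([0.0774, 0.1001, 0.107 ]))
side (315, ((468.4060363769531, 260.2354431152344), (88.42236328125, 103.2472915649414), 11.170855522155762), array([0.0533, 0.0612, 0.0696]))
  tab 85 (85, ((471.2633972167969, 215.3772430419922), (27.94801139831543, 13.28239631652832), 5.48835563659668), array([0.077 , 0.093 , 0.1051]))
```

View pics/s32.png

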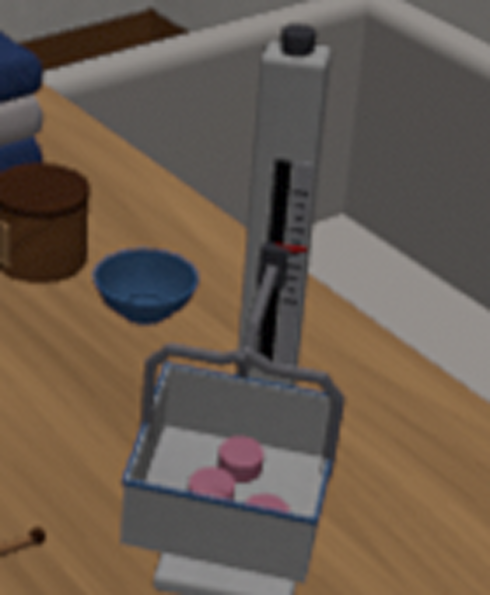

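Emit:
move_arm(
  series=[
    [[0,0,0,0,0,0,0.7],[0,0,0,0,0,0,0.7],[0,0,0,0,0,0,0.7],[0,0,0,0,0,0,0.7],[0,0,0,0,0,0,0.7]],
  ],
)

```text
clock: 54.3
eef_pos: [0.4197, -0.0486, 0.3574]
tool_rot: [0.405, 0.914, 0.003, 0.01]
ft_force: [-0.3, -0.6, 0.3]
grip_width: 0.0596
```

Emit:
move_arm(
  series=[
    [[0,0,0,0,0,0,0.7],[0,0,0,0,0,0,0.7],[0,0,0,0,0,0,0.7],[0,0,0,0,0,0,0.7],[0,0,0,0,0,0,0.7]],
  ],
)

```text
clock: 54.8
eef_pos: [0.4197, -0.0486, 0.3574]
tool_rot: [0.405, 0.914, 0.003, 0.01]
ft_force: [0.1, -0.5, -0.4]
grip_width: 0.06
```

```bash
python3 -c "
from workcell import bot
print(bot.job_done(), bot.get_obs()['clock'])"
```

```text
the job is handed in; nothing more can be done
the job is handed in; nothing more can be done
```

The pail is hanging on the hook with all five tablets in it, and I handed the job in at about 55 s. No verdict was given.

**What I did**
- I lifted the blue bin straight up and out. My first tilted pose could not reach a full tip over the pail, so I set the bin down on the open bench and re-gripped its tab at an angle.
- I tipped it to about 110° over the pail, and its four tablets slid in.
- I put the bin back in its bay and dropped the one loose tablet into the pail; that tablet had been knocked beside the tweezers case earlier.
- I then hung the pail by the kink in its handle and moved the arm away.

**Last checks**
- **Pail:** it was still over the last readings. The bar stayed within 0.5 mm, with the hook dipped about 42 mm (estimated), and the handle kink was on the saddle.
- **Tablets:** none were on the bench or in the bin, and none of the five showed above the pail's rim. Two of them ended up stacked when poured.
- **Blue bin:** it is home, about 2 mm from where the camera first measured it, and upright.
- **Bystanders and grey bin:** they looked unmoved in the pictures. I did not measure them one by one.

No check failed. The side camera's box fit on the bin puts its centre about 4 mm further along x than the top camera. It gave the same offset at the start, so I take that as camera bias.

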